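# Load the burn-in fixture with driver boards

## Robot

A 6-joint arm with a two-finger parallel gripper is mounted at the origin on the work surface. World frame = base frame: x ahead of the robot, y to its left, z up, the work surface at z = 0. Lengths are in m, angles in rad, forces in N, time in s.
With the tool pointing down it reaches from about 0.35 to 0.975 m from the base axis. Payload 4.9 kg.
Tool frame: the origin (TCP) lies at the very end of the fingers, on their centre line; the grasp point (between the pads) lies 19 mm behind it (ctrl.grasp_offset is the distance from the TCP to the grasp point, in m); y points along the fingers, z is the direction in which the jaws open and shut, and the axes are right-handed (so a half turn about y gives the same grasp; the last joint's range is limited). The gripper opens to 85 mm and grips with 20 to 120 N. Pads are 22 mm wide; open, the fingers measure 114 mm over their backs; the gripper's body (76 mm by 85 mm) begins 54 mm behind the grasp point. The pads swing forward as they close: fully open they stand 13 mm farther back than shut.
Start: joints at [1.226, 0.053, 1.613, -0, 1.476, -0.119], TCP at [0.14, 0.609, 0.231] pointing down, gripper open.
Joint ranges: [-3.01, 3.01], [-1.01, 2.22], [0.06, 2.58], [-1.02, 4.17], [0.09, 2.62], [-3.14, 3.14]. Speed limits (rad/s): [2.57, 2.57, 3.14, 3.14, 3.14, 3.14].

## Interface

Orientations are given as a rotation vector (axis times angle).
In Python, from station import ctrl, eyes, finish_job, find_in, regions_of, pinpoint gives the robot as it stands.
- The arm moves only by the tool play_rows, never from a script. Its argument "moves" is a list of rows, each an object of numbers: "x", "y", "z": the shift along the world's x, y, z in cm; "turn": the turn about the world's z in degrees; "jaw": the finger opening in cm, from 0 to 8.54. A call has 1 to 8 rows; each row shifts and turns the commanded pose from where the row before left it; what a row does not reach is not made up. A row lasts 1/12 s, in which the tool goes at most 41.7 mm and 7.16 degrees, less where a joint would pass 70% of its speed; a pose out of reach is approached as far as the arm can. A call is refused whole if a number of a shift passes 4.17 or a number of a turn 7.16, either way. A call with a gripper value outside its range is refused whole. The fingers move at their own pace and stop on an object; "squeeze" is the grip in N (left out, the last holds). Time passes only in rows, so rows that do not move let the fingers close. It gives the time, the measured TCP pose, the force and the opening at its end, in the units of the state.
- ctrl.get_obs(): the state, without advancing time (a new reading comes with each control period).
- eyes.get_image(name): name is "side" or "top" or "wrist"; returns a dict with "img" (480x640x3 uint8, red, green, blue), "camera_matrix" (3x3 intrinsics, pixels), "cam_to_world" (4x4, takes a point from camera to world coordinates). Camera axes: x right, y up, looking along -z (the intrinsics and any distortion apply to the point x, -y, -z); pixel columns grow to the right and rows downward; lengths in m; the calibration is good to about 2 mm. A picture is of the moment at which its call begins. There is no depth.
- finish_job(): hands the job in, once; it reports no verdict.
Trained networks look in the newest picture that a camera, given by its name, has taken for a name from the list of things; names that differ only in an ending like _2 or _b are one class to them, and where a whole thing is asked for, a point or a joint stands for the part that bears it (a point fixed in the world has none). Each returns a list of dicts, best first, with "score" (0 to 1); they miss things now and then, are a little off and sometimes report something else, mostly with a low value. They report only what shows in the picture. A call takes as long as a camera call. They do not tell look-alikes from the thing itself.
- find_in(camera, query): "point" ([column, row] in pixels, amid what is visible of it).
- regions_of(camera, query): "pixels" (480x640 bool, what is visible of it) and "point" ([column, row] in pixels, amid what is visible of it).
- pinpoint(camera, query): "point" ([column, row] in pixels: a listed point, or the origin of a listed thing).
The state is a dict: "t": time; "q": joint angles; "dq": joint speeds; "effort": joint torques, N m; "tool_pos": TCP position; "tool_rot": TCP orientation; "contact_force": force on the tool from outside, world axes, zero at the start; "wrist_torque": the same for the moment, N m; "opening": finger opening in m.
Only numpy, scipy, OpenCV 4.12 (cv2) and the standard library are available. Lean on these libraries where they do the work, as an engineer would, in place of code of your own. Each camera call takes 0.05 s, during which the arm holds its last target.

## Task

First throw the toggle switch of the burn-in fixture fully off, to the red lamp, while the boards still lie on the mat. Then load every circuit board into its own bay: tilt it, hook its gold contact edge fully home under the lip of the contact rail, lower the other edge until it lies flat, and turn that bay's orange retainer fully round so that its nose faces over the white square on the board (swing it out of the way beforehand if need be). When all the boards are locked in, and not before, throw the switch fully on again, to the green lamp; leave the mug, the screwdriver and the parts tray alone.

Things in the scene. Friction and masses are not known exactly. Their poses are not given: they have to be found in the camera images.
- board1: green circuit board 88 x 60 x 3 mm, 0.1 kg, flat on the mat (top at z = 2 mm). Origin: centre of its underside, z up. Gold contacts along the -x short edge, a white square at the middle of the +x short edge. Black finned heatsink to hold it by: 36 mm along x, 24 mm across y, from 3 to 29 mm above the underside, its middle 4 mm to -x of the origin
- board2: a board just like board1. Three or four boards are present (the absent one reads None); any board may go in any bay
- board3: a board just like board1
- board4: a board just like board1
- board1_contacts (a point): middle of the gold contact edge of board1, at its underside (44 mm to -x of the board's origin)
- board2_contacts (a point): middle of the gold contact edge of board2, at its underside (44 mm to -x of the board's origin)
- board3_contacts (a point): middle of the gold contact edge of board3, at its underside (44 mm to -x of the board's origin)
- board4_contacts (a point): middle of the gold contact edge of board4, at its underside (44 mm to -x of the board's origin)
- fixture: burn-in fixture, fixed: grey base plate 138 (x) x 378 (y) x 12 mm, four board bays along y, 76 mm apart, white control box (top 34 mm up) at the -y end. Origin: underside, on the mat. Bays: two aluminium ledges with tops 22 mm up carry the board; contact rail with its lip on the -x side, retainers on the +x side
- bay1 (a point): where the origin of a board seated in bay 1 lies, at ledge height; axes as a seated board's (x from lip to retainer, z up). Side rails rise 5 mm above the ledges, 2 mm clear of the board each side; corner stops at the +x end rise 6 mm, 1.5 mm clear. So a board goes in only tilted, contact edge low (0.15 to 0.3 rad), that edge first under the lip, then the other lowered flat
- retainer1 (a joint): orange turn-button of bay 1 on an upright pivot 62 mm to +x of bay1; rad. 0: nose points to the fixture's +y, clear of the bay; anticlockwise to its stop at 1.57: nose to -x, over the white square (locked). Beyond 0.3 it is in a board's way. Nose 10 mm wide, reaches 30 mm from the pivot, underside 1 mm above a seated board. Stays where left (friction 0.04 N m); starts at 0 to 1.1
- bay2 (a point): the same for bay 2, 76 mm to +y of bay1. In each bay the contact rail's black upright face is 1.5 mm behind a seated board's contact edge; its lip's underside is 7 mm above the ledges, it overhangs the seated board by 5 mm, is 4 mm thick and its top is 33 mm above the fixture's underside
- retainer2 (a joint): the same for bay 2. On each nose, along it and centred on the pivot, stands a grip blade 9 mm thick, 26 mm long, 23 mm tall above the 4 mm thick nose (top 53 mm above the fixture's underside, 31 mm above bay height). With the retainer open the blade stands in the way of a board that is lowered tilted with its contact edge over 10 mm short of home
- bay3 (a point): the same for bay 3, 152 mm to +y of bay1
- retainer3 (a joint): the same for bay 3
- bay4 (a point): the same for bay 4, 228 mm to +y of bay1
- retainer4 (a joint): the same for bay 4
- switch (a joint): toggle switch on the control box: steel bat handle with red tip, 40 mm long, hinge along the fixture's y; rad. 0: off, leaning 0.4 rad to -x, towards the red lamp; 0.8: on, leaning as far to +x, towards the green lamp. Stays where left (friction 0.05 N m); starts on
- switch_tip (a point): centre of the toggle's round red tip, 13 mm across; moves with it. The hinge is 40 mm from it, 36 mm above the fixture's underside
- mug: blue mug, 80 mm across, 90 mm tall, origin under its centre; leave it alone
- screwdriver: yellow-handled screwdriver, 170 mm, lying; leave it alone
- parts_tray: black open parts tray 160 x 100 x 35 mm, origin under its centre; leave it alone
Mind the look-alikes: they are no part of the job. Leave any blue or purple look-alike of the board4 alone.

How it is judged:
By the outcome, as a careful person would: the job done as asked, in the order asked, and still so for the second after the job is handed in, with the robot touching nothing.
Of board1, board2, board3, board4 only 3 to 4 are there at a start; the rules pass over those that are not, and their reading is None.
At some moment in a run one of board1, board2, board3, board4 may be knocked a few centimetres aside while the robot is not near it.
It also fails if it takes over 210 s, if anything falls off the work surface, if the arm or the gripper's body presses on something with over 40 N, if the wrist force passes 120 N, or if a joint passes its speed limit or range.

## Working session

There is one attempt and no reset: what is moved stays moved. The work goes in short steps, Python scripts to look and compute and a tool call to move; the robot and the scene stay as the last step left them, time stands still between calls to the robot, and variables do not carry over. Pictures are saved under pics/ and viewed, and the job is handed in when it is done.

Besides the shell and the picture viewer there is one more tool, called as name(argument=value, ...), one argument or row to a line, values as JSON. play_rows: Moves the arm, as the interface text tells. Its arguments: {"type":"object","properties":{"moves":{"type":"array"},"squeeze":{"type":"number"}},"required":["moves"]}

```bash
ls; mkdir -p pics; cat > h.py <<'E'
import sys; sys.path.insert(0,'.')
import numpy as np, cv2
from station import ctrl, eyes, finish_job, find_in, regions_of, pinpoint
def snap(n,f):
    d=eyes.get_image(n); cv2.imwrite('pics/'+f,cv2.cvtColor(d['img'],cv2.COLOR_RGB2BGR)); return d
def ray(d,p):
    K=np.array(d['camera_matrix']);T=np.array(d['cam_to_world'])
    v=np.linalg.solve(K,[p[0],p[1],1.0]); v=np.array([v[0],-v[1],-v[2]])
    return T[:3,3],T[:3,:3]@v
def atz(d,p,z):
    o,v=ray(d,p); return o+v*(z-o[2])/v[2]
def proj(d,P):
    K=np.array(d['camera_matrix']);T=np.array(d['cam_to_world'])
    c=T[:3,:3].T@(np.array(P)-T[:3,3]); c=np.array([c[0],-c[1],-c[2]]); u=K@c; return u[:2]/u[2]
E
python3 - <<'E'
from h import *
for n in ['top','side','wrist']:
    d=snap(n,n+'0.png'); print(n,{k:np.round(v,3).tolist() for k,v in d.items() if k!='img'})
o=ctrl.get_obs(); print({k:np.round(v,3).tolist() for k,v in o.items()})
E
```

```text
pics
top {'camera_matrix': [[491.405, 0.0, 315.587], [0.0, 491.405, 240.989], [0.0, 0.0, 1.0]], 'cam_to_world': [[-0.023, 0.996, -0.085, 0.366], [-1.0, -0.025, -0.012, -0.026], [-0.014, 0.085, 0.996, 1.138], [0.0, 0.0, 0.0, 1.0]]}
side {'camera_matrix': [[436.287, 0.0, 313.366], [0.0, 436.287, 239.27], [0.0, 0.0, 1.0]], 'cam_to_world': [[-0.845, 0.418, -0.333, 0.192], [-0.534, -0.647, 0.544, 0.418], [0.012, 0.637, 0.77, 0.736], [0.0, 0.0, 0.0, 1.0]]}
wrist {'camera_matrix': [[371.904, 0.0, 319.198], [0.0, 371.904, 245.067], [0.0, 0.0, 1.0]], 'cam_to_world': [[0.224, -0.939, -0.262, 0.074], [0.975, 0.215, 0.063, 0.623], [-0.003, -0.27, 0.963, 0.373], [0.0, 0.0, 0.0, 1.0]]}
{'t': 0.15, 'q': [1.226, 0.053, 1.614, -0.0, 1.476, -0.119], 'dq': [0.001, -0.003, -0.005, -0.001, 0.002, -0.0], 'effort': [0.001, -39.424, -37.072, -0.0, 0.005, -0.0], 'tool_pos': [0.14, 0.609, 0.23], 'tool_rot': [-1.565, 0.178, -0.177], 'contact_force': [0.321, 0.533, -0.31], 'wrist_torque': [-0.032, 0.026, -0.019], 'opening': 0.085}
```

View pics/top0.png

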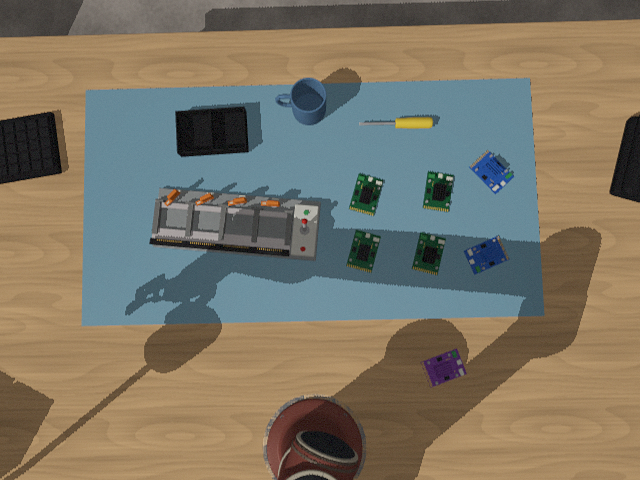

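View pics/side0.png

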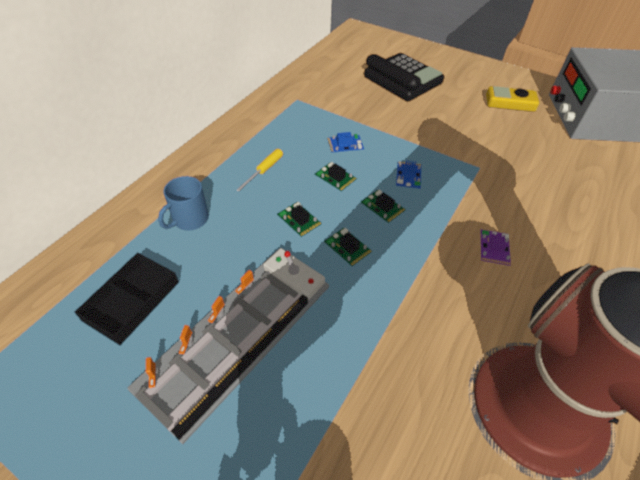

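View pics/wrist0.png

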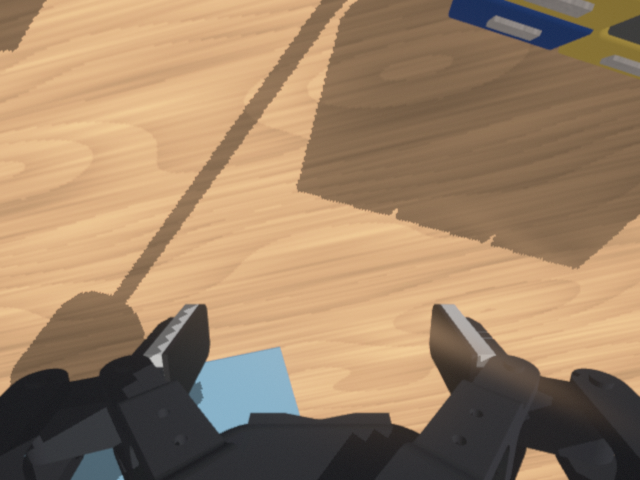

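```bash
python3 - <<'E'
from h import *
d=snap('top','t1.png')
im=cv2.cvtColor(d['img'],cv2.COLOR_RGB2BGR)
c=im[180:265,145:325]; cv2.imwrite('pics/fx.png',cv2.resize(c,None,fx=4.4,fy=4.4,interpolation=cv2.INTER_CUBIC))
c=im[140:285,335:520]; cv2.imwrite('pics/bd.png',cv2.resize(c,None,fx=4,fy=4,interpolation=cv2.INTER_CUBIC))
for q,z in [('fixture',.002),('bay1',.024),('bay2',.024),('bay3',.024),('bay4',.024),('switch_tip',.075),('board1',.002),('board1_contacts',.002),('retainer1',.04),('mug',.002)]:
    for r in pinpoint('top',q)[:6]:
        print(q,round(float(r['score']),2),np.round(r['point'],1),np.round(atz(d,r['point'],z),4))
print('side')
d=eyes.get_image('side')
for q,z in [('fixture',.002),('bay1',.024),('bay2',.024),('bay3',.024),('bay4',.024),('switch_tip',.075),('board1',.002),('board1_contacts',.002)]:
    for r in pinpoint('side',q)[:6]:
        print(q,round(float(r['score']),2),np.round(r['point'],1),np.round(atz(d,r['point'],z),4))
E
```

```text
fixture 0.89 [238.3 229.9] [0.4935 0.1665 0.002 ]
bay1 0.9 [242.8 226.3] [0.499  0.1524 0.024 ]
bay1 0.77 [272.4 231.5] [0.4854 0.0848 0.024 ]
bay1 0.76 [207.6 224. ] [0.5064 0.233  0.024 ]
bay1 0.73 [171.4 223.6] [0.5094 0.3162 0.024 ]
bay2 0.9 [242.8 226.3] [0.499  0.1524 0.024 ]
bay2 0.77 [272.4 231.5] [0.4854 0.0848 0.024 ]
bay2 0.76 [207.6 224. ] [0.5064 0.233  0.024 ]
bay2 0.73 [171.4 223.6] [0.5094 0.3162 0.024 ]
bay3 0.9 [242.8 226.3] [0.499  0.1524 0.024 ]
bay3 0.77 [272.4 231.5] [0.4854 0.0848 0.024 ]
bay3 0.76 [207.6 224. ] [0.5064 0.233  0.024 ]
bay3 0.73 [171.4 223.6] [0.5094 0.3162 0.024 ]
bay4 0.9 [242.8 226.3] [0.499  0.1524 0.024 ]
bay4 0.77 [272.4 231.5] [0.4854 0.0848 0.024 ]
bay4 0.76 [207.6 224. ] [0.5064 0.233  0.024 ]
bay4 0.73 [171.4 223.6] [0.5094 0.3162 0.024 ]
switch_tip 0.41 [303.  221.4] [0.5004 0.0126 0.075 ]
board1 0.93 [362.8 250.9] [ 0.4374 -0.1216  0.002 ]
board1 0.8 [489.7 169.7] [ 0.6203 -0.4238  0.002 ]
board1 0.78 [427.2 254.6] [ 0.4253 -0.2697  0.002 ]
board1 0.69 [446.2 364.3] [ 0.1758 -0.302   0.002 ]
board1 0.66 [486.4 259.2] [ 0.4114 -0.4051  0.002 ]
board1 0.62 [364.7 193.9] [ 0.5707 -0.1302  0.002 ]
board1_contacts 0.69 [362.1 211.8] [ 0.5287 -0.1228  0.002 ]Traceback (most recent call last):
  File "<stdin>", line 7, in <module>
ValueError: it knows: bay, board, board1_contacts, board2_contacts, board3_contacts, board4_contacts, fixture, mug, parts_tray, screwdriver, switch_tip
```

View pics/fx.png

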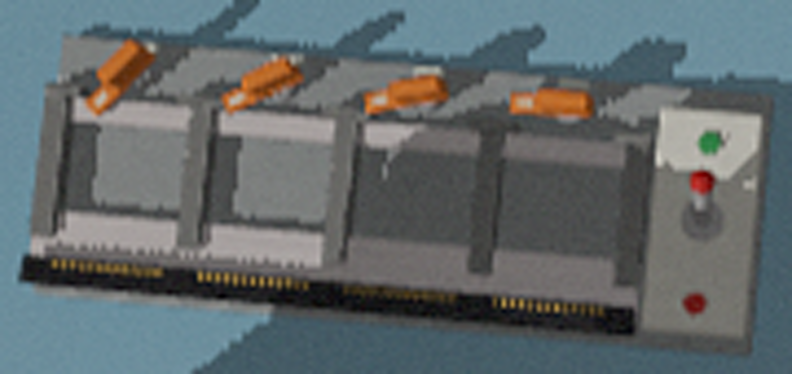

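View pics/bd.png

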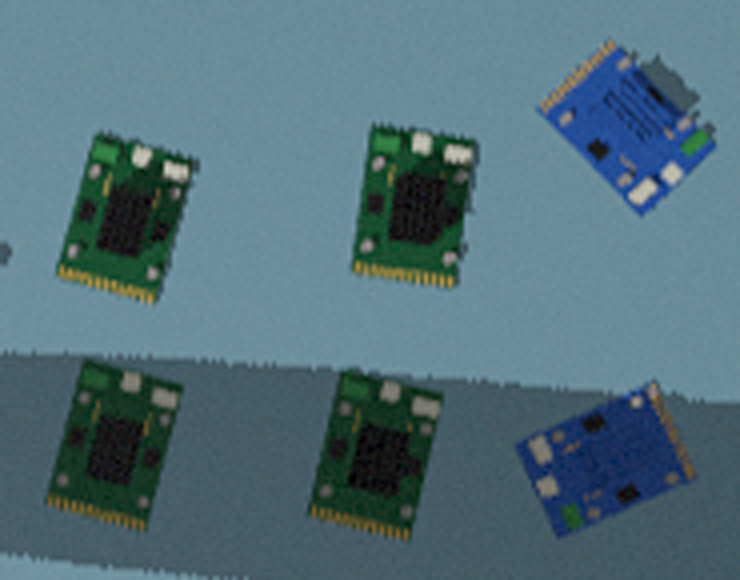

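play_rows(
  moves=[
    {"x": 2,"y": -3,"z": 0.7,"jaw": 0},
    {"x": 2,"y": -3,"z": 0.7},
    {"x": 2,"y": -3,"z": 0.7},
    {"x": 2,"y": -3,"z": 0.7},
    {"x": 2,"y": -3,"z": 0.7},
    {"x": 2,"y": -3,"z": 0.7},
    {"x": 2,"y": -3,"z": 0.7},
    {"x": 2,"y": -3,"z": 0.7},
  ],
)

```text
invalid input
```

play_rows(
  moves=[
    {"x": 2,"y": -3,"z": 0.7},
    {"x": 2,"y": -3,"z": 0.7},
    {"x": 2,"y": -3,"z": 0.7},
    {"x": 2,"y": -3,"z": 0.7},
    {"x": 2,"y": -3,"z": 0.7},
    {"x": 2,"y": -3,"z": 0.7},
    {"x": 0},
    {"x": 0},
  ],
)

```text
invalid input
```

```bash
python3 - <<'E'
from h import *
d=snap('wrist','w1.png'); np.save('w1.npy',d,allow_pickle=True)
print(np.round(d['cam_to_world'],3))
for q,z in [('fixture',.002),('bay',.024),('switch_tip',.075)]:
    for r in pinpoint('wrist',q)[:6]:
        print(q,round(float(r['score']),2),np.round(r['point'],1),np.round(atz(d,r['point'],z),4))
E
```

```text
[[ 0.224 -0.938 -0.263  0.074]
 [ 0.975  0.216  0.061  0.623]
 [-0.001 -0.27   0.963  0.374]
 [ 0.     0.     0.     1.   ]]
```

View pics/w1.png

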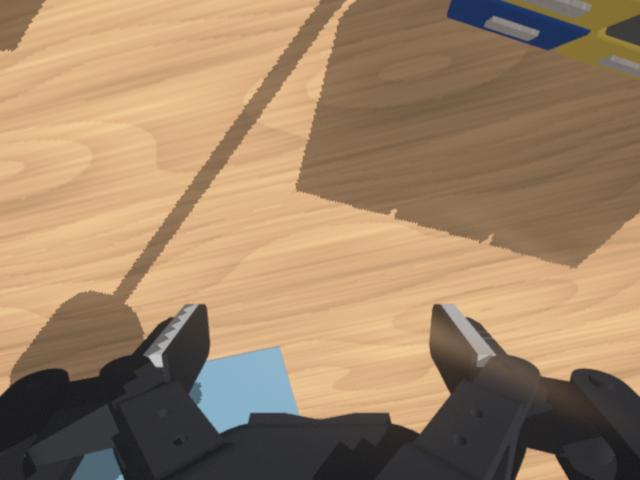

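play_rows(
  moves=[
    {"x": 2.5,"y": -3,"z": 0.7,"turn": 0,"jaw": 0},
    {"x": 2.5,"y": -3,"z": 0.7,"turn": 0,"jaw": 0},
    {"x": 2.5,"y": -3,"z": 0.7,"turn": 0,"jaw": 0},
    {"x": 2.5,"y": -3,"z": 0.7,"turn": 0,"jaw": 0},
    {"x": 2.5,"y": -3,"z": 0.7,"turn": 0,"jaw": 0},
    {"x": 2.5,"y": -3,"z": 0.7,"turn": 0,"jaw": 0},
    {"x": 2.5,"y": -3,"z": 0.7,"turn": 0,"jaw": 0},
    {"x": 2.5,"y": -3,"z": 0.7,"turn": 0,"jaw": 0},
  ],
)

```text
t: 1.47
tool_pos: [0.3407, 0.3675, 0.2879]
tool_rot: [-1.563, 0.176, -0.177]
contact_force: [0.8, -0.3, -0.4]
opening: -0.0001
```

play_rows(
  moves=[
    {"x": 2.5,"y": -3,"z": 0.7,"turn": 0,"jaw": 0},
    {"x": 2.5,"y": -3,"z": 0.7,"turn": 0,"jaw": 0},
    {"x": 2.5,"y": -3,"z": 0.7,"turn": 0,"jaw": 0},
    {"x": 2.5,"y": -3,"z": 0.7,"turn": 0,"jaw": 0},
    {"x": 2.5,"y": -3,"z": 0.7,"turn": 0,"jaw": 0},
    {"x": 2.5,"y": -3,"z": 0.7,"turn": 0,"jaw": 0},
    {"x": 2,"y": 0,"z": 0,"turn": 0,"jaw": 0},
    {"x": 0,"y": 0,"z": 0,"turn": 0,"jaw": 0},
  ],
)

```text
t: 2.13
tool_pos: [0.5127, 0.1871, 0.3295]
tool_rot: [-1.563, 0.18, -0.182]
contact_force: [-0.2, 1.1, 0.4]
opening: 0.0003
```

```bash
python3 - <<'E'
from h import *
d=snap('wrist','w1.png'); np.save('w1.npy',d,allow_pickle=True)
print(np.round(d['cam_to_world'],3), ctrl.get_obs()['tool_pos'])
for q,z in [('fixture',.002),('bay',.024),('switch_tip',.075)]:
    for r in pinpoint('wrist',q)[:6]:
        print(q,round(float(r['score']),2),np.round(r['point'],1),np.round(atz(d,r['point'],z),4))
E
```

```text
[[ 0.229 -0.937 -0.264  0.447]
 [ 0.974  0.22   0.063  0.202]
 [-0.001 -0.271  0.963  0.472]
 [ 0.     0.     0.     1.   ]] [0.51101629 0.18805045 0.32908316]
fixture 0.91 [300.8 187.5] [0.4971 0.1657 0.002 ]
bay 0.97 [424.2 174.3] [0.5131 0.3139 0.024 ]
bay 0.94 [291.7 190.8] [0.4961 0.1558 0.024 ]
bay 0.83 [232.7 200.7] [0.4914 0.0833 0.024 ]
bay 0.62 [358.2 182.6] [0.5048 0.2356 0.024 ]
switch_tip 0.61 [160.3 237.4] [0.5071 0.0072 0.075 ]
```

View pics/w1.png

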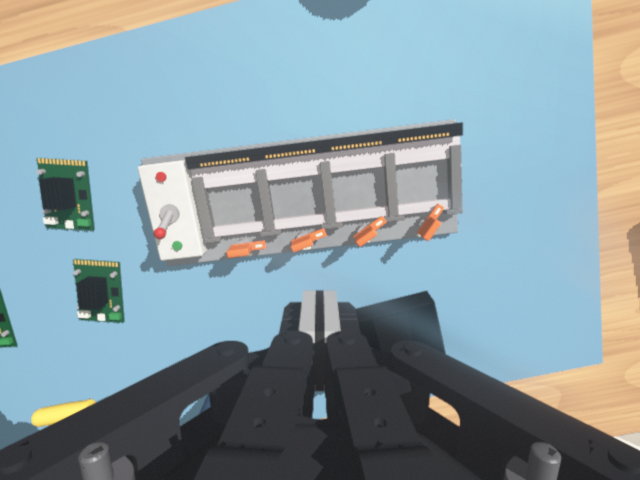

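```bash
python3 - <<'E'
from h import *
im=cv2.imread('pics/w1.png')
c=im[115:275,130:310]; cv2.imwrite('pics/fa.png',cv2.resize(c,None,fx=4.4,fy=3.75*4.4/3.75,interpolation=cv2.INTER_CUBIC)[:600])
c=im[110:270,290:475]; cv2.imwrite('pics/fb.png',cv2.resize(c,None,fx=4.3,fy=4.3,interpolation=cv2.INTER_CUBIC)[:600])
E
```

```text
(no output)
```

View pics/fa.png

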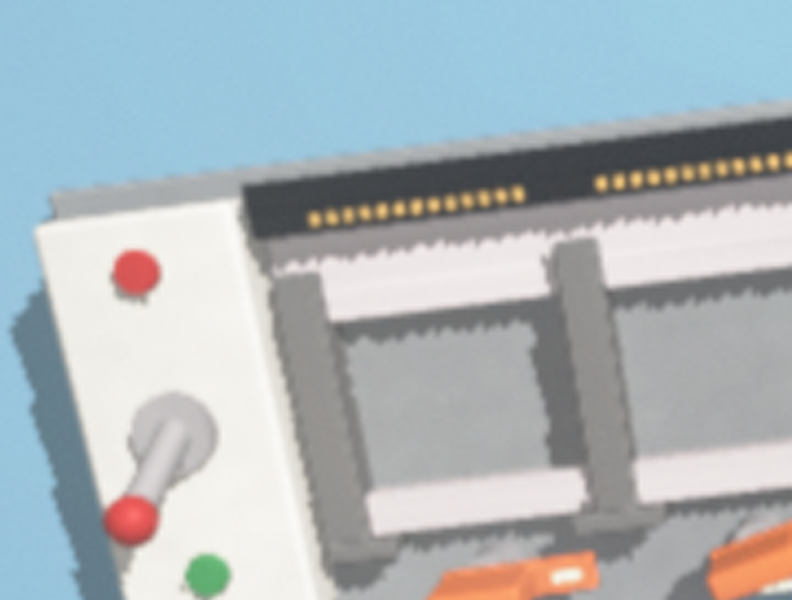

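View pics/fb.png

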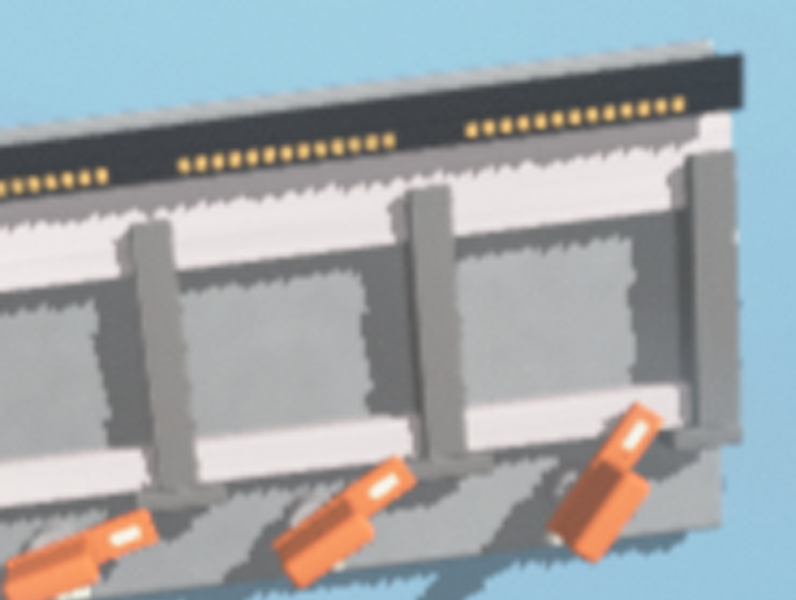

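```bash
python3 - <<'E'
from h import *
d=np.load('w1.npy',allow_pickle=True).item()
A=lambda u,v:(130+u/4.4,115+v/4.4)
B=lambda u,v:(290+u/4.3,110+v/4.3)
def s(n,p,z): print(n,np.round(p,1),np.round(atz(d,p,z)*1000,1))
s('lipL',A(248,238),.035);s('lipR',B(743,107),.035)
s('lip backL',A(245,187),.035);s('lip backR',B(743,55),.035)
g1=A(416,206);g3=B(287,152);g4=B(577,117)
for g in (g1,g3,g4): s('gold',g,.035)
for n,p in [('r1 -x L',A(272,280)),('r1 -x R',A(322,274)),('r1 +x',A(333,548)),('r1 +xR',A(367,545)),('r2 -xL',A(557,243)),('r2 -xR',A(598,240)),('r2+xL',A(597,515)),('r2+xR',A(634,510)),
  ('r3 -x L',B(134,228)),('r3 -xR',B(170,225)),('r3+xL',B(160,490)),('r3+xR',B(196,487)),('r4-L',B(412,190)),('r4-R',B(450,186)),('r4+L',B(428,460)),('r4+R',B(465,455)),('r5-L',B(694,155)),('r5-R',B(735,151)),('r5+L',B(698,430)),('r5+R',B(738,428))]: s(n,p,.029)
s('box corner -x-y',A(38,228),.036); s('box -x+y',A(240,202),.036)
s('tip',A(131,519),.075)
s('redlamp',A(136,272),.04); s('green',A(207,575),.04)
s('hinge base',A(174,432),.038)
E
```

```text
lipL [186.4 169.1] [442.9  44.7  35. ]
lipR [462.8 134.9] [478.  360.1  35. ]
lip backL [185.7 157.5] [430.3  48.2  35. ]
lip backR [462.8 122.8] [465.1 361.8  35. ]
gold [224.5 161.8] [445.1  90.1  35. ]
gold [356.7 145.3] [461.9 241.6  35. ]
gold [424.2 137.2] [470.6 317.4  35. ]
r1 -x L [191.8 178.6] [454.8  45.3  29. ]
r1 -x R [203.2 177.3] [456.4  58.8  29. ]
r1 +x [205.7 239.5] [529.4  38.2  29. ]
r1 +xR [213.4 238.9] [530.8  47.8  29. ]
r2 -xL [256.6 170.2] [462.9 122.3  29. ]
r2 -xR [265.9 169.5] [464.6 133.1  29. ]
r2+xL [265.7 232. ] [537.2 112.8  29. ]
r2+xR [274.1 230.9] [538.1 123.2  29. ]
r3 -x L [321.2 163. ] [472.1 197.8  29. ]
r3 -xR [329.5 162.3] [473.6 207.4  29. ]
r3+xL [327.2 224. ] [544.5 188.4  29. ]
r3+xR [335.6 223.3] [546.  198.5  29. ]
r4-L [385.8 154.2] [479.5 272.9  29. ]
r4-R [394.7 153.3] [480.8 283.   29. ]
r4+L [389.5 217. ] [553.3 263.9  29. ]
r4+R [398.1 215.8] [554.3 274.3  29. ]
r5-L [451.4 146. ] [487.8 348.   29. ]
r5-R [460.9 145.1] [489.2 358.8  29. ]
r5+L [452.3 210. ] [562.2 339.1  29. ]
r5+R [461.6 209.5] [564.2 350.   29. ]
box corner -x-y [138.6 166.8] [427.9  -7.5  36. ]
box -x+y [184.5 160.9] [433.7  46.   36. ]
tip [159.8 233. ] [502.2   8.4  75. ]
redlamp [160.9 176.8] [444.6  15.3  40. ]
green [177.  245.7] [526.8   6.2  40. ]
hinge base [169.5 213.2] [487.2   9.9  38. ]
```

play_rows(
  moves=[
    {"x": 0.25,"y": -2.3,"z": -2.8,"turn": 3.4,"jaw": 0},
    {"x": 0.25,"y": -2.3,"z": -2.8,"turn": 3.4,"jaw": 0},
    {"x": 0.25,"y": -2.3,"z": -2.8,"turn": 0,"jaw": 0},
    {"x": 0.25,"y": -2.3,"z": -2.8,"turn": 0,"jaw": 0},
    {"x": 0.25,"y": -2.3,"z": -2.8,"turn": 0,"jaw": 0},
    {"x": 0.25,"y": -2.3,"z": -2.8,"turn": 0,"jaw": 0},
    {"x": 0.25,"y": -2.3,"z": -2.8,"turn": 0,"jaw": 0},
    {"x": 0.25,"y": -2.2,"z": -2.8,"turn": 0,"jaw": 0},
  ],
)

```text
t: 3.0
tool_pos: [0.5293, 0.0063, 0.1044]
tool_rot: [-1.569, 0.082, -0.083]
contact_force: [0.7, 0.5, -0.2]
opening: -0.0002
```

```bash
python3 - <<'E'
from h import *
from scipy.spatial.transform import Rotation as R
d=snap('wrist','w2.png')
o=ctrl.get_obs(); M=R.from_rotvec(o['tool_rot']).as_matrix(); print(np.round(M,3),o['tool_pos'],proj(d,o['tool_pos']), 'yaw',np.degrees(np.arctan2(-M[0,2],M[1,2])))
print(d['cam_to_world'][:3,0])
E
```

```text
[[ 0.994 -0.009  0.107]
 [-0.107 -0.001  0.994]
 [-0.009 -1.    -0.002]] [0.52564151 0.00356307 0.09790639] [314.68556757 294.65497772] yaw -6.154906252039036
[ 1.05159276e-01  9.94455083e-01 -7.83949855e-04]
```

View pics/w2.png

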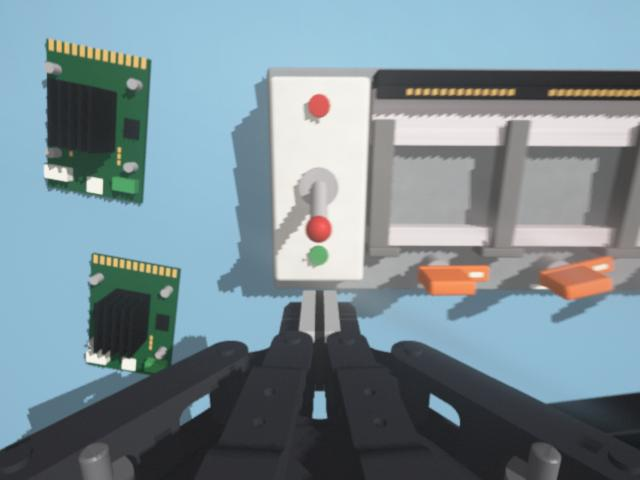

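```bash
python3 - <<'E'
from h import *
from scipy.spatial.transform import Rotation as R
d=snap('wrist','w2.png'); np.save('w2.npy',d,allow_pickle=True)
o=ctrl.get_obs(); M=R.from_rotvec(o['tool_rot']).as_matrix(); print(o['tool_pos'],proj(d,o['tool_pos']), 'yaw',np.degrees(np.arctan2(-M[0,2],M[1,2])))
im=cv2.imread('pics/w2.png')
c=im[60:300,260:420]; cv2.imwrite('pics/c.png',cv2.resize(c,None,fx=2.5,fy=2.5,interpolation=cv2.INTER_CUBIC)[:600])
for p,z in [((318.5,229),.075),((318,188),.038),((318.5,105.5),.040),((318,256),.040),((373,97),.035)]: print(np.round(atz(d,p,z)*1000,1))
d1=np.load('w1.npy',allow_pickle=True).item()
E
```

```text
[0.52558933 0.00545206 0.09978836] [326.35220048 309.54067159] yaw -6.220451260043403
[496.9   5.2  75. ]
[482.5   6.3  38. ]
[440.8  11.1  40. ]
[520.2   2.2  40. ]
[439.2  39.6  35. ]
```

View pics/c.png

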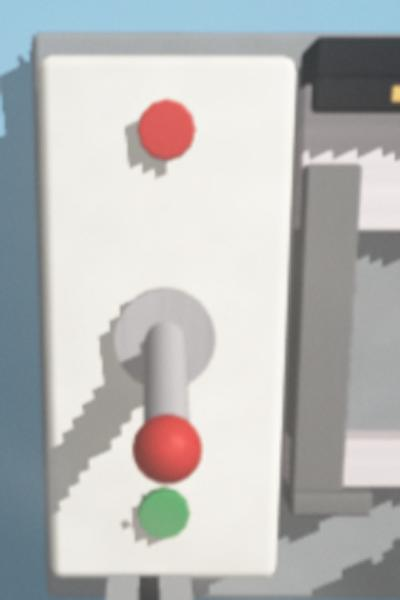

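```bash
python3 - <<'E'
from h import *
for i in range(6):
    d=eyes.get_image('wrist'); o=ctrl.get_obs()
    print(np.round(o['tool_pos']*1000,1), np.round(d['cam_to_world'][:3,3]*1000,1), np.round(d['cam_to_world'][:3,2]*1000,1), np.round(proj(d,o['tool_pos']),1),np.round(o['q'][:2],4), o['t'])
d=eyes.get_image('top');print(np.round(d['cam_to_world'][:3,3]*1000,1))
d=eyes.get_image('top');print(np.round(d['cam_to_world'][:3,3]*1000,1))
E
```

```text
[527.4   6.4 102.6] [460.   11.7 243. ] [-258.5   29.4  965.6] [324.7 314.8] [-0.1291 -0.0602] 3.15
[529.1   6.9 104.9] [461.2  12.6 245.6] [-262.6   28.9  964.5] [323.4 314.2] [-0.1278 -0.0618] 3.2
[530.2   7.2 106.4] [462.2  13.1 247.6] [-266.7   28.9  963.3] [322.7 312.2] [-0.1271 -0.0628] 3.25
[530.9   7.2 107.3] [463.   13.3 248.9] [-269.5   29.1  962.5] [322.2 310.5] [-0.1267 -0.0633] 3.3
[531.1   7.2 107.6] [463.4  13.4 249.6] [-271.1   29.3  962.1] [321.8 309.1] [-0.1267 -0.0635] 3.35
[531.1   7.2 107.5] [463.5  13.4 249.9] [-271.8   29.4  961.9] [321.6 308.2] [-0.1268 -0.0634] 3.4
[ 365.9  -26.2 1138. ]
[ 365.9  -26.2 1138. ]
```

```bash
python3 - <<'E'
from h import *
d=snap('wrist','w3.png'); np.save('w3.npy',d,allow_pickle=True); o=ctrl.get_obs();print(np.round(o['tool_pos']*1000,1),proj(d,o['tool_pos']))
im=cv2.imread('pics/w3.png')
c=im[60:300,260:420]; cv2.imwrite('pics/c.png',cv2.resize(c,None,fx=2.5,fy=2.5,interpolation=cv2.INTER_CUBIC)[:600])
c=im[60:300,360:640]; cv2.imwrite('pics/c2.png',cv2.resize(c,None,fx=2.5,fy=2.5,interpolation=cv2.INTER_CUBIC)[:600])
E
```

```text
[530.7   6.8 106.7] [321.43603657 307.46826708]
```

View pics/c.png

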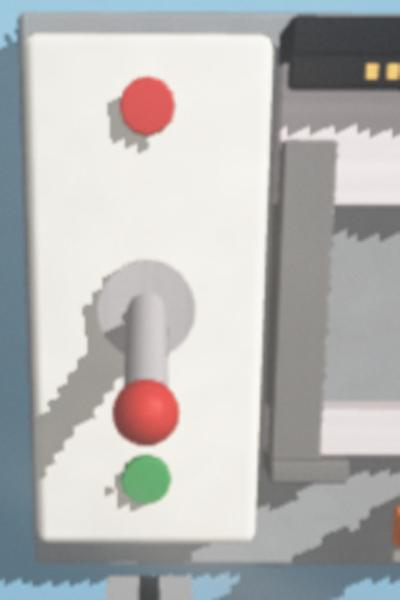

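View pics/c2.png

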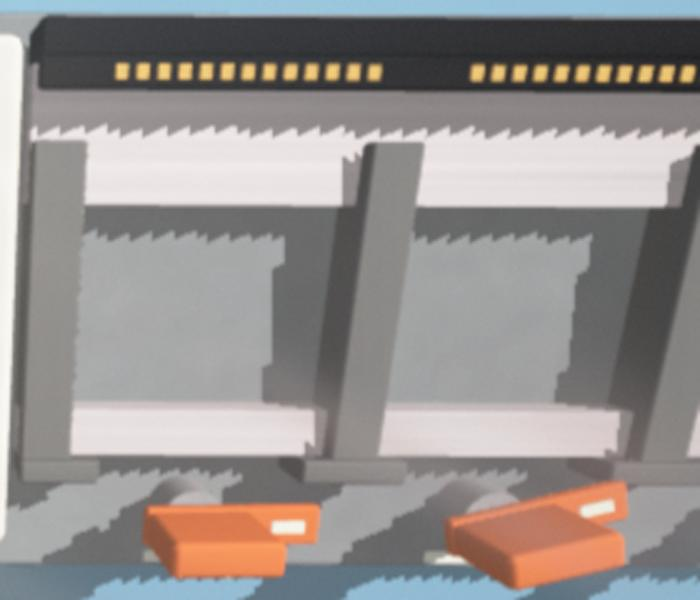

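```bash
python3 - <<'E'
from h import *
d=np.load('w3.npy',allow_pickle=True).item()
C=lambda u,v:(260+u/2.5,60+v/2.5)
D=lambda u,v:(360+u/2.5,60+v/2.5)
for n,p,z in [('tip',C(146,412),.075),('hinge',C(146,307),.037),('red',C(148,106),.039),('green',C(146,479),.039),('lipL',D(40,88),.035),('gold1',D(250,72),.035),('lip far',D(700,91),.035),
 ('r1-L',D(35,143),.029),('r1-R',D(87,143),.029),('r1+L',D(24,460),.029),('r1+R',D(71,458),.029),('r2-L',D(372,143),.029),('r2-R',D(424,143),.029),('r2+L',D(333,458),.029),('r2+R',D(380,458),.029),('stop1 edge+',D(98,460),.030),('stop1 bottomR',D(97,481),.03),('blade1',D(229,512),.055),('bl L',D(145,512),.055),('bl R',D(240,512),.055)]: print(n,np.round(p,1),np.round(atz(d,p,z)*1000,1))
E
```

```text
tip [318.4 224.8] [502.4   8.4  75. ]
hinge [318.4 182.8] [486.7  10.   37. ]
red [319.2 102.4] [444.4  14.9  39. ]
green [318.4 251.6] [526.6   5.7  39. ]
lipL [376.   95.2] [443.7  45.7  35. ]
gold1 [460.   88.8] [445.3  90.6  35. ]
lip far [640.   96.4] [459.3 186.8  35. ]
r1-L [374.  117.2] [454.5  44.8  29. ]
r1-R [394.8 117.2] [455.8  56.4  29. ]
r1+L [369.6 244. ] [528.   37.2  29. ]
r1+R [388.4 243.2] [528.7  48.8  29. ]
r2-L [508.8 117.2] [462.5 120.   29. ]
r2-R [529.6 117.2] [463.8 131.6  29. ]
r2+L [493.2 243.2] [535.5 112.8  29. ]
r2+R [512.  243.2] [536.8 124.3  29. ]
stop1 edge+ [399.2 244. ] [529.7  55.1  30. ]
stop1 bottomR [398.8 252.4] [535.   54.6  30. ]
blade1 [451.6 264.8] [537.1  78.5  55. ]
bl L [418.  264.8] [535.1  60.1  55. ]
bl R [456.  264.8] [537.3  80.9  55. ]
```

play_rows(
  moves=[
    {"x": 0,"y": -0.1,"z": -1.5,"turn": 0,"jaw": 0},
    {"x": 0,"y": 0,"z": -1.5,"turn": 0,"jaw": 0},
    {"x": 0,"y": 0,"z": -1.3,"turn": 0,"jaw": 0},
    {"x": -0.5,"y": 0.05,"z": 0,"turn": 0,"jaw": 0},
    {"x": -0.5,"y": 0.05,"z": 0,"turn": 0,"jaw": 0},
    {"x": -0.5,"y": 0.05,"z": 0,"turn": 0,"jaw": 0},
    {"x": -0.5,"y": 0.05,"z": 0,"turn": 0,"jaw": 0},
    {"x": -0.5,"y": 0.05,"z": 0,"turn": 0,"jaw": 0},
  ],
)

```text
t: 4.22
tool_pos: [0.5061, 0.0075, 0.0642]
tool_rot: [-1.569, 0.081, -0.088]
contact_force: [2.2, -0.4, 2.0]
opening: -0.0003
```

play_rows(
  moves=[
    {"x": -0.5,"y": 0.05,"z": 0,"turn": 0,"jaw": 0},
    {"x": -0.4,"y": 0.05,"z": 0,"turn": 0,"jaw": 0},
    {"x": -0.3,"y": 0,"z": 0,"turn": 0,"jaw": 0},
    {"x": 0,"y": 0,"z": 0,"turn": 0,"jaw": 0},
    {"x": 0,"y": 0,"z": 0,"turn": 0,"jaw": 0},
    {"x": 0,"y": 0,"z": 0,"turn": 0,"jaw": 0},
  ],
)

```text
t: 4.72
tool_pos: [0.4924, 0.0086, 0.0619]
tool_rot: [-1.569, 0.085, -0.083]
contact_force: [0.3, -0.3, 1.0]
opening: -0.0002
```

play_rows(
  moves=[
    {"x": -0.2,"y": 0,"z": 0,"turn": 0,"jaw": 0},
    {"x": -0.2,"y": 0,"z": 0,"turn": 0,"jaw": 0},
    {"x": 0,"y": 0,"z": 0,"turn": 0,"jaw": 0},
    {"x": 0,"y": 0,"z": 0,"turn": 0,"jaw": 0},
  ],
)

```text
t: 5.05
tool_pos: [0.4893, 0.0085, 0.0624]
tool_rot: [-1.569, 0.083, -0.085]
contact_force: [4.7, -1.0, -0.1]
opening: -0.0002
```

play_rows(
  moves=[
    {"x": -0.2,"y": 0,"z": 0,"turn": 0,"jaw": 0},
    {"x": -0.1,"y": 0,"z": 0,"turn": 0,"jaw": 0},
    {"x": 0,"y": 0,"z": 0,"turn": 0,"jaw": 0},
    {"x": 0,"y": 0,"z": 0,"turn": 0,"jaw": 0},
  ],
)

```text
t: 5.38
tool_pos: [0.4883, 0.0082, 0.0634]
tool_rot: [-1.57, 0.079, -0.089]
contact_force: [8.8, -0.8, -2.5]
opening: -0.0001
```

```bash
python3 - <<'E'
from h import *
o=ctrl.get_obs();print(np.round(o['tool_pos']*1000,1),o['contact_force'],o['q'])
d=snap('wrist','w4.png')
E
```

```text
[488.3   8.2  63.4] [ 8.81045285 -0.83343053 -2.51369366] [-1.35757831e-01 -1.12303341e-01  2.07005982e+00 -3.82634433e-05
  1.17726476e+00 -1.59921338e+00]
```

View pics/w4.png

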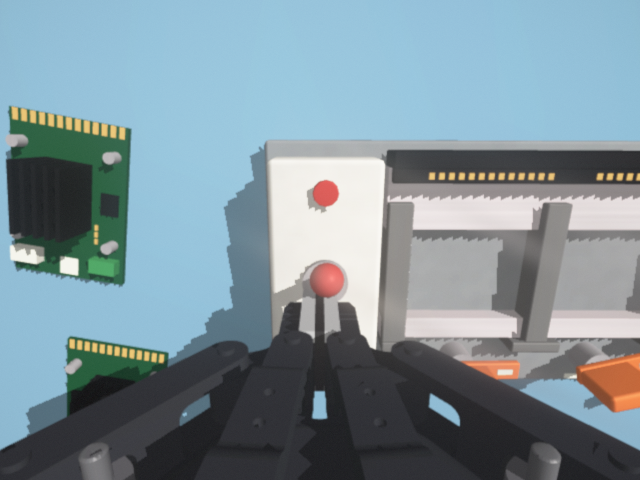

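play_rows(
  moves=[
    {"x": 1.2,"y": 0,"z": 0,"turn": 0,"jaw": 0},
    {"x": 2,"y": 0,"z": 2,"turn": 0,"jaw": 0},
    {"x": 2,"y": 2,"z": 2.5,"turn": 0,"jaw": 0},
    {"x": 2,"y": 3,"z": 2,"turn": 0,"jaw": 0},
    {"x": 2,"y": 3,"z": 2,"turn": 0,"jaw": 0},
    {"x": 2,"y": 3,"z": 2,"turn": 0,"jaw": 0},
    {"x": 2,"y": 3,"z": 2,"turn": 0,"jaw": 0},
    {"x": 1,"y": 3,"z": 2,"turn": 0,"jaw": 2.5},
  ],
)

```text
t: 6.1
tool_pos: [0.6283, 0.1798, 0.2074]
tool_rot: [-1.57, 0.086, -0.082]
contact_force: [0.9, -0.1, -0.3]
opening: 0.0108
```

play_rows(
  moves=[
    {"x": 0,"y": 3,"z": 1,"turn": 0,"jaw": 2.5},
    {"x": 0,"y": 3,"z": 1,"turn": 0,"jaw": 2.5},
    {"x": 0,"y": 3,"z": 0,"turn": 0,"jaw": 2.5},
    {"x": 0,"y": 0,"z": 0,"turn": 0,"jaw": 2.5},
    {"x": 0,"y": 0,"z": 0,"turn": 0,"jaw": 2.5},
    {"x": 0,"y": 0,"z": 0,"turn": 0,"jaw": 2.5},
    {"x": 0,"y": 0,"z": 0,"turn": 0,"jaw": 2.5},
    {"x": 0,"y": 0,"z": 0,"turn": 0,"jaw": 2.5},
  ],
)

```text
t: 6.77
tool_pos: [0.6277, 0.2673, 0.2267]
tool_rot: [-1.57, 0.086, -0.084]
contact_force: [-0.1, -0.9, 0.7]
opening: 0.0254
```

```bash
python3 - <<'E'
from h import *
o=ctrl.get_obs();print(np.round(o['tool_pos']*1000,1))
d=snap('wrist','w5.png'); np.save('w5.npy',d,allow_pickle=True)
print(proj(d,o['tool_pos']))
E
```

```text
[627.7 267.3 226.7]
[321.80705427 308.20429953]
```

View pics/w5.png

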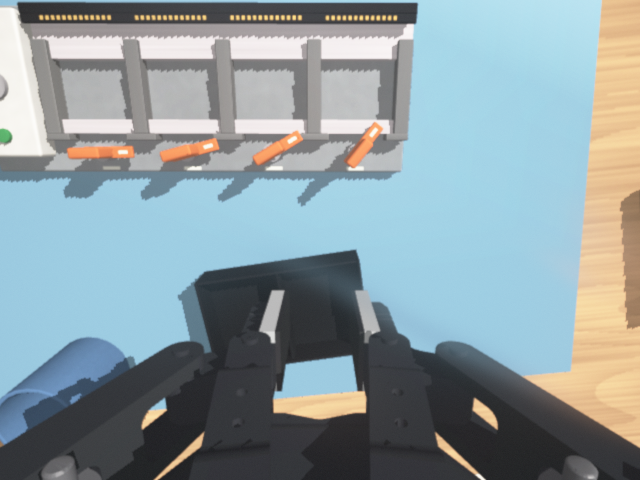

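```bash
python3 - <<'E'
from h import *
im=cv2.imread('pics/w5.png')
c=im[0:190,0:210]; cv2.imwrite('pics/c.png',cv2.resize(c,None,fx=3.1,fy=3.1,interpolation=cv2.INTER_CUBIC))
c=im[0:190,210:430]; cv2.imwrite('pics/c2.png',cv2.resize(c,None,fx=3.1,fy=3.1,interpolation=cv2.INTER_CUBIC))
E
```

```text
(no output)
```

View pics/c.png

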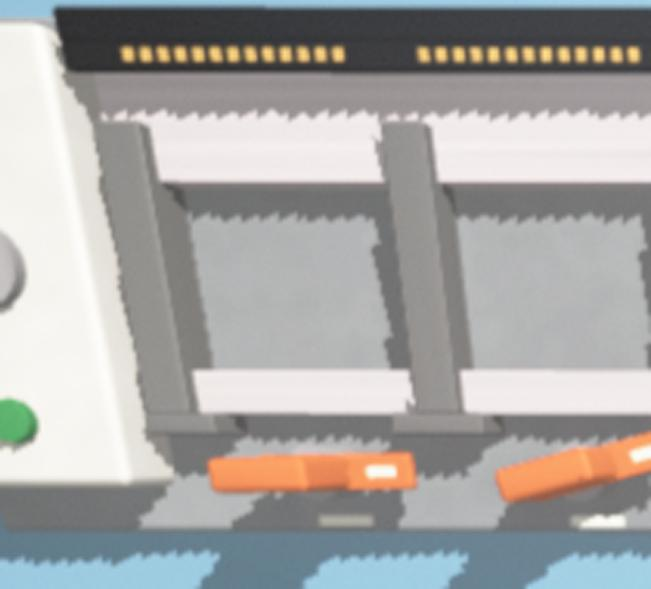

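View pics/c2.png

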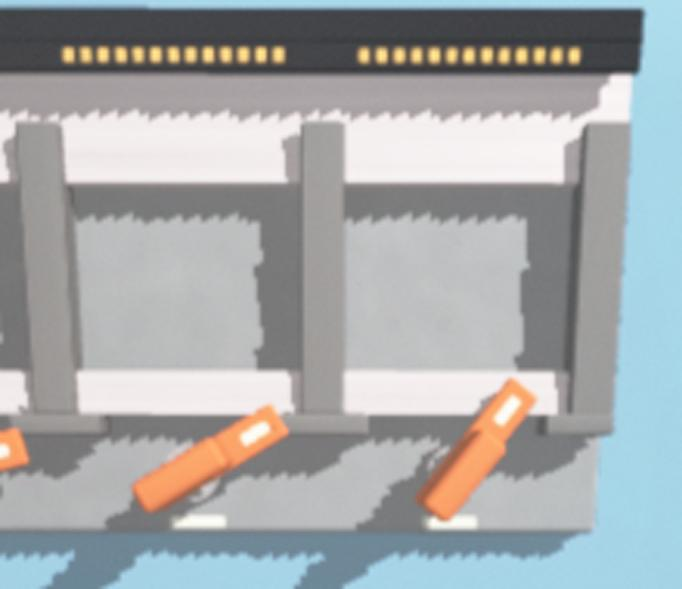

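```bash
cat >> h.py <<'E'
YAW=-0.1117
EX=np.array([np.cos(YAW),np.sin(YAW),0]); EY=np.array([-np.sin(YAW),np.cos(YAW),0])
BAY4=np.array([.5120,.3130,.024])
def bay(i): return BAY4+EY*.076*(i-4)
def piv(i): return bay(i)+EX*.062
E
python3 - <<'E'
from h import *
d=np.load('w5.npy',allow_pickle=True).item()
C=lambda u,v:(u/3.1,v/3.1)
D=lambda u,v:(210+u/3.1,v/3.1)
def loc(p): # rel bay4 in fixture axes
    r=p-BAY4; return np.round([r@EX*1000,r@EY*1000],1)
for n,p,z in [('lipR',D(638,72),.035),('gold1',C(233,54),.035),('gold2',C(528,54),.035),('gold3',D(174,55),.035),('gold4',D(471,55),.035),('lipL',C(66,71),.035),
 ('r5+L',D(571,415),.029),('r4+L',D(303,415),.029),('r4+R',D(344,415),.029),('r2+L',C(413,415),.029),('r2+R',C(460,415),.029),('tickmark4',D(451,522),.014)]:
    w=atz(d,p,z); print(n,np.round(w*1000,1),loc(w))
for i,m in zip((1,2,3,4),(C(380,471),C(645,452),D(255,432),D(508,408))):
    w=atz(d,m,.032); r=w-piv(i); print(i,'nose r',np.round(np.hypot(r@EX,r@EY)*1000,1),'ang',np.round(np.arctan2(-(r@EX),r@EY),3), np.round(piv(i)*1000,1),np.round(bay(i)*1000,1))
E
```

```text
lipR [478.7 359.9  35. ] [-38.3  42.9]
gold1 [444.9  89.9  35. ] [ -41.8 -229.1]
gold2 [453.2 165.5  35. ] [ -42.  -153.2]
gold3 [461.8 241.4  35. ] [-41.9 -76.7]
gold4 [470.1 317.4  35. ] [-42.1  -0.3]
lipL [444.   45.9  35. ] [ -37.8 -273. ]
r5+L [561.7 339.2  29. ] [46.4 31.6]
r4+L [553.4 263.9  29. ] [ 46.7 -44.2]
r4+R [554.7 275.4  29. ] [ 46.6 -32.6]
r2+L [536.8 111.6  29. ] [  47.1 -197.4]
r2+R [538.2 124.8  29. ] [  47.  -184.1]
tickmark4 [588.8 304.3  14. ] [77.3 -0.1]
1 nose r 20.7 ang -0.02 [548.2  79.5  24. ] [486.6  86.4  24. ]
2 nose r 21.0 ang 0.241 [556.7 155.   24. ] [495.1 161.9  24. ]
3 nose r 21.2 ang 0.527 [565.1 230.6  24. ] [503.5 237.5  24. ]
4 nose r 21.8 ang 0.917 [573.6 306.1  24. ] [512. 313.  24.]
```

play_rows(
  moves=[
    {"x": -1.06,"y": 0.78,"z": -2.4,"turn": -7.15,"jaw": 3},
    {"x": -1.06,"y": 0.77,"z": -2.4,"turn": -7.15,"jaw": 3},
    {"x": -1.06,"y": 0.77,"z": -2.4,"turn": -7.15,"jaw": 3},
    {"x": -1.06,"y": 0.77,"z": -2.4,"turn": -7.15,"jaw": 3},
    {"x": -1.06,"y": 0.77,"z": -2.4,"turn": -7.15,"jaw": 3},
    {"x": 0,"y": 0,"z": 0,"turn": 0,"jaw": 3},
    {"x": 0,"y": 0,"z": 0,"turn": 0,"jaw": 3},
    {"x": 0,"y": 0,"z": 0,"turn": 0,"jaw": 3},
  ],
)

```text
t: 7.48
tool_pos: [0.5764, 0.3068, 0.1091]
tool_rot: [-1.493, 0.569, -0.572]
contact_force: [0.7, -0.9, 0.4]
opening: 0.03
```

```bash
sed -i 's/\[.5120,.3130,.024\]/[.5129,.3129,.024]/' h.py; python3 - <<'E'
from h import *
from scipy.spatial.transform import Rotation as R
d=snap('wrist','w6.png')
o=ctrl.get_obs(); M=R.from_rotvec(o['tool_rot']).as_matrix(); print(np.round(o['tool_pos']*1000,1),'yaw',np.degrees(np.arctan2(-M[0,2],M[1,2])),o['q'][5],piv(4))
E
```

```text
[577.  307.  109.9] yaw -41.81708935207323 -0.46548864009223495 [0.57451362 0.30598899 0.024     ]
```

View pics/w6.png

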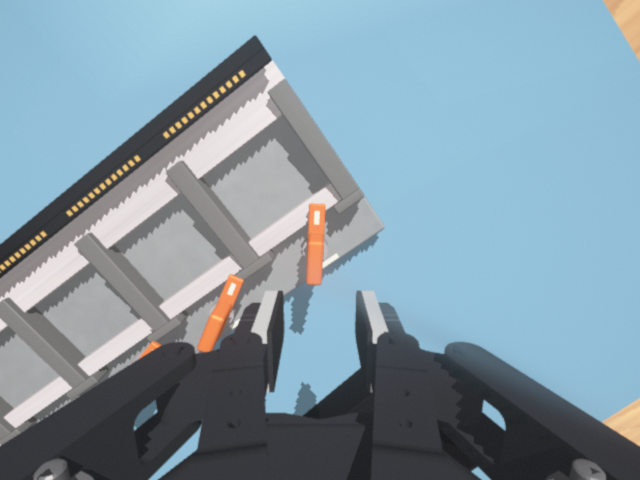

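play_rows(
  moves=[
    {"x": 0,"y": 0,"z": -2.5,"turn": 0,"jaw": 3},
    {"x": 0,"y": 0,"z": -2.5,"turn": 0,"jaw": 3},
    {"x": 0,"y": 0,"z": -1.8,"turn": 0,"jaw": 3},
    {"x": 0,"y": 0,"z": 0,"turn": 0,"jaw": 3},
    {"x": 0,"y": 0,"z": 0,"turn": 0,"jaw": 3},
    {"x": 0,"y": 0,"z": 0,"turn": 0,"jaw": 3},
  ],
)

```text
t: 8.03
tool_pos: [0.577, 0.3076, 0.042]
tool_rot: [-1.491, 0.569, -0.574]
contact_force: [0.1, 0.5, 0.6]
opening: 0.0299
```

play_rows(
  moves=[
    {"x": 0,"y": 0,"z": 0,"turn": 0,"jaw": 0.7},
    {"x": 0,"y": 0,"z": 0,"turn": 0,"jaw": 0.7},
    {"x": 0,"y": 0,"z": 0,"turn": 0,"jaw": 0.7},
    {"x": 0,"y": 0,"z": 0,"turn": 0,"jaw": 0.7},
    {"x": 0,"y": 0,"z": 0,"turn": 0,"jaw": 0.7},
    {"x": 0,"y": 0,"z": 0,"turn": 0,"jaw": 0.7},
  ],
  squeeze=20,
)

```text
t: 8.53
tool_pos: [0.5747, 0.3051, 0.0422]
tool_rot: [-1.5, 0.572, -0.572]
contact_force: [-8.2, -9.4, 11.1]
opening: 0.0089
```

play_rows(
  moves=[
    {"x": -0.2,"y": -0.2,"z": 0,"turn": 0,"jaw": 0.7},
    {"x": 0,"y": 0,"z": 0,"turn": -6,"jaw": 0.7},
    {"x": 0,"y": 0,"z": 0,"turn": -6,"jaw": 0.7},
    {"x": 0,"y": 0,"z": 0,"turn": -6,"jaw": 0.7},
    {"x": 0,"y": 0,"z": 0,"turn": -6,"jaw": 0.7},
    {"x": 0,"y": 0,"z": 0,"turn": -6,"jaw": 0.7},
    {"x": 0,"y": 0,"z": 0,"turn": -6,"jaw": 0.7},
    {"x": 0,"y": 0,"z": 0,"turn": -6,"jaw": 0.7},
  ],
)

```text
t: 9.2
tool_pos: [0.5733, 0.3043, 0.0422]
tool_rot: [-1.258, 1.133, -1.135]
contact_force: [-6.0, -6.7, 9.9]
opening: 0.0084
```

play_rows(
  moves=[
    {"x": 0,"y": 0,"z": 0,"turn": -6,"jaw": 0.7},
    {"x": 0,"y": 0,"z": 0,"turn": -6,"jaw": 0.7},
    {"x": 0,"y": 0,"z": 0,"turn": 0,"jaw": 0.7},
    {"x": 0,"y": 0,"z": 0,"turn": 0,"jaw": 0.7},
  ],
)

```text
t: 9.53
tool_pos: [0.5729, 0.3043, 0.0422]
tool_rot: [-1.162, 1.284, -1.286]
contact_force: [-7.1, -6.2, 9.3]
opening: 0.0085
```

play_rows(
  moves=[
    {"x": 0,"y": 0,"z": 0,"turn": 0,"jaw": 3},
    {"x": 0,"y": 0,"z": 0,"turn": 0,"jaw": 3},
    {"x": 0,"y": 0,"z": 0,"turn": 0,"jaw": 3},
    {"x": 0,"y": 0,"z": 0,"turn": 0,"jaw": 3},
  ],
)

```text
t: 9.87
tool_pos: [0.5732, 0.3055, 0.0397]
tool_rot: [-1.158, 1.284, -1.284]
contact_force: [0.0, 0.6, -0.4]
opening: 0.03
```

```bash
cat >> h.py <<'E'
from scipy.spatial.transform import Rotation as R
def st():
    o=ctrl.get_obs(); M=R.from_rotvec(o['tool_rot']).as_matrix(); print('t',round(o['t'],2),np.round(o['tool_pos']*1000,1),'yaw',round(float(np.degrees(np.arctan2(-M[0,2],M[1,2]))),1),'down',np.round(M[:,1],3),'F',np.round(o['contact_force'],1),'q6',round(o['q'][5],2),'op',round(o['opening']*1000,1))
    return o
E
python3 - <<'E'
from h import *
st(); print(piv(3),piv(4))
E
```

```text
t 9.87 [573.2 305.5  39.7] yaw -95.9 down [ 0.001  0.001 -1.   ] F [ 0.   0.6 -0.4] q6 0.48 op 30.0
[0.56604206 0.23046262 0.024     ] [0.57451362 0.30598899 0.024     ]
```

play_rows(
  moves=[
    {"x": 0,"y": 0,"z": 2.5,"turn": 0,"jaw": 3},
    {"x": -0.05,"y": -0.6,"z": 2.5,"turn": 6.5,"jaw": 3},
    {"x": -0.2,"y": -2,"z": 0,"turn": 6.5,"jaw": 3},
    {"x": -0.2,"y": -2,"z": 0,"turn": 6.5,"jaw": 3},
    {"x": -0.2,"y": -2,"z": 0,"turn": 6.5,"jaw": 3},
    {"x": -0.2,"y": -1,"z": 0,"turn": 6.2,"jaw": 3},
    {"x": 0,"y": 0,"z": 0,"turn": 0,"jaw": 3},
    {"x": 0,"y": 0,"z": 0,"turn": 0,"jaw": 3},
  ],
)

```text
t: 10.53
tool_pos: [0.5645, 0.2292, 0.0893]
tool_rot: [-1.39, 0.867, -0.867]
contact_force: [0.5, 0.7, 0.2]
opening: 0.0301
```

play_rows(
  moves=[
    {"x": 0,"y": 0,"z": 0,"turn": 0,"jaw": 3},
    {"x": 0,"y": 0,"z": 0,"turn": 0,"jaw": 3},
  ],
)

```text
t: 10.7
tool_pos: [0.5646, 0.23, 0.0893]
tool_rot: [-1.391, 0.865, -0.865]
contact_force: [-0.0, -0.2, 0.1]
opening: 0.0303
```

```bash
python3 - <<'E'
from h import *
d=snap('wrist','w7.png')
st()
E
```

```text
t 10.75 [564.5 230.   89.3] yaw -63.7 down [ 0.  0. -1.] F [1.2 0.2 0.2] q6 -0.19 op 30.0
```

View pics/w7.png

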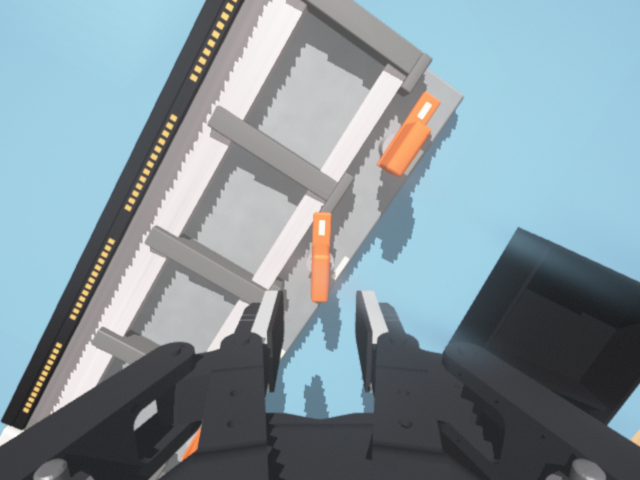

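Retainer 4 at (408,140) is now along the fixture's y (open). Retainer 3 sits between the fingers' line, at (320,257).

play_rows(
  moves=[
    {"x": 0,"y": 0,"z": -2.5,"turn": 0,"jaw": 3},
    {"x": 0,"y": 0,"z": -2.3,"turn": 0,"jaw": 3},
    {"x": 0,"y": 0,"z": 0,"turn": 0,"jaw": 3},
    {"x": 0,"y": 0,"z": 0,"turn": 0,"jaw": 0.7},
    {"x": 0,"y": 0,"z": 0,"turn": 0,"jaw": 0.7},
    {"x": 0,"y": 0,"z": 0,"turn": 0,"jaw": 0.7},
    {"x": 0,"y": 0,"z": 0,"turn": 0,"jaw": 0.7},
    {"x": 0,"y": 0,"z": 0,"turn": 0,"jaw": 0.7},
  ],
)

```text
t: 11.42
tool_pos: [0.565, 0.2298, 0.0419]
tool_rot: [-1.39, 0.864, -0.865]
contact_force: [4.0, 3.0, -7.1]
opening: 0.0084
```

play_rows(
  moves=[
    {"x": 0,"y": 0,"z": 0,"turn": -6.5,"jaw": 0.7},
    {"x": 0,"y": 0,"z": 0,"turn": -6.5,"jaw": 0.7},
    {"x": 0,"y": 0,"z": 0,"turn": -6.5,"jaw": 0.7},
    {"x": 0,"y": 0,"z": 0,"turn": -6.5,"jaw": 0.7},
    {"x": 0,"y": 0,"z": 0,"turn": -6.5,"jaw": 0.7},
    {"x": 0,"y": 0,"z": 0,"turn": 0,"jaw": 0.7},
    {"x": 0,"y": 0,"z": 0,"turn": 0,"jaw": 0.7},
  ],
)

```text
t: 12.0
tool_pos: [0.5645, 0.2297, 0.0419]
tool_rot: [-1.157, 1.287, -1.286]
contact_force: [0.3, 3.8, -3.5]
opening: 0.0081
```

play_rows(
  moves=[
    {"x": 0,"y": 0,"z": 0,"turn": 0,"jaw": 3},
    {"x": 0,"y": 0,"z": 0,"turn": 0,"jaw": 3},
    {"x": 0,"y": 0,"z": 0,"turn": 0,"jaw": 3},
    {"x": 0,"y": 0,"z": 2.5,"turn": 0,"jaw": 3},
    {"x": 0,"y": 0,"z": 2.5,"turn": 0,"jaw": 3},
    {"x": -0.3,"y": -3,"z": 0,"turn": 5.5,"jaw": 3},
    {"x": -0.3,"y": -3,"z": 0,"turn": 5.5,"jaw": 3},
    {"x": -0.25,"y": -1.6,"z": 0,"turn": 5,"jaw": 3},
  ],
)

```text
t: 12.67
tool_pos: [0.5565, 0.1511, 0.0927]
tool_rot: [-1.287, 1.076, -1.08]
contact_force: [0.2, -0.8, -0.8]
opening: 0.0303
```

play_rows(
  moves=[
    {"x": 0,"y": 0,"z": 0,"turn": 0,"jaw": 3},
    {"x": 0,"y": 0,"z": 0,"turn": 0,"jaw": 3},
    {"x": 0,"y": 0,"z": 0,"turn": 0,"jaw": 3},
  ],
)

```text
t: 12.92
tool_pos: [0.5562, 0.1536, 0.0917]
tool_rot: [-1.284, 1.083, -1.083]
contact_force: [0.2, 0.0, -0.8]
opening: 0.0299
```

```bash
python3 - <<'E'
from h import *
d=snap('wrist','w8.png')
st();print(piv(2))
E
```

```text
t 12.97 [556.2 153.9  91.5] yaw -80.2 down [ 0.  0. -1.] F [-0.6  0.2  0.4] q6 -0.03 op 30.2
[0.5575705  0.15493625 0.024     ]
```

View pics/w8.png

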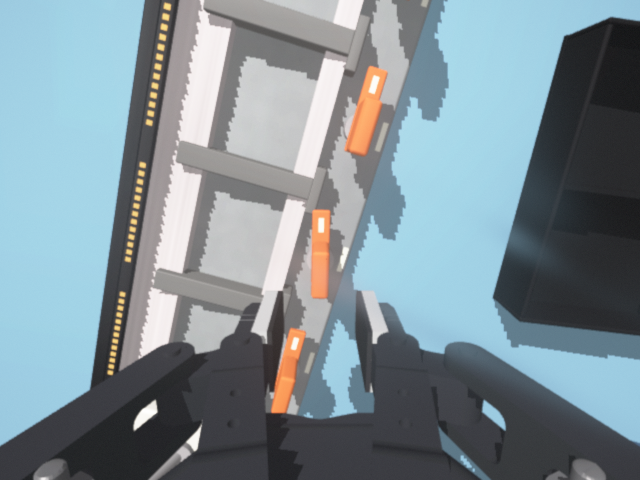

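play_rows(
  moves=[
    {"x": 0,"y": 0,"z": -2.5,"turn": 0,"jaw": 3},
    {"x": 0,"y": 0,"z": -2.4,"turn": 0,"jaw": 3},
    {"x": 0,"y": 0,"z": 0,"turn": 0,"jaw": 3},
    {"x": 0,"y": 0,"z": 0,"turn": 0,"jaw": 0.7},
    {"x": 0,"y": 0,"z": 0,"turn": 0,"jaw": 0.7},
    {"x": 0,"y": 0,"z": 0,"turn": 0,"jaw": 0.7},
    {"x": 0,"y": 0,"z": 0,"turn": 0,"jaw": 0.7},
    {"x": 0,"y": 0,"z": 0,"turn": 0,"jaw": 0.7},
  ],
)

```text
t: 13.63
tool_pos: [0.5565, 0.1539, 0.0429]
tool_rot: [-1.283, 1.081, -1.082]
contact_force: [2.6, 4.4, -5.5]
opening: 0.0082
```

play_rows(
  moves=[
    {"x": 0,"y": 0,"z": 0,"turn": -5.4,"jaw": 0.7},
    {"x": 0,"y": 0,"z": 0,"turn": -5.4,"jaw": 0.7},
    {"x": 0,"y": 0,"z": 0,"turn": -5.2,"jaw": 0.7},
    {"x": 0,"y": 0,"z": 0,"turn": 0,"jaw": 0.7},
    {"x": 0,"y": 0,"z": 0,"turn": 0,"jaw": 0.7},
    {"x": 0,"y": 0,"z": 0,"turn": 0,"jaw": 3},
    {"x": 0,"y": 0,"z": 0,"turn": 0,"jaw": 3},
    {"x": 0,"y": 0,"z": 0,"turn": 0,"jaw": 3},
  ],
)

```text
t: 14.3
tool_pos: [0.5566, 0.1528, 0.0432]
tool_rot: [-1.156, 1.286, -1.289]
contact_force: [0.3, -0.1, -1.0]
opening: 0.0299
```

play_rows(
  moves=[
    {"x": 0,"y": 0,"z": 3,"turn": 0,"jaw": 4.5},
    {"x": 0,"y": 0,"z": 3,"turn": 7,"jaw": 4.5},
    {"x": 0.3,"y": -2.8,"z": 1.6,"turn": 7,"jaw": 4.5},
    {"x": 0.3,"y": -2.8,"z": 1.6,"turn": 7,"jaw": 4.5},
    {"x": 0.3,"y": -2.8,"z": 1.6,"turn": 7,"jaw": 4.5},
    {"x": 0.3,"y": -2.8,"z": 1.6,"turn": 7,"jaw": 4.5},
    {"x": 0.3,"y": -2.8,"z": 1.6,"turn": 7,"jaw": 4.5},
    {"x": 0.3,"y": -2.8,"z": 1.6,"turn": 7,"jaw": 4.5},
  ],
)

```text
t: 14.97
tool_pos: [0.574, -0.0165, 0.1998]
tool_rot: [-1.475, 0.638, -0.639]
contact_force: [0.5, 0.1, -0.4]
opening: 0.045
```

play_rows(
  moves=[
    {"x": 0.3,"y": -2.8,"z": 1.6,"turn": 7,"jaw": 4.5},
    {"x": 0.3,"y": -2.8,"z": 1.6,"turn": 7,"jaw": 4.5},
    {"x": 0.3,"y": -2.8,"z": 1.6,"turn": 7,"jaw": 4.5},
    {"x": 0.3,"y": -2.8,"z": 1.6,"turn": 7,"jaw": 4.5},
    {"x": 0,"y": -2.8,"z": 0,"turn": 7,"jaw": 4.5},
    {"x": 0,"y": -2,"z": 0,"turn": 0,"jaw": 4.5},
    {"x": 0,"y": 0,"z": 0,"turn": 0,"jaw": 4.5},
    {"x": 0,"y": 0,"z": 0,"turn": 0,"jaw": 4.5},
  ],
)

```text
t: 15.63
tool_pos: [0.5857, -0.1759, 0.2625]
tool_rot: [-1.564, 0.169, -0.169]
contact_force: [0.3, 1.4, 0.6]
opening: 0.0451
```

play_rows(
  moves=[
    {"x": 0,"y": 0,"z": 0,"turn": 0,"jaw": 4.5},
    {"x": 0,"y": 0,"z": 0,"turn": 0,"jaw": 4.5},
    {"x": 0,"y": 0,"z": 0,"turn": 0,"jaw": 4.5},
  ],
)

```text
t: 15.88
tool_pos: [0.5859, -0.1737, 0.2622]
tool_rot: [-1.564, 0.166, -0.166]
contact_force: [-0.4, -1.1, 0.0]
opening: 0.0454
```

```bash
python3 - <<'E'
from h import *
d=snap('wrist','w9.png'); np.save('w9.npy',d,allow_pickle=True)
o=st()
for q,z in [('board',.002),('board1_contacts',.002)]:
    for r in pinpoint('wrist',q): print(q,round(float(r['score']),2),np.round(r['point'],1),np.round(atz(d,r['point'],z)*1000,1))
E
```

```text
t 15.93 [ 586.  -173.8  262.3] yaw -12.1 down [-0.  0. -1.] F [-0.4 -0.5  0. ] q6 -1.77 op 45.0
board 0.87 [189.   75.5] [ 431.2 -274.6    2. ]
board 0.82 [205.9 219. ] [ 574.8 -300.4    2. ]
board 0.79 [352.  183.2] [ 570.1 -135.5    2. ]
board 0.74 [62.2 97.4] [ 423.8 -406.4    2. ]
board 0.63 [112.4 275.1] [ 615.4 -424.8    2. ]
board 0.59 [339.7  51.6] [ 441.6 -123.4    2. ]
board1_contacts 0.8 [359.6 140.9] [ 528.8 -119.6    2. ]
```

View pics/w9.png

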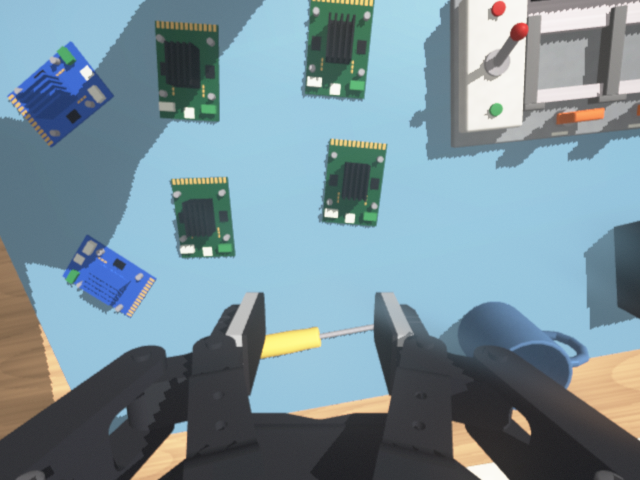

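```bash
cat >> h.py <<'E'
def boards(d):
    im=cv2.cvtColor(d['img'],cv2.COLOR_RGB2BGR); h=cv2.cvtColor(im,cv2.COLOR_BGR2HSV)
    g=cv2.inRange(h,(45,90,30),(85,255,255)); y=cv2.inRange(h,(18,90,70),(35,255,255))
    m=cv2.morphologyEx(g|y,cv2.MORPH_CLOSE,np.ones((5,5)))
    n,l,s,c=cv2.connectedComponentsWithStats(m); out=[]
    for i in range(1,n):
        if s[i,4]<400 or (g[l==i]>0).sum()<300: continue
        pts=np.argwhere(l==i)[:,::-1]
        hull=cv2.convexHull(pts.astype(np.float32)).reshape(-1,2)
        W=np.array([atz(d,p,.005)[:2] for p in hull])*1000
        (cx,cy),(w,hh),a=cv2.minAreaRect(W.astype(np.float32))
        gp=np.argwhere((l==i)&(y>0))[:,::-1]
        gc=np.mean([atz(d,p,.005)[:2] for p in gp],0)*1000 if len(gp) else np.zeros(2)
        if w<hh: a=a+90; w,hh=hh,w
        a=(a+90)%180-90   # long axis dir
        ux=np.array([np.cos(np.radians(a)),np.sin(np.radians(a))])
        if (gc-[cx,cy])@ux>0: a+=180
        out.append(dict(c=(cx,cy),size=(w,hh),yaw=a,px=c[i],edge=s[i,1]<=1 or s[i,0]<=1))
        print('board c',round(cx,1),round(cy,1),'size',round(w,1),round(hh,1),'yaw',round(a,1),'px',np.round(c[i]),'EDGE' if out[-1]['edge'] else '')
    return out
E
python3 - <<'E'
from h import *
boards(np.load('w9.npy',allow_pickle=True).item())
im=cv2.imread('pics/w9.png')
c=im[120:250,290:420]; cv2.imwrite('pics/c.png',cv2.resize(c,None,fx=4.5,fy=4.5,interpolation=cv2.INTER_CUBIC))
E
```

```text
board c 438.9 -124.7 size 86.5 59.0 yaw -16.4 px [340.  46.] EDGE
board c 429.1 -274.1 size 87.4 59.8 yaw -15.5 px [191.  70.] 
board c 570.5 -134.5 size 87.0 59.2 yaw -17.0 px [354. 179.] 
board c 573.2 -301.8 size 87.1 59.8 yaw -10.2 px [207. 213.]
```

View pics/c.png

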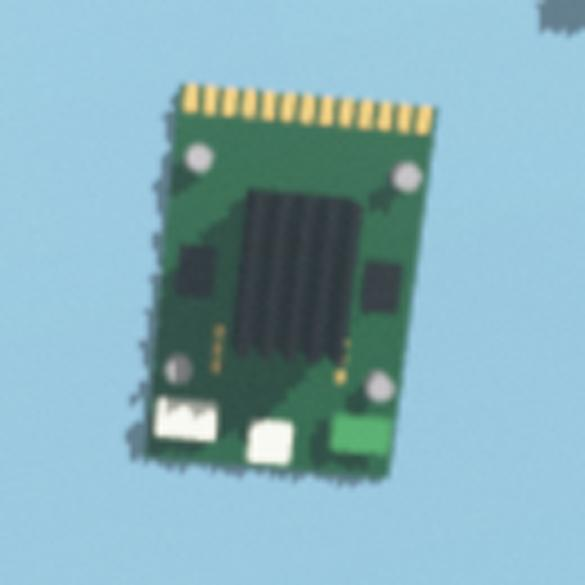

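play_rows(
  moves=[
    {"x": -0.3,"y": 0.7,"z": -3.1,"turn": -1,"jaw": 5},
    {"x": -0.3,"y": 0.7,"z": -3.1,"turn": -1,"jaw": 5},
    {"x": -0.3,"y": 0.7,"z": -3.1,"turn": -1,"jaw": 5},
    {"x": -0.35,"y": 0.65,"z": -3.1,"turn": -1,"jaw": 5},
    {"x": -0.35,"y": 0.65,"z": -3.1,"turn": -0.9,"jaw": 5},
    {"x": -0.35,"y": 0.65,"z": -3.1,"turn": 0,"jaw": 5},
    {"x": 0,"y": 0,"z": 0,"turn": 0,"jaw": 5},
    {"x": 0,"y": 0,"z": 0,"turn": 0,"jaw": 5},
  ],
)

```text
t: 16.7
tool_pos: [0.5649, -0.1334, 0.0746]
tool_rot: [-1.557, 0.237, -0.23]
contact_force: [1.9, -0.0, 0.3]
opening: 0.0499
```

play_rows(
  moves=[
    {"x": 0,"y": 0,"z": 0,"turn": 0,"jaw": 5},
    {"x": 0,"y": 0,"z": 0,"turn": 0,"jaw": 5},
  ],
)

```text
t: 16.87
tool_pos: [0.5687, -0.1353, 0.0796]
tool_rot: [-1.559, 0.23, -0.238]
contact_force: [-0.2, -0.0, 0.7]
opening: 0.0498
```

```bash
python3 - <<'E'
from h import *
d=snap('wrist','w10.png')
o=st()
E
```

```text
t 16.92 [ 568.7 -135.4   79.6] yaw -17.1 down [ 0.005 -0.002 -1.   ] F [-0.5  0.   1.3] q6 -1.63 op 50.0
```

View pics/w10.png

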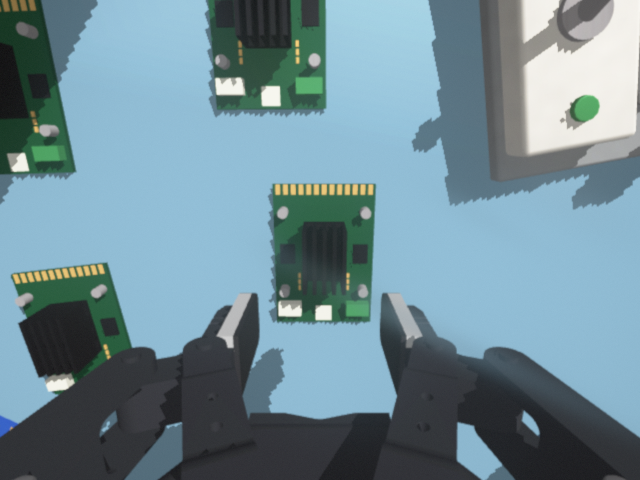

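```bash
python3 - <<'E'
from h import *
d=eyes.get_image('wrist'); o=st(); bs=boards(d)
for b in bs:
    a=np.radians(b['yaw']); t=np.array(b['c'])-4*np.array([np.cos(a),np.sin(a)]); print(t, t-o['tool_pos'][:2]*1000)
E
```

```text
t 16.97 [ 568.4 -135.3   79.3] yaw -17.1 down [ 0.005 -0.002 -1.   ] F [-0.1  0.8  0.5] q6 -1.63 op 50.0
board c 432.4 -263.8 size 87.0 43.3 yaw -17.1 px [33. 95.] EDGE
board c 455.3 -129.5 size 59.6 52.4 yaw 253.4 px [275.  64.] EDGE
board c 531.0 27.7 size 14.0 12.4 yaw 72.9 px [585. 108.] 
board c 570.2 -134.2 size 87.6 59.5 yaw -17.1 px [325. 244.] 
board c 568.9 -300.2 size 79.9 61.4 yaw -10.2 px [ 78. 303.] 
[ 428.54121965 -262.60959739] [-139.87004439 -127.3419297 ]
[ 456.48948859 -125.6386547 ] [-111.92177545    9.62901299]
[529.7788491   23.91840252] [-38.63241494 159.18607021]
[ 566.37509803 -133.04200973] [-2.03616601  2.22565796]
[ 564.94119845 -299.48188631] [  -3.47006559 -164.21421862]
```

play_rows(
  moves=[
    {"x": -0.2,"y": 0.2,"z": -2.4,"turn": 0,"jaw": 5},
    {"x": 0,"y": 0,"z": -2.4,"turn": 0,"jaw": 5},
    {"x": 0,"y": 0,"z": -1.9,"turn": 0,"jaw": 5},
    {"x": 0,"y": 0,"z": 0,"turn": 0,"jaw": 5},
    {"x": 0,"y": 0,"z": 0,"turn": 0,"jaw": 5},
    {"x": 0,"y": 0,"z": 0,"turn": 0,"jaw": 5},
  ],
)

```text
t: 17.47
tool_pos: [0.5659, -0.133, 0.0113]
tool_rot: [-1.559, 0.232, -0.237]
contact_force: [0.4, 0.3, -0.8]
opening: 0.0499
```

play_rows(
  moves=[
    {"x": 0,"y": 0,"z": 0,"turn": 0,"jaw": 2},
    {"x": 0,"y": 0,"z": 0,"turn": 0,"jaw": 2},
    {"x": 0,"y": 0,"z": 0,"turn": 0,"jaw": 2},
    {"x": 0,"y": 0,"z": 0,"turn": 0,"jaw": 2},
    {"x": 0,"y": 0,"z": 0,"turn": 0,"jaw": 2},
    {"x": 0,"y": 0,"z": 0,"turn": 0,"jaw": 2},
  ],
  squeeze=35,
)

```text
t: 17.97
tool_pos: [0.566, -0.1329, 0.0114]
tool_rot: [-1.559, 0.231, -0.237]
contact_force: [-0.1, -0.3, 6.1]
opening: 0.0234
```

play_rows(
  moves=[
    {"x": 0,"y": 0,"z": 2,"turn": 0,"jaw": 2},
    {"x": 0,"y": 0,"z": 3,"turn": 0,"jaw": 2},
    {"x": 0,"y": 0,"z": 3.5,"turn": 0,"jaw": 2},
    {"x": -0.3,"y": 2,"z": 3,"turn": 1.5,"jaw": 2},
    {"x": -0.3,"y": 2.7,"z": 0.5,"turn": 1.5,"jaw": 2},
    {"x": -0.3,"y": 2.7,"z": 0,"turn": 1.5,"jaw": 2},
    {"x": -0.3,"y": 2.7,"z": 0,"turn": 1.5,"jaw": 2},
    {"x": -0.3,"y": 2.7,"z": 0,"turn": 1.5,"jaw": 2},
  ],
)

```text
t: 18.63
tool_pos: [0.549, -0.0032, 0.1296]
tool_rot: [-1.567, 0.13, -0.131]
contact_force: [-0.6, 1.1, -1.8]
opening: 0.0235
```

play_rows(
  moves=[
    {"x": -0.3,"y": 2.7,"z": 0,"turn": 1.5,"jaw": 2},
    {"x": -0.3,"y": 2.7,"z": 0,"turn": 1.6,"jaw": 2},
    {"x": -0.3,"y": 2.7,"z": 0,"turn": 0,"jaw": 2},
    {"x": -0.3,"y": 2.7,"z": 0,"turn": 0,"jaw": 2},
    {"x": -0.3,"y": 2.7,"z": 0,"turn": 0,"jaw": 2},
    {"x": -0.3,"y": 2.7,"z": 0,"turn": 0,"jaw": 2},
    {"x": -0.3,"y": 2.7,"z": 0,"turn": 0,"jaw": 2},
    {"x": -0.3,"y": 2.7,"z": 0,"turn": 0,"jaw": 2},
  ],
)

```text
t: 19.3
tool_pos: [0.5247, 0.213, 0.129]
tool_rot: [-1.569, 0.089, -0.088]
contact_force: [0.2, -1.7, -1.2]
opening: 0.0232
```

play_rows(
  moves=[
    {"x": -0.3,"y": 2.7,"z": 0,"turn": 0,"jaw": 2},
    {"x": -0.3,"y": 2.7,"z": 0,"turn": 0,"jaw": 2},
    {"x": -0.3,"y": 2.7,"z": 0,"turn": 0,"jaw": 2},
    {"x": -0.1,"y": 1,"z": 0,"turn": 0,"jaw": 2},
    {"x": 0,"y": 0,"z": 0,"turn": 0,"jaw": 2},
    {"x": 0,"y": 0,"z": 0,"turn": 0,"jaw": 2},
    {"x": 0,"y": 0,"z": 0,"turn": 0,"jaw": 2},
    {"x": 0,"y": 0,"z": 0,"turn": 0,"jaw": 2},
  ],
)

```text
t: 19.97
tool_pos: [0.5156, 0.3014, 0.1292]
tool_rot: [-1.569, 0.09, -0.09]
contact_force: [-0.7, 0.4, -1.0]
opening: 0.0232
```

```bash
python3 - <<'E'
from h import *
eyes.get_image('wrist');eyes.get_image('wrist')
d=snap('wrist','w11.png'); np.save('w11.npy',d,allow_pickle=True)
o=st()
E
```

```text
t 20.12 [515.7 301.8 129.4] yaw -6.6 down [ 0. -0. -1.] F [-0.2 -0.2 -1.1] q6 -1.05 op 23.1
```

View pics/w11.png

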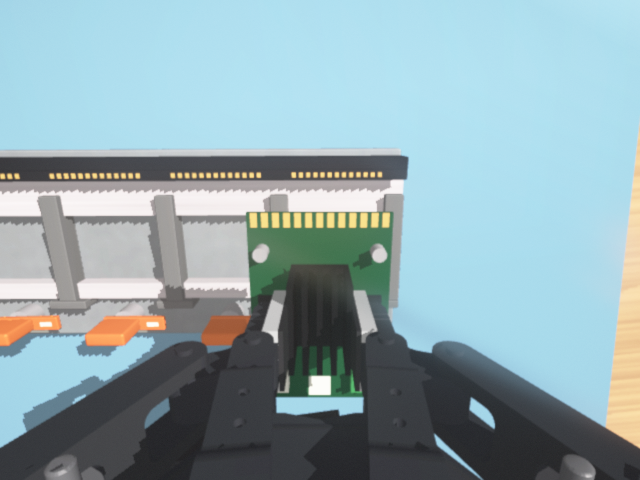

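```bash
cat >> h.py <<'E'
def held(d,o,pL,pR,i,dz=.0064):
    z=o['tool_pos'][2]-dz
    a=atz(d,pL,z);b=atz(d,pR,z); m=(a+b)/2; r=m-bay(i); v=b-a
    print('edge len',round(np.linalg.norm(v)*1000,1),'dyaw deg',round(float(np.degrees(np.arctan2(v@EX,v@EY))*-1),2),'edge in bay x',round(r@EX*1000,1),'y',round(r@EY*1000,1),'tool in bay',round((o['tool_pos']-bay(i))@EX*1000,1),round((o['tool_pos']-bay(i))@EY*1000,1))
E
python3 - <<'E'
from h import *
d=np.load('w11.npy',allow_pickle=True).item(); o=ctrl.get_obs()
held(d,o,(247.5,213),(391.5,212.5),4)
im=cv2.imread('pics/w11.png'); cv2.imwrite('pics/c.png',cv2.resize(im[140:300,230:420],None,fx=4,fy=4,interpolation=cv2.INTER_CUBIC)[:600])
E
```

```text
edge len 58.4 dyaw deg 0.02 edge in bay x -35.2 y -11.8 tool in bay 4.0 -10.8
```

View pics/c.png

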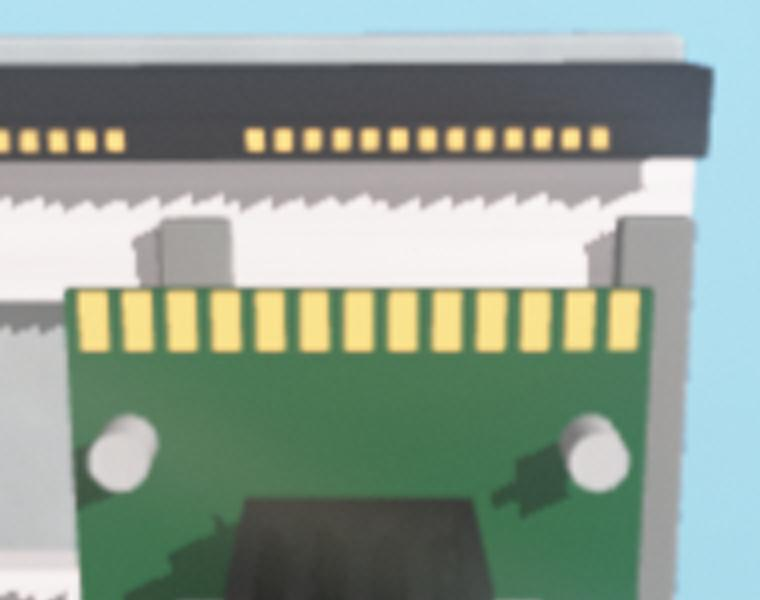

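play_rows(
  moves=[
    {"x": 0.1,"y": 1.12,"z": -2,"turn": 0,"jaw": 2},
    {"x": 0,"y": 0,"z": -2,"turn": 0,"jaw": 2},
    {"x": 0,"y": 0,"z": -2.5,"turn": 0,"jaw": 2},
    {"x": 0,"y": 0,"z": -1.5,"turn": 0,"jaw": 2},
    {"x": 0,"y": 0,"z": 0,"turn": 0,"jaw": 2},
    {"x": 0,"y": 0,"z": 0,"turn": 0,"jaw": 2},
    {"x": 0,"y": 0,"z": 0,"turn": 0,"jaw": 2},
    {"x": 0,"y": 0,"z": 0,"turn": 0,"jaw": 2},
  ],
)

```text
t: 20.78
tool_pos: [0.5179, 0.3144, 0.0514]
tool_rot: [-1.567, 0.087, -0.092]
contact_force: [0.1, -0.3, -0.8]
opening: 0.023
```

```bash
python3 - <<'E'
from h import *
eyes.get_image('wrist')
d=snap('wrist','w12.png'); np.save('w12.npy',d,allow_pickle=True)
o=st()
im=cv2.imread('pics/w12.png'); cv2.imwrite('pics/c.png',cv2.resize(im[150:350,220:430],None,fx=3,fy=3,interpolation=cv2.INTER_CUBIC)[:600])
E
```

```text
t 20.88 [517.6 314.4  51.2] yaw -6.5 down [ 0.003  0.001 -1.   ] F [ 0.2 -0.4 -1.1] q6 -1.03 op 23.3
```

View pics/c.png

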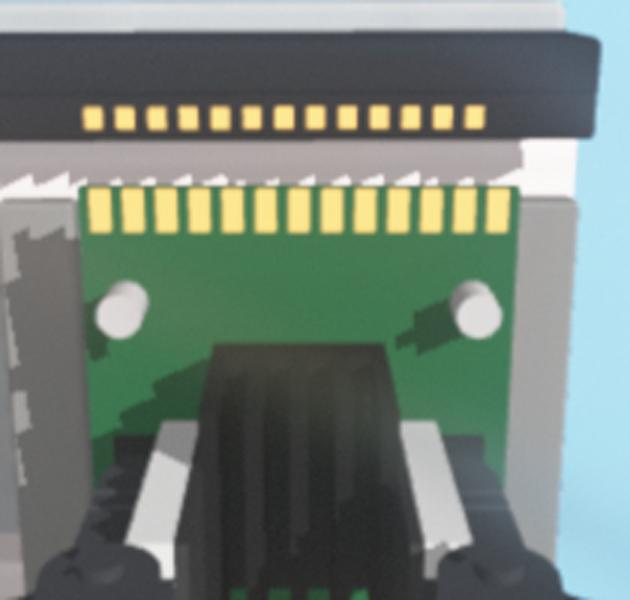

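```bash
python3 - <<'E'
from h import *
d=np.load('w12.npy',allow_pickle=True).item(); o=ctrl.get_obs()
C=lambda u,v:(220+u/3,150+v/3)
held(d,o,C(79,188),C(519,186),4)
for n,p,z in [('gold',C(284,117),.035),('lipfrontR',C(597,137),.035),('lipfront mid',C(300,137),.035),('railR',C(517,200),.029)]:
    r=atz(d,p,z)-bay(4); print(n,np.round([r@EX*1000,r@EY*1000],1))
E
```

```text
edge len 59.6 dyaw deg 0.14 edge in bay x -34.7 y 1.2 tool in bay 4.5 2.0
gold [-42.9  -0.9]
lipfrontR [-40.   43.7]
lipfront mid [-40.    1.4]
railR [-29.6  34. ]
```

play_rows(
  moves=[
    {"x": -0.27,"y": -0.15,"z": 0,"turn": 0,"jaw": 2},
    {"x": 0,"y": 0,"z": -0.4,"turn": 0,"jaw": 2},
    {"x": 0,"y": 0,"z": -0.4,"turn": 0,"jaw": 2},
    {"x": 0,"y": 0,"z": 0,"turn": 0,"jaw": 2},
    {"x": 0,"y": 0,"z": 0,"turn": 0,"jaw": 2},
    {"x": 0,"y": 0,"z": 0,"turn": 0,"jaw": 2},
  ],
)

```text
t: 21.38
tool_pos: [0.5136, 0.3124, 0.041]
tool_rot: [-1.569, 0.089, -0.089]
contact_force: [0.3, -0.7, -1.1]
opening: 0.0231
```

play_rows(
  moves=[
    {"x": 0,"y": 0,"z": -0.2,"turn": 0,"jaw": 2},
    {"x": 0,"y": 0,"z": -0.2,"turn": 0,"jaw": 2},
    {"x": 0,"y": 0,"z": 0,"turn": 0,"jaw": 2},
    {"x": 0,"y": 0,"z": 0,"turn": 0,"jaw": 2},
  ],
)

```text
t: 21.72
tool_pos: [0.5139, 0.3128, 0.0385]
tool_rot: [-1.569, 0.089, -0.089]
contact_force: [-3.8, -0.7, 6.3]
opening: 0.0235
```

```bash
python3 - <<'E'
from h import *
d=snap('wrist','w13.png'); np.save('w13.npy',d,allow_pickle=True)
o=st()
im=cv2.imread('pics/w13.png'); cv2.imwrite('pics/c.png',cv2.resize(im[150:350,220:430],None,fx=3,fy=3,interpolation=cv2.INTER_CUBIC)[:600])
E
```

```text
t 21.77 [513.9 312.8  38.5] yaw -6.5 down [ 0.  0. -1.] F [-3.3 -1.3  4.6] q6 -1.03 op 23.4
```

View pics/c.png

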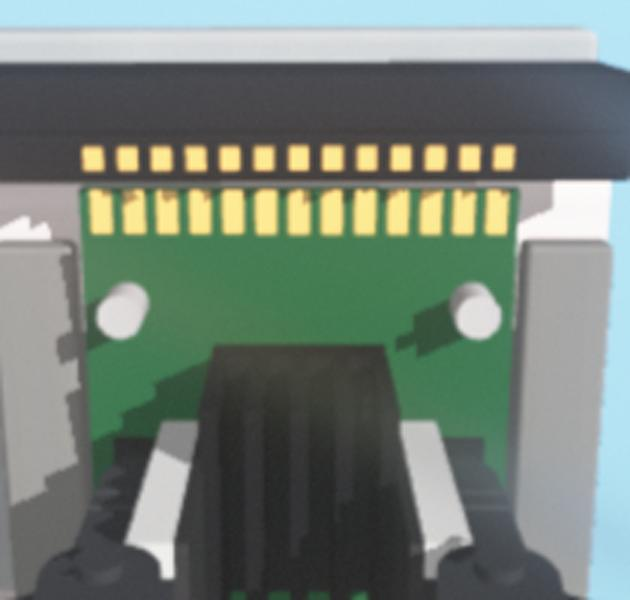

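```bash
python3 - <<'E'
from h import *
d=np.load('w13.npy',allow_pickle=True).item(); o=ctrl.get_obs()
C=lambda u,v:(220+u/3,150+v/3)
held(d,o,C(81,189),C(518,188),4)
for n,p,z in [('gold',C(298,158),.035),('lipfront mid',C(300,181),.035),('railR',C(522,243),.029),('railL',C(74,243),.029)]:
    r=atz(d,p,z)-bay(4); print(n,np.round([r@EX*1000,r@EY*1000],1))
E
```

```text
edge len 59.1 dyaw deg 0.04 edge in bay x -38.2 y -0.8 tool in bay 1.0 0.0
gold [-42.8  -1. ]
lipfront mid [-39.7  -0.7]
railR [-29.8  30.4]
railL [-29.9 -32.4]
```

play_rows(
  moves=[
    {"x": 0,"y": 0,"z": 0,"turn": 0,"jaw": 3.4},
    {"x": 0,"y": 0,"z": 0,"turn": 0,"jaw": 3.4},
    {"x": 0,"y": 0,"z": 0,"turn": 0,"jaw": 3.4},
    {"x": 0,"y": 0,"z": 0,"turn": 0,"jaw": 3.4},
    {"x": 0,"y": 0,"z": 0,"turn": 0,"jaw": 3.4},
  ],
)

```text
t: 22.18
tool_pos: [0.5137, 0.3123, 0.0371]
tool_rot: [-1.569, 0.089, -0.089]
contact_force: [-0.5, -0.2, 0.3]
opening: 0.0342
```

```bash
python3 - <<'E'
from h import *
d=snap('wrist','w14.png'); np.save('w14.npy',d,allow_pickle=True)
o=st()
im=cv2.imread('pics/w14.png'); cv2.imwrite('pics/c.png',cv2.resize(im[150:350,220:430],None,fx=3,fy=3,interpolation=cv2.INTER_CUBIC)[:600])
E
```

```text
t 22.23 [513.7 312.4  37.2] yaw -6.5 down [-0. -0. -1.] F [1.  0.1 0.1] q6 -1.03 op 34.1
```

View pics/c.png

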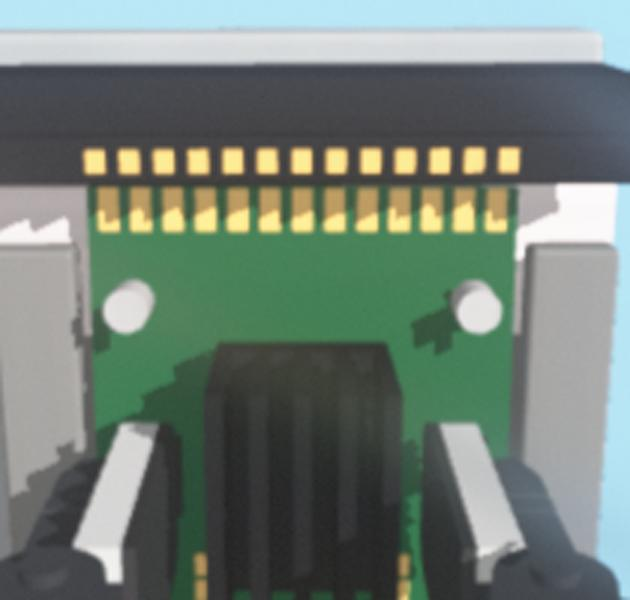

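play_rows(
  moves=[
    {"x": 0,"y": 0,"z": 0,"turn": 0,"jaw": 2},
    {"x": 0,"y": 0,"z": 0,"turn": 0,"jaw": 2},
    {"x": 0,"y": 0,"z": 0,"turn": 0,"jaw": 2},
    {"x": 0,"y": 0,"z": 0,"turn": 0,"jaw": 2},
    {"x": -0.2,"y": 0.02,"z": 0,"turn": 0,"jaw": 2},
    {"x": -0.2,"y": 0.02,"z": 0,"turn": 0,"jaw": 2},
    {"x": 0,"y": 0,"z": 0,"turn": 0,"jaw": 2},
    {"x": 0,"y": 0,"z": 0,"turn": 0,"jaw": 2},
  ],
  squeeze=20,
)

```text
t: 22.9
tool_pos: [0.5093, 0.3129, 0.0372]
tool_rot: [-1.569, 0.089, -0.088]
contact_force: [-0.2, 0.8, 0.0]
opening: 0.0233
```

play_rows(
  moves=[
    {"x": -0.15,"y": 0.02,"z": 0,"turn": 0,"jaw": 2},
    {"x": -0.1,"y": 0.01,"z": 0,"turn": 0,"jaw": 2},
    {"x": 0,"y": 0,"z": 0,"turn": 0,"jaw": 2},
    {"x": 0,"y": 0,"z": 0,"turn": 0,"jaw": 2},
    {"x": 0,"y": 0,"z": 0,"turn": 0,"jaw": 2},
  ],
)

```text
t: 23.32
tool_pos: [0.507, 0.3131, 0.0372]
tool_rot: [-1.569, 0.089, -0.089]
contact_force: [0.0, -0.4, -1.1]
opening: 0.0235
```

```bash
python3 - <<'E'
from h import *
d=snap('wrist','w15.png'); np.save('w15.npy',d,allow_pickle=True)
o=st()
im=cv2.imread('pics/w15.png'); cv2.imwrite('pics/c.png',cv2.resize(im[150:350,220:430],None,fx=3,fy=3,interpolation=cv2.INTER_CUBIC)[:600])
E
```

```text
t 23.37 [507.1 313.1  37.2] yaw -6.5 down [-0.  0. -1.] F [-0.2  0.6  0. ] q6 -1.03 op 23.5
```

View pics/c.png

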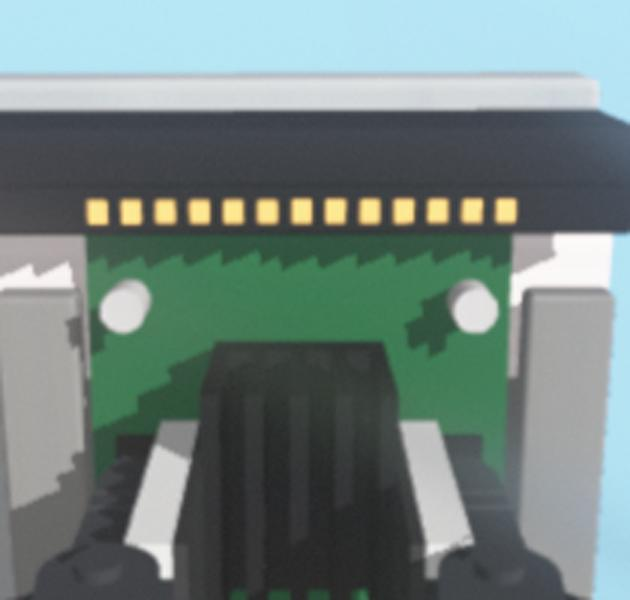

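play_rows(
  moves=[
    {"x": -0.1,"y": 0,"z": 0,"turn": 0,"jaw": 2},
    {"x": 0,"y": 0,"z": 0,"turn": 0,"jaw": 2},
    {"x": 0,"y": 0,"z": 0,"turn": 0,"jaw": 2},
    {"x": 0,"y": 0,"z": 0,"turn": 0,"jaw": 3.4},
    {"x": 0,"y": 0,"z": 0,"turn": 0,"jaw": 3.4},
    {"x": 0,"y": 0,"z": 0,"turn": 0,"jaw": 3.4},
    {"x": 0,"y": 0,"z": 0,"turn": 0,"jaw": 3.4},
  ],
)

```text
t: 23.95
tool_pos: [0.5063, 0.3131, 0.0373]
tool_rot: [-1.569, 0.089, -0.089]
contact_force: [-0.3, 0.2, -0.3]
opening: 0.034
```

```bash
python3 - <<'E'
from h import *
d=snap('wrist','w16.png'); np.save('w16.npy',d,allow_pickle=True)
o=st()
im=cv2.imread('pics/w16.png'); cv2.imwrite('pics/c.png',cv2.resize(im[150:350,220:430],None,fx=3,fy=3,interpolation=cv2.INTER_CUBIC)[:600])
E
```

```text
t 24.0 [506.3 313.1  37.4] yaw -6.5 down [ 0.  0. -1.] F [0.6 0.  0.5] q6 -1.03 op 33.9
```

View pics/c.png

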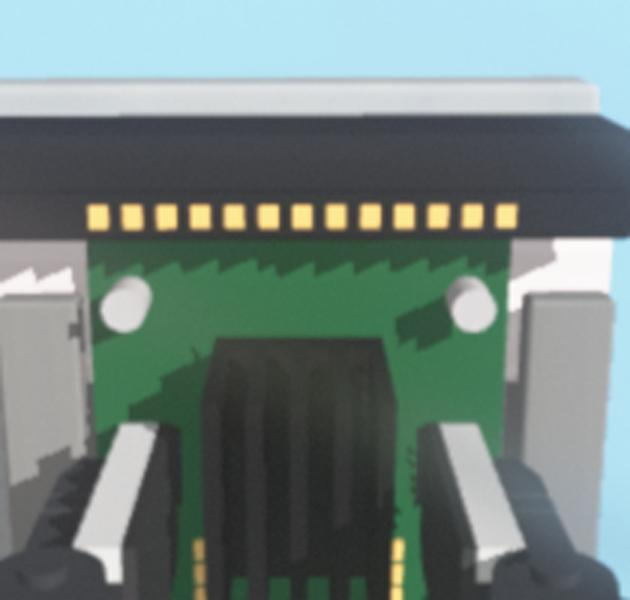

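play_rows(
  moves=[
    {"x": 0,"y": 0,"z": 3,"turn": 0,"jaw": 3.4},
    {"x": 0,"y": 0,"z": 3,"turn": 0,"jaw": 3.4},
    {"x": 2.2,"y": -0.3,"z": 2,"turn": 0,"jaw": 3.4},
    {"x": 2.2,"y": -0.3,"z": 1,"turn": 0,"jaw": 3.4},
    {"x": 2.3,"y": -0.2,"z": 0,"turn": 0,"jaw": 3.4},
    {"x": 0,"y": 0,"z": 0,"turn": 0,"jaw": 3},
    {"x": 0,"y": 0,"z": 0,"turn": 0,"jaw": 3},
    {"x": 0,"y": 0,"z": 0,"turn": 0,"jaw": 3},
  ],
)

```text
t: 24.67
tool_pos: [0.5723, 0.3049, 0.1264]
tool_rot: [-1.57, 0.091, -0.087]
contact_force: [0.5, 0.4, 0.0]
opening: 0.03
```

```bash
python3 - <<'E'
from h import *
eyes.get_image('wrist');eyes.get_image('wrist')
d=snap('wrist','w17.png'); np.save('w17.npy',d,allow_pickle=True)
o=st()
E
```

```text
t 24.82 [571.9 305.2 126.5] yaw -6.5 down [-0.002 -0.001 -1.   ] F [ 0.7  0.3 -0.2] q6 -1.08 op 30.3
```

View pics/w17.png

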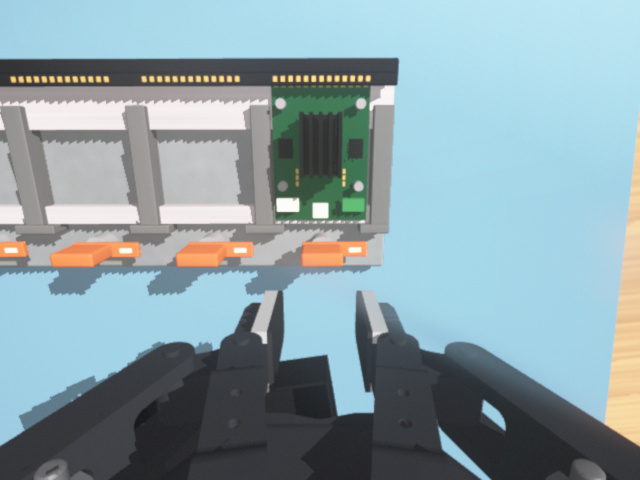

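play_rows(
  moves=[
    {"x": 0.1,"y": 0,"z": 0,"turn": -7,"jaw": 3},
    {"x": 0,"y": -0.08,"z": 0,"turn": -7,"jaw": 3},
    {"x": 0,"y": 0,"z": 0,"turn": -7,"jaw": 3},
    {"x": 0,"y": 0,"z": 0,"turn": -7,"jaw": 3},
    {"x": 0,"y": 0,"z": 0,"turn": -7,"jaw": 3},
    {"x": 0,"y": 0,"z": 0,"turn": -7,"jaw": 3},
    {"x": 0,"y": 0,"z": 0,"turn": -7,"jaw": 3},
    {"x": 0,"y": 0,"z": 0,"turn": -7,"jaw": 3},
  ],
)

```text
t: 25.48
tool_pos: [0.5733, 0.3045, 0.1269]
tool_rot: [-1.398, 0.853, -0.852]
contact_force: [0.3, 0.2, -0.4]
opening: 0.0298
```

play_rows(
  moves=[
    {"x": 0,"y": 0,"z": 0,"turn": -7,"jaw": 3},
    {"x": 0,"y": 0,"z": 0,"turn": -7,"jaw": 3},
    {"x": 0,"y": 0,"z": -1,"turn": -7,"jaw": 3},
    {"x": 0,"y": 0,"z": -1.5,"turn": -7,"jaw": 3},
    {"x": 0,"y": 0,"z": -1.5,"turn": -6,"jaw": 3},
    {"x": 0,"y": 0,"z": 0,"turn": 0,"jaw": 3},
    {"x": 0,"y": 0,"z": 0,"turn": 0,"jaw": 3},
    {"x": 0,"y": 0,"z": 0,"turn": 0,"jaw": 3},
  ],
)

```text
t: 26.15
tool_pos: [0.5742, 0.3046, 0.088]
tool_rot: [-1.154, 1.29, -1.29]
contact_force: [0.2, 0.2, -0.5]
opening: 0.03
```

```bash
python3 - <<'E'
from h import *
st()
E
```

```text
t 26.15 [574.2 304.6  88. ] yaw -96.3 down [ 0.001  0.    -1.   ] F [ 0.2  0.2 -0.5] q6 0.48 op 30.0
```

play_rows(
  moves=[
    {"x": -0.05,"y": 0,"z": -2.3,"turn": 0,"jaw": 3},
    {"x": 0,"y": 0,"z": -2.3,"turn": 0,"jaw": 3},
    {"x": 0,"y": 0,"z": 0,"turn": 0,"jaw": 3},
    {"x": 0,"y": 0,"z": 0,"turn": 0,"jaw": 0.7},
    {"x": 0,"y": 0,"z": 0,"turn": 0,"jaw": 0.7},
    {"x": 0,"y": 0,"z": 0,"turn": 0,"jaw": 0.7},
    {"x": 0,"y": 0,"z": 0,"turn": 0,"jaw": 0.7},
    {"x": 0,"y": 0,"z": 0,"turn": 0,"jaw": 0.7},
  ],
)

```text
t: 26.82
tool_pos: [0.573, 0.3047, 0.0426]
tool_rot: [-1.155, 1.293, -1.291]
contact_force: [-5.3, 0.5, 0.8]
opening: 0.0082
```

play_rows(
  moves=[
    {"x": 0,"y": 0,"z": 0,"turn": 7,"jaw": 0.7},
    {"x": 0,"y": 0,"z": 0,"turn": 7,"jaw": 0.7},
    {"x": 0,"y": 0,"z": 0,"turn": 7,"jaw": 0.7},
    {"x": 0,"y": 0,"z": 0,"turn": 7,"jaw": 0.7},
    {"x": 0,"y": 0,"z": 0,"turn": 7,"jaw": 0.7},
    {"x": 0,"y": 0,"z": 0,"turn": 7,"jaw": 0.7},
    {"x": 0,"y": 0,"z": 0,"turn": 7,"jaw": 0.7},
    {"x": 0,"y": 0,"z": 0,"turn": 7,"jaw": 0.7},
  ],
)

```text
t: 27.48
tool_pos: [0.5742, 0.3053, 0.0426]
tool_rot: [-1.498, 0.547, -0.549]
contact_force: [-1.0, 2.1, -3.6]
opening: 0.0085
```

play_rows(
  moves=[
    {"x": 0,"y": 0,"z": 0,"turn": 7,"jaw": 0.7},
    {"x": 0,"y": 0,"z": 0,"turn": 7,"jaw": 0.7},
    {"x": 0,"y": 0,"z": 0,"turn": 7,"jaw": 0.7},
    {"x": 0,"y": 0,"z": 0,"turn": 7,"jaw": 0.7},
    {"x": 0,"y": 0,"z": 0,"turn": 7,"jaw": 0.7},
    {"x": 0,"y": 0,"z": 0,"turn": 0,"jaw": 0.7},
    {"x": 0,"y": 0,"z": 0,"turn": 0,"jaw": 0.7},
    {"x": 0,"y": 0,"z": 0,"turn": 0,"jaw": 0.7},
  ],
)

```text
t: 28.15
tool_pos: [0.5746, 0.3061, 0.0426]
tool_rot: [-1.565, 0.075, -0.079]
contact_force: [1.0, 5.2, -5.1]
opening: 0.0085
```

```bash
python3 - <<'E'
from h import *
o=st(); print(o['wrist_torque'])
E
```

```text
t 28.15 [574.6 306.1  42.6] yaw -5.6 down [ 0.003  0.004 -1.   ] F [ 1.   5.2 -5.1] q6 -1.1 op 8.5
[ 0.93789011 -0.08268716 -0.29267736]
```

play_rows(
  moves=[
    {"x": 0,"y": 0,"z": 0,"turn": 0,"jaw": 3},
    {"x": 0,"y": 0,"z": 0,"turn": 0,"jaw": 3},
    {"x": 0,"y": 0,"z": 0,"turn": 0,"jaw": 3},
    {"x": 0,"y": 0,"z": 3.5,"turn": 0,"jaw": 3},
    {"x": 0,"y": 0,"z": 3.5,"turn": 0,"jaw": 3},
    {"x": 0,"y": -2,"z": 2,"turn": 0,"jaw": 5},
    {"x": 0,"y": -3,"z": 2,"turn": 0,"jaw": 5},
    {"x": 0,"y": -3,"z": 2,"turn": 0,"jaw": 5},
  ],
)

```text
t: 28.82
tool_pos: [0.5741, 0.2238, 0.1738]
tool_rot: [-1.569, 0.072, -0.076]
contact_force: [-0.0, -0.6, -0.2]
opening: 0.0503
```

```bash
python3 - <<'E'
from h import *
d=snap('wrist','w18.png')
E
```

```text
(no output)
```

View pics/w18.png

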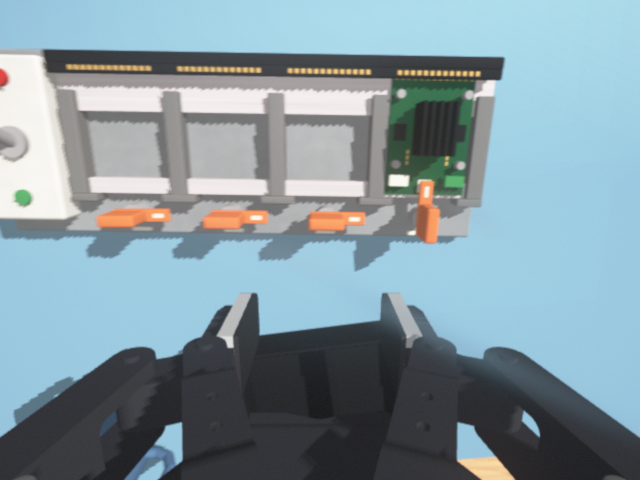

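play_rows(
  moves=[
    {"x": 0,"y": -3.5,"z": 1,"turn": -1,"jaw": 5},
    {"x": 0,"y": -3.5,"z": 1,"turn": -1,"jaw": 5},
    {"x": 0,"y": -3.5,"z": 1,"turn": -1,"jaw": 5},
    {"x": 0,"y": -3.5,"z": 1,"turn": -1,"jaw": 5},
    {"x": 0,"y": -3.5,"z": 1,"turn": -1,"jaw": 5},
    {"x": 0,"y": -3.5,"z": 1,"turn": -1,"jaw": 5},
    {"x": 0,"y": -3.5,"z": 1,"turn": -1,"jaw": 5},
    {"x": 0,"y": -3.5,"z": 1,"turn": 0,"jaw": 5},
  ],
)

```text
t: 29.53
tool_pos: [0.5735, -0.0577, 0.2528]
tool_rot: [-1.565, 0.171, -0.174]
contact_force: [0.9, 0.0, -1.4]
opening: 0.0501
```

play_rows(
  moves=[
    {"x": 0,"y": -3.5,"z": 0,"turn": 0,"jaw": 5},
    {"x": 0,"y": -3.5,"z": 0,"turn": 0,"jaw": 5},
    {"x": 0,"y": -3.5,"z": 0,"turn": 0,"jaw": 5},
    {"x": 0,"y": 0,"z": 0,"turn": 0,"jaw": 5},
    {"x": 0,"y": 0,"z": 0,"turn": 0,"jaw": 5},
    {"x": 0,"y": 0,"z": 0,"turn": 0,"jaw": 5},
    {"x": 0,"y": 0,"z": 0,"turn": 0,"jaw": 5},
    {"x": 0,"y": 0,"z": 0,"turn": 0,"jaw": 5},
  ],
)

```text
t: 30.2
tool_pos: [0.5739, -0.1594, 0.2515]
tool_rot: [-1.564, 0.17, -0.17]
contact_force: [-0.3, 0.5, -1.0]
opening: 0.0499
```

```bash
python3 - <<'E'
from h import *
eyes.get_image('wrist')
d=snap('wrist','w19.png'); o=st(); bs=boards(d)
for b in bs:
    a=np.radians(b['yaw']); t=np.array(b['c'])-4*np.array([np.cos(a),np.sin(a)]); print(np.round(t,1), np.round(t-o['tool_pos'][:2]*1000,1))
E
```

```text
t 30.3 [ 573.8 -159.6  251.4] yaw -12.4 down [ 0. -0. -1.] F [ 0.5 -0.7 -0.2] q6 -1.75 op 50.4
board c 438.4 -124.6 size 87.6 59.2 yaw -16.6 px [327.  57.] 
board c 429.1 -274.0 size 87.3 59.9 yaw -15.5 px [177.  85.] 
board c 573.1 -301.8 size 87.1 60.1 yaw -10.2 px [194. 229.] 
[ 434.5 -123.5] [-139.3   36.1]
[ 425.2 -273. ] [-148.6 -113.4]
[ 569.2 -301.1] [  -4.7 -141.5]
```

View pics/w19.png

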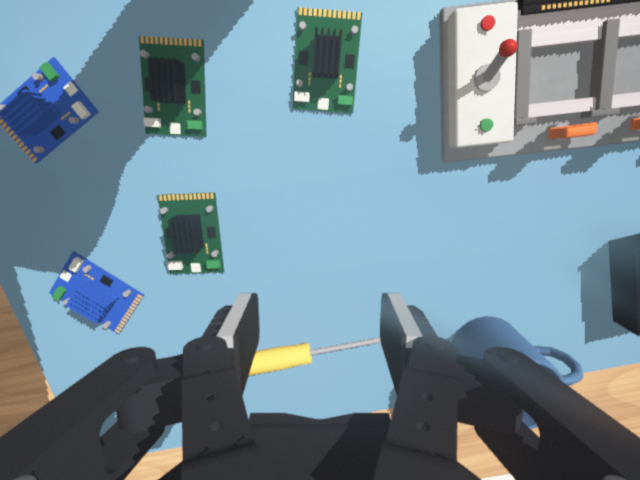

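play_rows(
  moves=[
    {"x": -2.32,"y": 0.6,"z": -2.9,"turn": -0.7,"jaw": 5},
    {"x": -2.32,"y": 0.6,"z": -2.9,"turn": -0.7,"jaw": 5},
    {"x": -2.32,"y": 0.6,"z": -2.9,"turn": -0.7,"jaw": 5},
    {"x": -2.32,"y": 0.6,"z": -2.9,"turn": -0.7,"jaw": 5},
    {"x": -2.32,"y": 0.6,"z": -2.9,"turn": -0.7,"jaw": 5},
    {"x": -2.33,"y": 0.6,"z": -2.9,"turn": -0.7,"jaw": 5},
    {"x": 0,"y": 0,"z": 0,"turn": 0,"jaw": 5},
    {"x": 0,"y": 0,"z": 0,"turn": 0,"jaw": 5},
  ],
)

```text
t: 30.97
tool_pos: [0.4315, -0.1228, 0.0743]
tool_rot: [-1.557, 0.232, -0.223]
contact_force: [0.2, -0.2, 0.9]
opening: 0.05
```

play_rows(
  moves=[
    {"x": 0,"y": 0,"z": 0,"turn": 0,"jaw": 5},
    {"x": 0,"y": 0,"z": 0,"turn": 0,"jaw": 5},
    {"x": 0,"y": 0,"z": 0,"turn": 0,"jaw": 5},
    {"x": 0,"y": 0,"z": 0,"turn": 0,"jaw": 5},
  ],
)

```text
t: 31.3
tool_pos: [0.4365, -0.1255, 0.0795]
tool_rot: [-1.56, 0.226, -0.231]
contact_force: [-0.3, -0.8, -0.8]
opening: 0.05
```

```bash
cat >> h.py <<'E'
def tgt(d):
    o=st(); bs=boards(d)
    b=min(bs,key=lambda b:np.hypot(*(np.array(b['c'])-o['tool_pos'][:2]*1000)))
    a=np.radians(b['yaw']); t=np.array(b['c'])-4*np.array([np.cos(a),np.sin(a)]); print('heatsink',np.round(t,1),'shift',np.round(t-o['tool_pos'][:2]*1000,1),b['yaw'])
E
python3 - <<'E'
from h import *
d=snap('wrist','w20.png'); tgt(d)
E
```

```text
t 31.35 [ 436.1 -125.4   79. ] yaw -16.7 down [ 0.003 -0.001 -1.   ] F [-0.3 -0.2 -0.2] q6 -1.72 op 50.0
board c 438.1 -124.4 size 87.0 59.5 yaw -16.6 px [326. 243.] 
board c 429.0 -273.4 size 88.2 61.0 yaw -15.4 px [ 99. 285.] 
board c 548.9 -276.3 size 39.6 23.4 yaw -54.9 px [163. 453.] 
heatsink [ 434.3 -123.2] shift [-1.8  2.1] -16.64305877685547
```

play_rows(
  moves=[
    {"x": -0.15,"y": 0.2,"z": -2.4,"turn": 0,"jaw": 5},
    {"x": 0,"y": 0,"z": -2.4,"turn": 0,"jaw": 5},
    {"x": 0,"y": 0,"z": -1.9,"turn": 0,"jaw": 5},
    {"x": 0,"y": 0,"z": 0,"turn": 0,"jaw": 5},
    {"x": 0,"y": 0,"z": 0,"turn": 0,"jaw": 5},
    {"x": 0,"y": 0,"z": 0,"turn": 0,"jaw": 5},
  ],
)

```text
t: 31.85
tool_pos: [0.4341, -0.1232, 0.0117]
tool_rot: [-1.559, 0.227, -0.23]
contact_force: [0.4, 0.8, -0.1]
opening: 0.0499
```

play_rows(
  moves=[
    {"x": 0,"y": 0,"z": 0,"turn": 0,"jaw": 2},
    {"x": 0,"y": 0,"z": 0,"turn": 0,"jaw": 2},
    {"x": 0,"y": 0,"z": 0,"turn": 0,"jaw": 2},
    {"x": 0,"y": 0,"z": 0,"turn": 0,"jaw": 2},
    {"x": 0,"y": 0,"z": 0,"turn": 0,"jaw": 2},
    {"x": 0,"y": 0,"z": 0,"turn": 0,"jaw": 2},
  ],
  squeeze=35,
)

```text
t: 32.35
tool_pos: [0.4344, -0.1233, 0.012]
tool_rot: [-1.56, 0.226, -0.231]
contact_force: [-1.0, 0.8, 6.5]
opening: 0.0228
```

play_rows(
  moves=[
    {"x": 0,"y": 0,"z": 2,"turn": 0,"jaw": 2},
    {"x": 0,"y": 0,"z": 3,"turn": 0,"jaw": 2},
    {"x": 0,"y": 0,"z": 3.5,"turn": 0,"jaw": 2},
    {"x": 0.55,"y": 2.05,"z": 3,"turn": 1.5,"jaw": 2},
    {"x": 0.55,"y": 2.8,"z": 0.5,"turn": 1.5,"jaw": 2},
    {"x": 0.55,"y": 2.8,"z": 0,"turn": 1.5,"jaw": 2},
    {"x": 0.55,"y": 2.8,"z": 0,"turn": 1.5,"jaw": 2},
    {"x": 0.55,"y": 2.8,"z": 0,"turn": 1.5,"jaw": 2},
  ],
)

```text
t: 33.02
tool_pos: [0.4604, 0.011, 0.1307]
tool_rot: [-1.567, 0.124, -0.126]
contact_force: [-0.4, 0.1, -1.2]
opening: 0.0233
```

play_rows(
  moves=[
    {"x": 0.55,"y": 2.8,"z": 0,"turn": 1.5,"jaw": 2},
    {"x": 0.55,"y": 2.8,"z": 0,"turn": 1.2,"jaw": 2},
    {"x": 0.55,"y": 2.8,"z": 0,"turn": 0,"jaw": 2},
    {"x": 0.55,"y": 2.8,"z": 0,"turn": 0,"jaw": 2},
    {"x": 0.55,"y": 2.8,"z": 0,"turn": 0,"jaw": 2},
    {"x": 0.55,"y": 2.8,"z": 0,"turn": 0,"jaw": 2},
    {"x": 0.55,"y": 2.8,"z": 0,"turn": 0,"jaw": 2},
    {"x": 0.6,"y": 3.2,"z": 0,"turn": 0,"jaw": 2},
  ],
)

```text
t: 33.68
tool_pos: [0.5046, 0.2389, 0.13]
tool_rot: [-1.57, 0.089, -0.089]
contact_force: [0.2, 0.1, 0.2]
opening: 0.0232
```

play_rows(
  moves=[
    {"x": 0,"y": 0,"z": 0,"turn": 0,"jaw": 2},
    {"x": 0,"y": 0,"z": 0,"turn": 0,"jaw": 2},
    {"x": 0,"y": 0,"z": 0,"turn": 0,"jaw": 2},
    {"x": 0,"y": 0,"z": 0,"turn": 0,"jaw": 2},
    {"x": 0,"y": 0,"z": 0,"turn": 0,"jaw": 2},
    {"x": 0,"y": 0,"z": 0,"turn": 0,"jaw": 2},
    {"x": 0,"y": 0,"z": 0,"turn": 0,"jaw": 2},
  ],
)

```text
t: 34.27
tool_pos: [0.505, 0.2371, 0.1304]
tool_rot: [-1.569, 0.09, -0.09]
contact_force: [0.4, -0.4, -0.1]
opening: 0.0232
```

```bash
python3 - <<'E'
from h import *
st()
E
```

```text
t 34.27 [505.  237.1 130.4] yaw -6.6 down [ 0. -0. -1.] F [ 0.4 -0.4 -0.1] q6 -1.15 op 23.2
```

play_rows(
  moves=[
    {"x": 0.12,"y": 0,"z": -2,"turn": 0,"jaw": 2},
    {"x": 0,"y": 0,"z": -2,"turn": 0,"jaw": 2},
    {"x": 0,"y": 0,"z": -2.5,"turn": 0,"jaw": 2},
    {"x": 0,"y": 0,"z": -1.5,"turn": 0,"jaw": 2},
    {"x": 0,"y": 0,"z": 0,"turn": 0,"jaw": 2},
    {"x": 0,"y": 0,"z": 0,"turn": 0,"jaw": 2},
    {"x": 0,"y": 0,"z": 0,"turn": 0,"jaw": 2},
    {"x": 0,"y": 0,"z": 0,"turn": 0,"jaw": 2},
  ],
)

```text
t: 34.93
tool_pos: [0.5075, 0.2381, 0.0523]
tool_rot: [-1.568, 0.087, -0.092]
contact_force: [0.6, -0.5, -0.9]
opening: 0.0234
```

```bash
python3 - <<'E'
from h import *
eyes.get_image('wrist')
d=snap('wrist','w22.png'); np.save('w22.npy',d,allow_pickle=True)
o=st()
im=cv2.imread('pics/w22.png'); cv2.imwrite('pics/c.png',cv2.resize(im[150:350,220:430],None,fx=3,fy=3,interpolation=cv2.INTER_CUBIC)[:600])
E
```

```text
t 35.03 [507.3 238.1  52. ] yaw -6.5 down [ 0.003  0.001 -1.   ] F [0.9 0.  0.4] q6 -1.15 op 22.9
```

View pics/c.png

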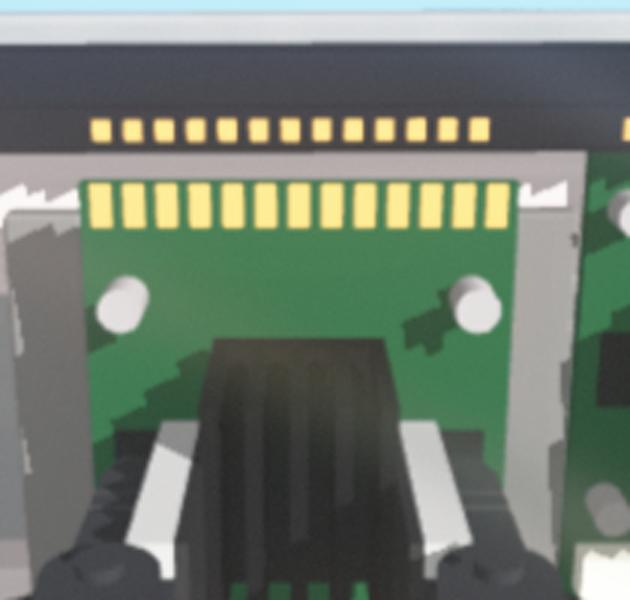

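```bash
python3 - <<'E'
from h import *
d=np.load('w22.npy',allow_pickle=True).item(); o=ctrl.get_obs()
C=lambda u,v:(220+u/3,150+v/3)
held(d,o,C(80,183),C(519,181),3,.007)
for n,p,z in [('gold',C(290,130),.035),('lipfront mid',C(300,152),.035)]:
    r=atz(d,p,z)-bay(3); print(n,np.round([r@EX*1000,r@EY*1000],1))
E
```

```text
edge len 59.6 dyaw deg 0.15 edge in bay x -37.0 y 0.4 tool in bay 2.8 1.1
gold [-42.7  -0.9]
lipfront mid [-39.5   0.5]
```

play_rows(
  moves=[
    {"x": 0.05,"y": -0.13,"z": 0,"turn": 0,"jaw": 2},
    {"x": 0,"y": 0,"z": -0.5,"turn": 0,"jaw": 2},
    {"x": 0,"y": 0,"z": -0.5,"turn": 0,"jaw": 2},
    {"x": 0,"y": 0,"z": -0.2,"turn": 0,"jaw": 2},
    {"x": 0,"y": 0,"z": -0.15,"turn": 0,"jaw": 2},
    {"x": 0,"y": 0,"z": 0,"turn": 0,"jaw": 2},
    {"x": 0,"y": 0,"z": 0,"turn": 0,"jaw": 2},
    {"x": 0,"y": 0,"z": 0,"turn": 0,"jaw": 2},
  ],
)

```text
t: 35.7
tool_pos: [0.5064, 0.2368, 0.0376]
tool_rot: [-1.569, 0.09, -0.088]
contact_force: [-5.4, -0.5, 8.2]
opening: 0.023
```

```bash
python3 - <<'E'
from h import *
eyes.get_image('wrist')
d=snap('wrist','w23.png'); np.save('w23.npy',d,allow_pickle=True)
o=st()
im=cv2.imread('pics/w23.png'); cv2.imwrite('pics/c.png',cv2.resize(im[150:350,220:430],None,fx=3,fy=3,interpolation=cv2.INTER_CUBIC)[:600])
E
```

```text
t 35.8 [506.4 236.9  37.7] yaw -6.5 down [-0.001  0.    -1.   ] F [-4.8  0.3  8.3] q6 -1.15 op 23.6
```

View pics/c.png

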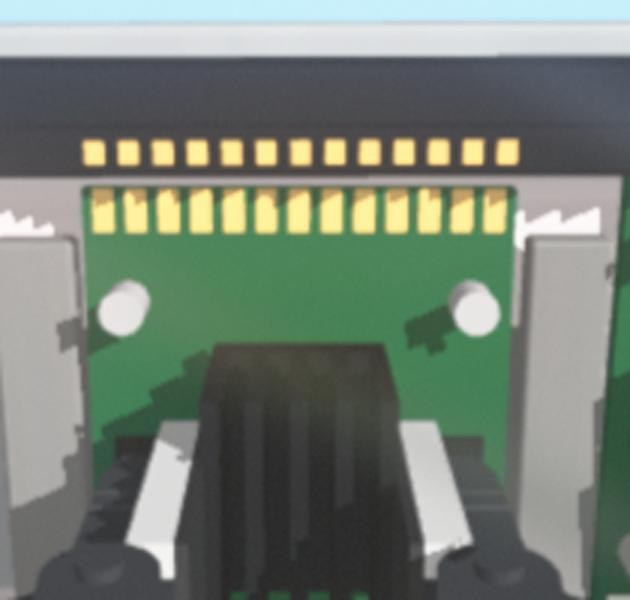

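play_rows(
  moves=[
    {"x": 0,"y": 0,"z": 0,"turn": 0,"jaw": 3.4},
    {"x": 0,"y": 0,"z": 0,"turn": 0,"jaw": 3.4},
    {"x": 0,"y": 0,"z": 0,"turn": 0,"jaw": 3.4},
    {"x": 0,"y": 0,"z": 0,"turn": 0,"jaw": 3.4},
    {"x": 0,"y": 0,"z": 0,"turn": 0,"jaw": 3.4},
  ],
)

```text
t: 36.22
tool_pos: [0.5065, 0.2364, 0.0364]
tool_rot: [-1.569, 0.089, -0.089]
contact_force: [-0.0, -0.6, -0.2]
opening: 0.0338
```

```bash
python3 - <<'E'
from h import *
d=snap('wrist','w24.png'); np.save('w24.npy',d,allow_pickle=True)
o=st()
im=cv2.imread('pics/w24.png'); cv2.imwrite('pics/c.png',cv2.resize(im[150:350,220:430],None,fx=3,fy=3,interpolation=cv2.INTER_CUBIC)[:600])
d0=np.load('w23.npy',allow_pickle=True).item()
C=lambda u,v:(220+u/3,150+v/3)
held(d0,o,C(82,188),C(517,187),3,.0065)
for n,p,z in [('gold',C(300,152),.035),('lipfront mid',C(300,177),.035)]:
    r=atz(d0,p,z)-bay(3); print(n,np.round([r@EX*1000,r@EY*1000],1))
E
```

```text
t 36.27 [506.5 236.4  36.5] yaw -6.5 down [-0. -0. -1.] F [-0.8 -0.1  0.7] q6 -1.15 op 33.9
edge len 59.4 dyaw deg 0.05 edge in bay x -37.1 y -1.1 tool in bay 2.2 -0.7
gold [-42.7  -1. ]
lipfront mid [-39.4  -1. ]
```

View pics/c.png

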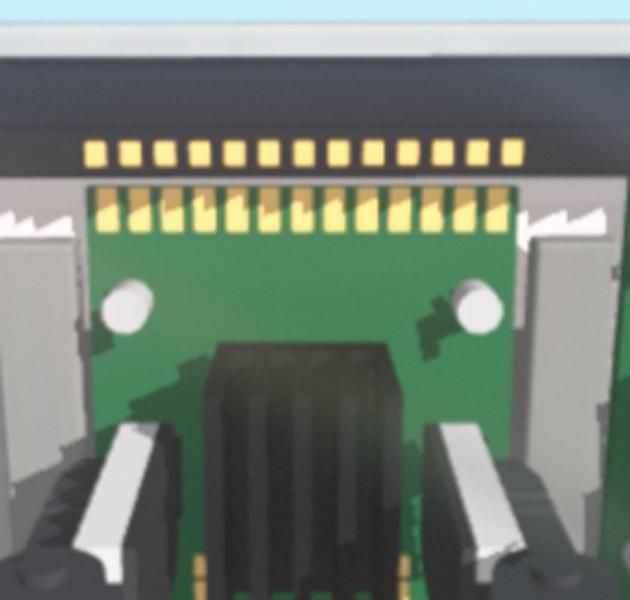

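play_rows(
  moves=[
    {"x": 0,"y": 0,"z": 0,"turn": 0,"jaw": 2},
    {"x": 0,"y": 0,"z": 0,"turn": 0,"jaw": 2},
    {"x": 0,"y": 0,"z": 0,"turn": 0,"jaw": 2},
    {"x": 0,"y": 0,"z": 0,"turn": 0,"jaw": 2},
    {"x": -0.2,"y": 0.02,"z": 0,"turn": 0,"jaw": 2},
    {"x": -0.2,"y": 0.02,"z": 0,"turn": 0,"jaw": 2},
    {"x": -0.2,"y": 0.02,"z": 0,"turn": 0,"jaw": 2},
    {"x": -0.1,"y": 0.02,"z": 0,"turn": 0,"jaw": 2},
  ],
  squeeze=20,
)

```text
t: 36.93
tool_pos: [0.4993, 0.2374, 0.0367]
tool_rot: [-1.569, 0.089, -0.089]
contact_force: [1.0, -0.3, -0.1]
opening: 0.0235
```

play_rows(
  moves=[
    {"x": -0.1,"y": 0.01,"z": 0,"turn": 0,"jaw": 2},
    {"x": 0,"y": 0,"z": 0,"turn": 0,"jaw": 2},
    {"x": 0,"y": 0,"z": 0,"turn": 0,"jaw": 2},
    {"x": 0,"y": 0,"z": 0,"turn": 0,"jaw": 2},
    {"x": 0,"y": 0,"z": 0,"turn": 0,"jaw": 2},
  ],
)

```text
t: 37.35
tool_pos: [0.4986, 0.2374, 0.0368]
tool_rot: [-1.569, 0.089, -0.089]
contact_force: [0.5, 0.2, -0.1]
opening: 0.0235
```

play_rows(
  moves=[
    {"x": 0,"y": 0,"z": 0,"turn": 0,"jaw": 3.4},
    {"x": 0,"y": 0,"z": 0,"turn": 0,"jaw": 3.4},
    {"x": 0,"y": 0,"z": 0,"turn": 0,"jaw": 3.4},
    {"x": 0,"y": 0,"z": 3,"turn": 0,"jaw": 3.4},
    {"x": 0,"y": 0,"z": 3,"turn": 0,"jaw": 3.4},
    {"x": 2.2,"y": -0.3,"z": 2,"turn": 0,"jaw": 3.4},
    {"x": 2.2,"y": -0.3,"z": 1,"turn": 0,"jaw": 3.4},
    {"x": 2.2,"y": -0.2,"z": 0,"turn": 0,"jaw": 3},
  ],
)

```text
t: 38.02
tool_pos: [0.5677, 0.23, 0.1313]
tool_rot: [-1.567, 0.083, -0.094]
contact_force: [1.3, 0.7, 0.9]
opening: 0.0303
```

play_rows(
  moves=[
    {"x": 0,"y": 0,"z": 0,"turn": 0,"jaw": 3},
    {"x": 0,"y": 0,"z": 0,"turn": 0,"jaw": 3},
    {"x": 0,"y": 0,"z": 0,"turn": 0,"jaw": 3},
    {"x": 0,"y": 0,"z": 0,"turn": 0,"jaw": 3},
  ],
)

```text
t: 38.35
tool_pos: [0.5633, 0.2294, 0.1259]
tool_rot: [-1.57, 0.09, -0.087]
contact_force: [-0.2, 0.1, -0.4]
opening: 0.03
```

```bash
python3 - <<'E'
from h import *
d=snap('wrist','w25.png'); np.save('w25.npy',d,allow_pickle=True)
o=st()
E
```

```text
t 38.4 [563.4 229.5 126. ] yaw -6.5 down [-0.002 -0.    -1.   ] F [-0.3  0.5 -0.2] q6 -1.19 op 30.0
```

View pics/w25.png

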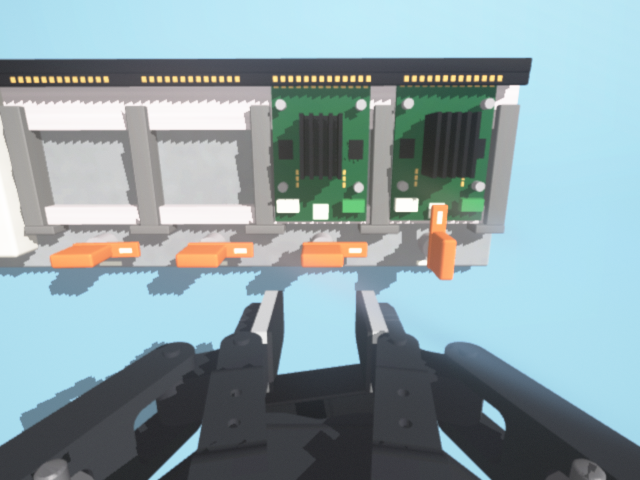

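play_rows(
  moves=[
    {"x": 0,"y": 0,"z": 0,"turn": -7,"jaw": 3},
    {"x": 0,"y": 0,"z": 0,"turn": -7,"jaw": 3},
    {"x": 0,"y": 0,"z": 0,"turn": -7,"jaw": 3},
    {"x": 0,"y": 0,"z": 0,"turn": -7,"jaw": 3},
    {"x": 0,"y": 0,"z": 0,"turn": -7,"jaw": 3},
    {"x": 0,"y": 0,"z": 0,"turn": -7,"jaw": 3},
    {"x": 0,"y": 0,"z": 0,"turn": -7,"jaw": 3},
    {"x": 0,"y": 0,"z": 0,"turn": -7,"jaw": 3},
  ],
)

```text
t: 39.07
tool_pos: [0.5637, 0.2296, 0.1264]
tool_rot: [-1.398, 0.853, -0.852]
contact_force: [0.2, 0.4, -0.2]
opening: 0.03
```

play_rows(
  moves=[
    {"x": 0,"y": 0,"z": 0,"turn": -7,"jaw": 3},
    {"x": 0,"y": 0,"z": 0,"turn": -7,"jaw": 3},
    {"x": 0,"y": 0,"z": -1,"turn": -7,"jaw": 3},
    {"x": 0,"y": 0,"z": -1.5,"turn": -7,"jaw": 3},
    {"x": 0,"y": 0,"z": -1.5,"turn": -6,"jaw": 3},
    {"x": 0,"y": 0,"z": 0,"turn": 0,"jaw": 3},
    {"x": 0,"y": 0,"z": 0,"turn": 0,"jaw": 3},
    {"x": 0,"y": 0,"z": 0,"turn": 0,"jaw": 3},
  ],
)

```text
t: 39.73
tool_pos: [0.5646, 0.2296, 0.0874]
tool_rot: [-1.154, 1.29, -1.29]
contact_force: [0.1, -0.2, 0.3]
opening: 0.0302
```

```bash
python3 - <<'E'
from h import *
st()
E
```

```text
t 39.73 [564.6 229.6  87.4] yaw -96.3 down [ 0.001  0.    -1.   ] F [ 0.1 -0.2  0.3] q6 0.37 op 30.2
```

play_rows(
  moves=[
    {"x": 0,"y": 0,"z": -2.3,"turn": 0,"jaw": 3},
    {"x": 0,"y": 0,"z": -2.2,"turn": 0,"jaw": 3},
    {"x": 0,"y": 0,"z": 0,"turn": 0,"jaw": 3},
    {"x": 0,"y": 0,"z": 0,"turn": 0,"jaw": 0.7},
    {"x": 0,"y": 0,"z": 0,"turn": 0,"jaw": 0.7},
    {"x": 0,"y": 0,"z": 0,"turn": 0,"jaw": 0.7},
    {"x": 0,"y": 0,"z": 0,"turn": 0,"jaw": 0.7},
    {"x": 0,"y": 0,"z": 0,"turn": 0,"jaw": 0.7},
  ],
)

```text
t: 40.4
tool_pos: [0.5647, 0.2297, 0.0432]
tool_rot: [-1.153, 1.292, -1.292]
contact_force: [-6.1, 0.3, 4.8]
opening: 0.0081
```

play_rows(
  moves=[
    {"x": 0,"y": 0,"z": 0,"turn": 7,"jaw": 0.7},
    {"x": 0,"y": 0,"z": 0,"turn": 7,"jaw": 0.7},
    {"x": 0,"y": 0,"z": 0,"turn": 7,"jaw": 0.7},
    {"x": 0,"y": 0,"z": 0,"turn": 7,"jaw": 0.7},
    {"x": 0,"y": 0,"z": 0,"turn": 7,"jaw": 0.7},
    {"x": 0,"y": 0,"z": 0,"turn": 7,"jaw": 0.7},
    {"x": 0,"y": 0,"z": 0,"turn": 7,"jaw": 0.7},
    {"x": 0,"y": 0,"z": 0,"turn": 7,"jaw": 0.7},
  ],
)

```text
t: 41.07
tool_pos: [0.5655, 0.2301, 0.0433]
tool_rot: [-1.498, 0.547, -0.549]
contact_force: [-2.7, 1.9, 2.3]
opening: 0.0083
```

play_rows(
  moves=[
    {"x": 0,"y": 0,"z": 0,"turn": 7,"jaw": 0.7},
    {"x": 0,"y": 0,"z": 0,"turn": 7,"jaw": 0.7},
    {"x": 0,"y": 0,"z": 0,"turn": 7,"jaw": 0.7},
    {"x": 0,"y": 0,"z": 0,"turn": 7,"jaw": 0.7},
    {"x": 0,"y": 0,"z": 0,"turn": 7,"jaw": 0.7},
    {"x": 0,"y": 0,"z": 0,"turn": 0,"jaw": 0.7},
    {"x": 0,"y": 0,"z": 0,"turn": 0,"jaw": 0.7},
    {"x": 0,"y": 0,"z": 0,"turn": 0,"jaw": 0.7},
  ],
)

```text
t: 41.73
tool_pos: [0.5657, 0.2306, 0.0433]
tool_rot: [-1.567, 0.076, -0.08]
contact_force: [-1.6, 4.5, 3.0]
opening: 0.0083
```

```bash
python3 - <<'E'
from h import *
o=st(); print(o['wrist_torque'])
E
```

```text
t 41.73 [565.7 230.6  43.3] yaw -5.7 down [ 0.003  0.003 -1.   ] F [-1.6  4.5  3. ] q6 -1.21 op 8.3
[ 0.90811353  0.33008089 -0.24109251]
```

play_rows(
  moves=[
    {"x": 0,"y": 0,"z": 0,"turn": 0,"jaw": 3},
    {"x": 0,"y": 0,"z": 0,"turn": 0,"jaw": 3},
    {"x": 0,"y": 0,"z": 0,"turn": 0,"jaw": 3},
    {"x": 0,"y": 0,"z": 3.5,"turn": 0,"jaw": 3},
    {"x": 0,"y": 0,"z": 3.5,"turn": 0,"jaw": 3},
    {"x": 0,"y": -2,"z": 2,"turn": 0,"jaw": 5},
    {"x": 0,"y": -3,"z": 2,"turn": 0,"jaw": 5},
    {"x": 0,"y": -3,"z": 2,"turn": -1,"jaw": 5},
  ],
)

```text
t: 42.4
tool_pos: [0.5646, 0.1486, 0.173]
tool_rot: [-1.57, 0.088, -0.089]
contact_force: [1.4, -0.6, -0.8]
opening: 0.0503
```

play_rows(
  moves=[
    {"x": 0,"y": -3.5,"z": 1,"turn": -1,"jaw": 5},
    {"x": 0,"y": -3.5,"z": 1,"turn": -1,"jaw": 5},
    {"x": 0,"y": -3.5,"z": 1,"turn": -1,"jaw": 5},
    {"x": 0,"y": -3.5,"z": 1,"turn": -1,"jaw": 5},
    {"x": 0,"y": -3.5,"z": 1,"turn": -1,"jaw": 5},
    {"x": 0,"y": -3.5,"z": 1,"turn": -1,"jaw": 5},
    {"x": 0,"y": -3.5,"z": 1,"turn": -1,"jaw": 5},
    {"x": 0,"y": -3.5,"z": 0,"turn": 0,"jaw": 5},
  ],
)

```text
t: 43.07
tool_pos: [0.5652, -0.1332, 0.2445]
tool_rot: [-1.565, 0.183, -0.189]
contact_force: [1.5, -0.5, -0.6]
opening: 0.0504
```

play_rows(
  moves=[
    {"x": 0,"y": -3.5,"z": 0,"turn": 0,"jaw": 5},
    {"x": 0,"y": -3.5,"z": 0,"turn": 0,"jaw": 5},
    {"x": 0,"y": 0,"z": 0,"turn": 0,"jaw": 5},
    {"x": 0,"y": 0,"z": 0,"turn": 0,"jaw": 5},
    {"x": 0,"y": 0,"z": 0,"turn": 0,"jaw": 5},
    {"x": 0,"y": 0,"z": 0,"turn": 0,"jaw": 5},
    {"x": 0,"y": 0,"z": 0,"turn": 0,"jaw": 5},
  ],
)

```text
t: 43.65
tool_pos: [0.5647, -0.1994, 0.2417]
tool_rot: [-1.563, 0.184, -0.184]
contact_force: [-0.7, -1.1, -0.1]
opening: 0.0498
```

```bash
python3 - <<'E'
from h import *
eyes.get_image('wrist')
d=snap('wrist','w26.png'); tgt(d)
E
```

```text
t 43.75 [ 564.8 -199.5  241.9] yaw -13.4 down [ 0. -0. -1.] F [ 0.  -0.4 -0.4] q6 -1.8 op 49.7
board c 429.1 -274.1 size 87.3 59.6 yaw -15.4 px [214.  86.] 
board c 573.1 -301.9 size 87.2 59.7 yaw -10.3 px [231. 232.] 
heatsink [ 569.1 -301.1] shift [   4.3 -101.7] -10.276390075683594
```

View pics/w26.png

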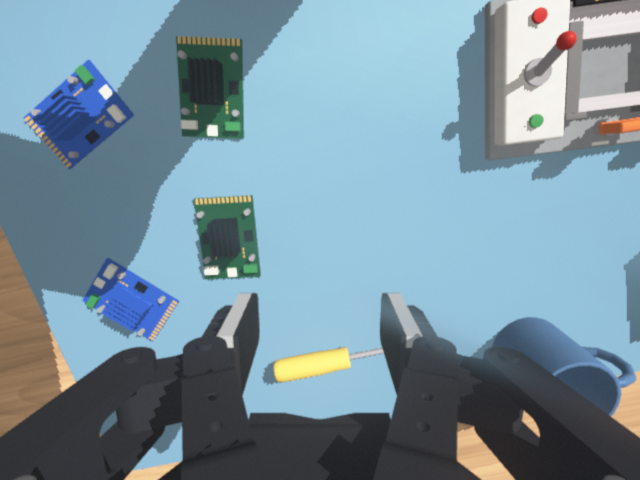

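play_rows(
  moves=[
    {"x": 0.07,"y": -1.7,"z": -2.75,"turn": 0.6,"jaw": 5},
    {"x": 0.07,"y": -1.7,"z": -2.75,"turn": 0.5,"jaw": 5},
    {"x": 0.07,"y": -1.7,"z": -2.75,"turn": 0.5,"jaw": 5},
    {"x": 0.07,"y": -1.7,"z": -2.75,"turn": 0.5,"jaw": 5},
    {"x": 0.07,"y": -1.7,"z": -2.75,"turn": 0.5,"jaw": 5},
    {"x": 0.08,"y": -1.7,"z": -2.75,"turn": 0.5,"jaw": 5},
    {"x": 0,"y": 0,"z": 0,"turn": 0,"jaw": 5},
    {"x": 0,"y": 0,"z": 0,"turn": 0,"jaw": 5},
  ],
)

```text
t: 44.42
tool_pos: [0.5678, -0.3015, 0.0747]
tool_rot: [-1.564, 0.146, -0.14]
contact_force: [0.0, 0.4, 0.9]
opening: 0.0501
```

play_rows(
  moves=[
    {"x": 0,"y": 0,"z": 0,"turn": 0,"jaw": 5},
    {"x": 0,"y": 0,"z": 0,"turn": 0,"jaw": 5},
    {"x": 0,"y": 0,"z": 0,"turn": 0,"jaw": 5},
    {"x": 0,"y": 0,"z": 0,"turn": 0,"jaw": 5},
  ],
)

```text
t: 44.75
tool_pos: [0.57, -0.3024, 0.0789]
tool_rot: [-1.568, 0.139, -0.144]
contact_force: [-0.2, -0.4, -0.3]
opening: 0.0496
```

```bash
python3 - <<'E'
from h import *
eyes.get_image('wrist')
d=snap('wrist','w27.png'); tgt(d)
E
```

```text
t 44.85 [ 569.5 -302.5   78.1] yaw -10.4 down [ 0.002 -0.001 -1.   ] F [ 0.2  0.1 -0.3] q6 -1.99 op 50.3
board c 452.7 -280.7 size 59.3 39.2 yaw 74.7 px [328.  39.] EDGE
board c 572.9 -301.9 size 87.7 59.5 yaw -10.3 px [326. 246.] 
heatsink [ 569.  -301.2] shift [-0.5  1.3] -10.257453918457031
```

play_rows(
  moves=[
    {"x": 0,"y": 0.12,"z": -2.4,"turn": 0,"jaw": 5},
    {"x": 0,"y": 0,"z": -2.4,"turn": 0,"jaw": 5},
    {"x": 0,"y": 0,"z": -1.8,"turn": 0,"jaw": 5},
    {"x": 0,"y": 0,"z": 0,"turn": 0,"jaw": 5},
    {"x": 0,"y": 0,"z": 0,"turn": 0,"jaw": 5},
    {"x": 0,"y": 0,"z": 0,"turn": 0,"jaw": 5},
  ],
)

```text
t: 45.35
tool_pos: [0.5698, -0.3019, 0.0123]
tool_rot: [-1.567, 0.141, -0.144]
contact_force: [0.5, -0.3, 0.6]
opening: 0.0495
```

play_rows(
  moves=[
    {"x": 0,"y": 0,"z": 0,"turn": 0,"jaw": 2},
    {"x": 0,"y": 0,"z": 0,"turn": 0,"jaw": 2},
    {"x": 0,"y": 0,"z": 0,"turn": 0,"jaw": 2},
    {"x": 0,"y": 0,"z": 0,"turn": 0,"jaw": 2},
    {"x": 0,"y": 0,"z": 0,"turn": 0,"jaw": 2},
    {"x": 0,"y": 0,"z": 0,"turn": 0,"jaw": 2},
  ],
  squeeze=35,
)

```text
t: 45.85
tool_pos: [0.5702, -0.3022, 0.0129]
tool_rot: [-1.568, 0.14, -0.145]
contact_force: [-0.8, -0.3, 6.4]
opening: 0.0229
```

play_rows(
  moves=[
    {"x": 0,"y": 0,"z": 2,"turn": 0,"jaw": 2},
    {"x": 0,"y": 0,"z": 3,"turn": 0,"jaw": 2},
    {"x": 0,"y": 0,"z": 3.5,"turn": 0,"jaw": 2},
    {"x": -0.44,"y": 2,"z": 3,"turn": 1,"jaw": 2},
    {"x": -0.44,"y": 2.95,"z": 0.5,"turn": 1,"jaw": 2},
    {"x": -0.44,"y": 2.95,"z": 0,"turn": 1,"jaw": 2},
    {"x": -0.44,"y": 2.95,"z": 0,"turn": 0.9,"jaw": 2},
    {"x": -0.44,"y": 2.95,"z": 0,"turn": 0,"jaw": 2},
  ],
)

```text
t: 46.52
tool_pos: [0.5462, -0.1621, 0.1307]
tool_rot: [-1.569, 0.089, -0.089]
contact_force: [-0.0, -0.1, -1.3]
opening: 0.0235
```

play_rows(
  moves=[
    {"x": -0.44,"y": 2.95,"z": 0,"turn": 0,"jaw": 2},
    {"x": -0.44,"y": 2.95,"z": 0,"turn": 0,"jaw": 2},
    {"x": -0.44,"y": 2.95,"z": 0,"turn": 0,"jaw": 2},
    {"x": -0.44,"y": 2.95,"z": 0,"turn": 0,"jaw": 2},
    {"x": -0.45,"y": 2.95,"z": 0,"turn": 0,"jaw": 2},
    {"x": -0.45,"y": 2.95,"z": 0,"turn": 0,"jaw": 2},
    {"x": -0.45,"y": 2.95,"z": 0,"turn": 0,"jaw": 2},
    {"x": -0.45,"y": 2.95,"z": 0,"turn": 0,"jaw": 2},
  ],
)

```text
t: 47.18
tool_pos: [0.5104, 0.074, 0.1304]
tool_rot: [-1.569, 0.09, -0.089]
contact_force: [-0.2, -0.6, -1.4]
opening: 0.0232
```

play_rows(
  moves=[
    {"x": -0.45,"y": 2.95,"z": 0,"turn": 0,"jaw": 2},
    {"x": -0.45,"y": 2.95,"z": 0,"turn": 0,"jaw": 2},
    {"x": -0.45,"y": 2.95,"z": 0,"turn": 0,"jaw": 2},
    {"x": 0,"y": 0,"z": 0,"turn": 0,"jaw": 2},
    {"x": 0,"y": 0,"z": 0,"turn": 0,"jaw": 2},
    {"x": 0,"y": 0,"z": 0,"turn": 0,"jaw": 2},
    {"x": 0,"y": 0,"z": 0,"turn": 0,"jaw": 2},
    {"x": 0,"y": 0,"z": 0,"turn": 0,"jaw": 2},
  ],
)

```text
t: 47.85
tool_pos: [0.498, 0.1601, 0.1307]
tool_rot: [-1.569, 0.09, -0.09]
contact_force: [-0.9, -0.2, -0.9]
opening: 0.0234
```

```bash
python3 - <<'E'
from h import *
eyes.get_image('wrist')
st()
E
```

```text
t 47.9 [498.  160.1 130.7] yaw -6.6 down [-0. -0. -1.] F [-0.2  0.9 -1.1] q6 -1.29 op 23.1
```

play_rows(
  moves=[
    {"x": 0.1,"y": 0,"z": -2,"turn": 0,"jaw": 2},
    {"x": 0,"y": 0,"z": -2,"turn": 0,"jaw": 2},
    {"x": 0,"y": 0,"z": -2.5,"turn": 0,"jaw": 2},
    {"x": 0,"y": 0,"z": -1.4,"turn": 0,"jaw": 2},
    {"x": 0,"y": 0,"z": 0,"turn": 0,"jaw": 2},
    {"x": 0,"y": 0,"z": 0,"turn": 0,"jaw": 2},
    {"x": 0,"y": 0,"z": 0,"turn": 0,"jaw": 2},
    {"x": 0,"y": 0,"z": 0,"turn": 0,"jaw": 2},
  ],
)

```text
t: 48.57
tool_pos: [0.5003, 0.1611, 0.0536]
tool_rot: [-1.568, 0.087, -0.092]
contact_force: [1.0, -0.4, -0.3]
opening: 0.0235
```

```bash
python3 - <<'E'
from h import *
eyes.get_image('wrist');eyes.get_image('wrist')
d=snap('wrist','w28.png'); np.save('w28.npy',d,allow_pickle=True)
o=st()
im=cv2.imread('pics/w28.png'); cv2.imwrite('pics/c.png',cv2.resize(im[150:350,220:430],None,fx=3,fy=3,interpolation=cv2.INTER_CUBIC)[:600])
E
```

```text
t 48.72 [499.8 161.3  53.2] yaw -6.5 down [ 0.002  0.    -1.   ] F [ 0.2  1.4 -1. ] q6 -1.29 op 23.1
```

View pics/c.png

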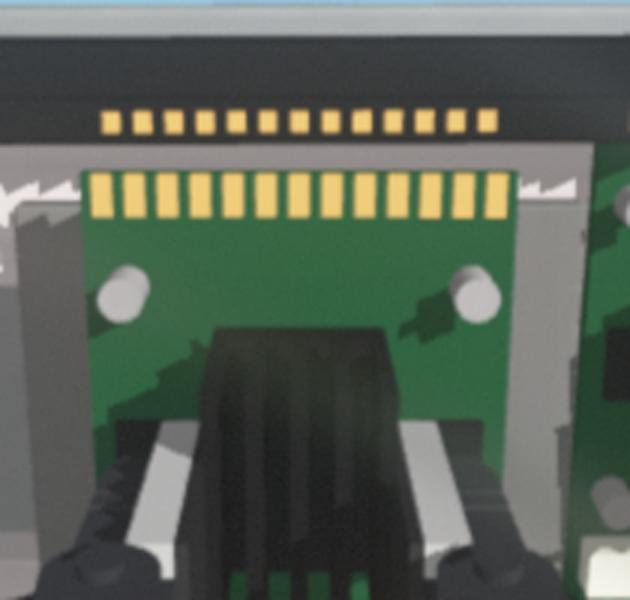

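```bash
python3 - <<'E'
from h import *
d=np.load('w28.npy',allow_pickle=True).item(); o=ctrl.get_obs()
C=lambda u,v:(220+u/3,150+v/3)
held(d,o,C(81,173),C(519,171),2,.0079)
for n,p,z in [('gold',C(299,121),.035),('lipfront mid',C(300,143),.035)]:
    r=atz(d,p,z)-bay(2); print(n,np.round([r@EX*1000,r@EY*1000],1))
E
```

```text
edge len 59.7 dyaw deg 0.15 edge in bay x -37.0 y -0.8 tool in bay 3.9 -0.2
gold [-42.6  -0.9]
lipfront mid [-39.5  -0.8]
```

play_rows(
  moves=[
    {"x": 0.05,"y": 0,"z": 0,"turn": 0,"jaw": 2},
    {"x": 0,"y": 0,"z": -0.5,"turn": 0,"jaw": 2},
    {"x": 0,"y": 0,"z": -0.5,"turn": 0,"jaw": 2},
    {"x": 0,"y": 0,"z": -0.2,"turn": 0,"jaw": 2},
    {"x": 0,"y": 0,"z": -0.15,"turn": 0,"jaw": 2},
    {"x": 0,"y": 0,"z": 0,"turn": 0,"jaw": 2},
    {"x": 0,"y": 0,"z": 0,"turn": 0,"jaw": 2},
    {"x": 0,"y": 0,"z": 0,"turn": 0,"jaw": 2},
  ],
)

```text
t: 49.38
tool_pos: [0.499, 0.1614, 0.039]
tool_rot: [-1.569, 0.09, -0.088]
contact_force: [-5.2, 0.0, 7.5]
opening: 0.0232
```

play_rows(
  moves=[
    {"x": 0,"y": 0,"z": 0,"turn": 0,"jaw": 3.4},
    {"x": 0,"y": 0,"z": 0,"turn": 0,"jaw": 3.4},
    {"x": 0,"y": 0,"z": 0,"turn": 0,"jaw": 3.4},
    {"x": 0,"y": 0,"z": 0,"turn": 0,"jaw": 3.4},
    {"x": 0,"y": 0,"z": 0,"turn": 0,"jaw": 3.4},
  ],
)

```text
t: 49.8
tool_pos: [0.4992, 0.1611, 0.038]
tool_rot: [-1.569, 0.089, -0.089]
contact_force: [-0.0, 0.1, 0.6]
opening: 0.0339
```

```bash
python3 - <<'E'
from h import *
d=snap('wrist','w29.png'); np.save('w29.npy',d,allow_pickle=True)
o=st()
im=cv2.imread('pics/w29.png'); cv2.imwrite('pics/c.png',cv2.resize(im[150:350,220:430],None,fx=3,fy=3,interpolation=cv2.INTER_CUBIC)[:600])
E
```

```text
t 49.85 [499.2 161.1  38.1] yaw -6.5 down [-0. -0. -1.] F [0.5 0.3 0.5] q6 -1.29 op 34.1
```

View pics/c.png

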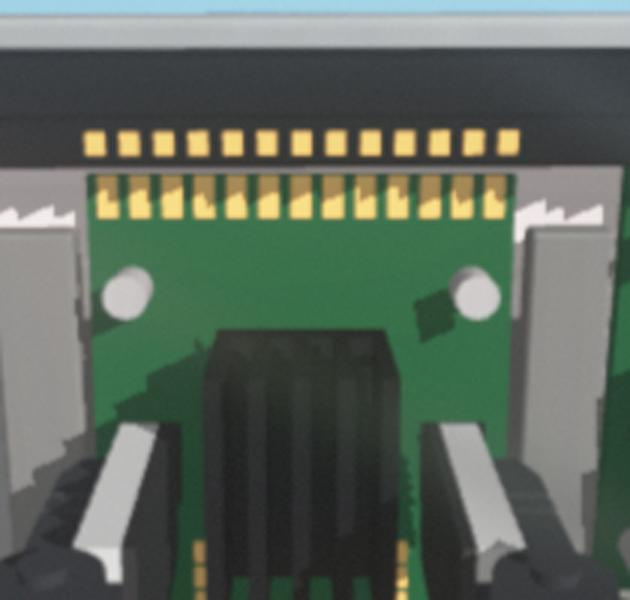

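play_rows(
  moves=[
    {"x": 0,"y": 0,"z": 0,"turn": 0,"jaw": 2},
    {"x": 0,"y": 0,"z": 0,"turn": 0,"jaw": 2},
    {"x": 0,"y": 0,"z": 0,"turn": 0,"jaw": 2},
    {"x": 0,"y": 0,"z": 0,"turn": 0,"jaw": 2},
    {"x": -0.2,"y": 0.02,"z": 0,"turn": 0,"jaw": 2},
    {"x": -0.2,"y": 0.02,"z": 0,"turn": 0,"jaw": 2},
    {"x": -0.2,"y": 0.02,"z": 0,"turn": 0,"jaw": 2},
    {"x": -0.1,"y": 0.02,"z": 0,"turn": 0,"jaw": 2},
  ],
  squeeze=20,
)

```text
t: 50.52
tool_pos: [0.492, 0.162, 0.0383]
tool_rot: [-1.569, 0.089, -0.089]
contact_force: [0.4, -0.0, -1.2]
opening: 0.0233
```

play_rows(
  moves=[
    {"x": -0.1,"y": 0.01,"z": 0,"turn": 0,"jaw": 2},
    {"x": 0,"y": 0,"z": 0,"turn": 0,"jaw": 2},
    {"x": 0,"y": 0,"z": 0,"turn": 0,"jaw": 2},
    {"x": 0,"y": 0,"z": 0,"turn": 0,"jaw": 2},
    {"x": 0,"y": 0,"z": 0,"turn": 0,"jaw": 2},
  ],
)

```text
t: 50.93
tool_pos: [0.4911, 0.162, 0.0382]
tool_rot: [-1.569, 0.089, -0.088]
contact_force: [-1.0, 0.3, -0.5]
opening: 0.0237
```

play_rows(
  moves=[
    {"x": 0,"y": 0,"z": 0,"turn": 0,"jaw": 3.4},
    {"x": 0,"y": 0,"z": 0,"turn": 0,"jaw": 3.4},
    {"x": 0,"y": 0,"z": 0,"turn": 0,"jaw": 3.4},
    {"x": 0,"y": 0,"z": 3,"turn": 0,"jaw": 3.4},
    {"x": 0,"y": 0,"z": 3,"turn": 0,"jaw": 3.4},
    {"x": 2.2,"y": -0.3,"z": 2,"turn": 0,"jaw": 3.4},
    {"x": 2.2,"y": -0.3,"z": 1,"turn": 0,"jaw": 3.4},
    {"x": 2.1,"y": -0.2,"z": 0,"turn": 0,"jaw": 3},
  ],
)

```text
t: 51.6
tool_pos: [0.5596, 0.1542, 0.1327]
tool_rot: [-1.568, 0.083, -0.095]
contact_force: [-0.7, -0.2, 0.9]
opening: 0.0302
```

play_rows(
  moves=[
    {"x": 0,"y": 0,"z": 0,"turn": 0,"jaw": 3},
    {"x": 0,"y": 0,"z": 0,"turn": 0,"jaw": 3},
    {"x": 0,"y": 0,"z": 0,"turn": 0,"jaw": 3},
    {"x": 0,"y": 0,"z": 0,"turn": 0,"jaw": 3},
  ],
)

```text
t: 51.93
tool_pos: [0.5551, 0.1541, 0.1274]
tool_rot: [-1.569, 0.09, -0.087]
contact_force: [0.4, 0.6, -1.2]
opening: 0.03
```

```bash
python3 - <<'E'
from h import *
d=snap('wrist','w30.png'); np.save('w30.npy',d,allow_pickle=True)
o=st()
E
```

```text
t 51.98 [555.1 154.1 127.5] yaw -6.5 down [-0.002 -0.    -1.   ] F [ 0.6 -1.   0.1] q6 -1.32 op 29.9
```

View pics/w30.png

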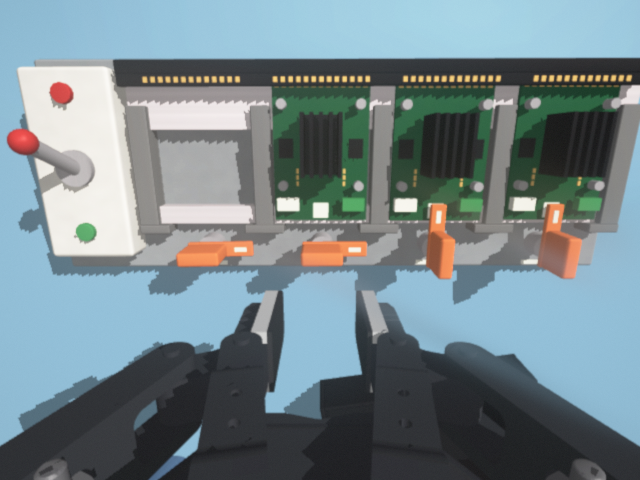

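play_rows(
  moves=[
    {"x": 0,"y": 0,"z": 0,"turn": -7,"jaw": 3},
    {"x": 0,"y": 0,"z": 0,"turn": -7,"jaw": 3},
    {"x": 0,"y": 0,"z": 0,"turn": -7,"jaw": 3},
    {"x": 0,"y": 0,"z": 0,"turn": -7,"jaw": 3},
    {"x": 0,"y": 0,"z": 0,"turn": -7,"jaw": 3},
    {"x": 0,"y": 0,"z": 0,"turn": -7,"jaw": 3},
    {"x": 0,"y": 0,"z": 0,"turn": -7,"jaw": 3},
    {"x": 0,"y": 0,"z": 0,"turn": -7,"jaw": 3},
  ],
)

```text
t: 52.65
tool_pos: [0.5554, 0.1542, 0.1279]
tool_rot: [-1.398, 0.853, -0.852]
contact_force: [0.3, -0.2, 0.3]
opening: 0.0302
```

play_rows(
  moves=[
    {"x": 0,"y": 0,"z": 0,"turn": -7,"jaw": 3},
    {"x": 0,"y": 0,"z": 0,"turn": -7,"jaw": 3},
    {"x": 0,"y": 0,"z": -1,"turn": -7,"jaw": 3},
    {"x": 0,"y": 0,"z": -1.6,"turn": -7,"jaw": 3},
    {"x": 0,"y": 0,"z": -1.5,"turn": -6,"jaw": 3},
    {"x": 0,"y": 0,"z": 0,"turn": 0,"jaw": 3},
    {"x": 0,"y": 0,"z": 0,"turn": 0,"jaw": 3},
    {"x": 0,"y": 0,"z": 0,"turn": 0,"jaw": 3},
  ],
)

```text
t: 53.32
tool_pos: [0.5564, 0.1542, 0.088]
tool_rot: [-1.154, 1.29, -1.291]
contact_force: [-0.1, 0.0, 0.1]
opening: 0.0298
```

play_rows(
  moves=[
    {"x": 0,"y": 0,"z": -2.3,"turn": 0,"jaw": 3},
    {"x": 0,"y": 0,"z": -2.2,"turn": 0,"jaw": 3},
    {"x": 0,"y": 0,"z": 0,"turn": 0,"jaw": 3},
    {"x": 0,"y": 0,"z": 0,"turn": 0,"jaw": 0.7},
    {"x": 0,"y": 0,"z": 0,"turn": 0,"jaw": 0.7},
    {"x": 0,"y": 0,"z": 0,"turn": 0,"jaw": 0.7},
    {"x": 0,"y": 0,"z": 0,"turn": 0,"jaw": 0.7},
    {"x": 0,"y": 0,"z": 0,"turn": 0,"jaw": 0.7},
  ],
)

```text
t: 53.98
tool_pos: [0.5564, 0.1542, 0.0437]
tool_rot: [-1.154, 1.292, -1.292]
contact_force: [-5.3, -0.6, 4.9]
opening: 0.0086
```

play_rows(
  moves=[
    {"x": 0,"y": 0,"z": 0,"turn": 7,"jaw": 0.7},
    {"x": 0,"y": 0,"z": 0,"turn": 7,"jaw": 0.7},
    {"x": 0,"y": 0,"z": 0,"turn": 7,"jaw": 0.7},
    {"x": 0,"y": 0,"z": 0,"turn": 7,"jaw": 0.7},
    {"x": 0,"y": 0,"z": 0,"turn": 7,"jaw": 0.7},
    {"x": 0,"y": 0,"z": 0,"turn": 7,"jaw": 0.7},
    {"x": 0,"y": 0,"z": 0,"turn": 7,"jaw": 0.7},
    {"x": 0,"y": 0,"z": 0,"turn": 7,"jaw": 0.7},
  ],
)

```text
t: 54.65
tool_pos: [0.5571, 0.1546, 0.0438]
tool_rot: [-1.498, 0.547, -0.549]
contact_force: [-3.0, 1.5, 1.4]
opening: 0.0083
```

play_rows(
  moves=[
    {"x": 0,"y": 0,"z": 0,"turn": 7,"jaw": 0.7},
    {"x": 0,"y": 0,"z": 0,"turn": 7,"jaw": 0.7},
    {"x": 0,"y": 0,"z": 0,"turn": 7,"jaw": 0.7},
    {"x": 0,"y": 0,"z": 0,"turn": 7,"jaw": 0.7},
    {"x": 0,"y": 0,"z": 0,"turn": 7,"jaw": 0.7},
    {"x": 0,"y": 0,"z": 0,"turn": 0,"jaw": 0.7},
    {"x": 0,"y": 0,"z": 0,"turn": 0,"jaw": 0.7},
    {"x": 0,"y": 0,"z": 0,"turn": 0,"jaw": 0.7},
  ],
)

```text
t: 55.32
tool_pos: [0.5573, 0.1551, 0.0437]
tool_rot: [-1.567, 0.076, -0.08]
contact_force: [-2.1, 4.9, 3.5]
opening: 0.0087
```

```bash
python3 - <<'E'
from h import *
o=st(); print(o['wrist_torque'])
E
```

```text
t 55.32 [557.3 155.1  43.7] yaw -5.7 down [ 0.002  0.002 -1.   ] F [-2.1  4.9  3.5] q6 -1.33 op 8.7
[ 0.9577449   0.43045039 -0.21028313]
```

play_rows(
  moves=[
    {"x": 0,"y": 0,"z": 0,"turn": 0,"jaw": 3},
    {"x": 0,"y": 0,"z": 0,"turn": 0,"jaw": 3},
    {"x": 0,"y": 0,"z": 0,"turn": 0,"jaw": 3},
    {"x": 0,"y": 0,"z": 3.5,"turn": 0,"jaw": 3},
    {"x": 0,"y": 0,"z": 3.5,"turn": 0,"jaw": 3},
    {"x": 0,"y": -2,"z": 2,"turn": 0,"jaw": 5},
    {"x": 0,"y": -3,"z": 2,"turn": 0,"jaw": 5},
    {"x": 0,"y": -3,"z": 2,"turn": -1,"jaw": 5},
  ],
)

```text
t: 55.98
tool_pos: [0.5565, 0.0732, 0.1737]
tool_rot: [-1.57, 0.087, -0.089]
contact_force: [1.0, -0.1, 0.0]
opening: 0.0499
```

play_rows(
  moves=[
    {"x": 0,"y": -3.5,"z": 1,"turn": -1,"jaw": 5},
    {"x": 0,"y": -3.5,"z": 1,"turn": -1,"jaw": 5},
    {"x": 0,"y": -3.5,"z": 1,"turn": -1,"jaw": 5},
    {"x": 0,"y": -3.5,"z": 1,"turn": -1,"jaw": 5},
    {"x": 0,"y": -3.5,"z": 1,"turn": -1,"jaw": 5},
    {"x": -0.5,"y": -3.5,"z": 0,"turn": -1,"jaw": 5},
    {"x": -1,"y": -3,"z": 0,"turn": -1,"jaw": 5},
    {"x": -1,"y": -3,"z": 0,"turn": 0,"jaw": 5},
  ],
)

```text
t: 56.65
tool_pos: [0.5308, -0.1983, 0.2226]
tool_rot: [-1.564, 0.186, -0.187]
contact_force: [0.8, 0.1, -0.5]
opening: 0.0502
```

play_rows(
  moves=[
    {"x": -1,"y": -2,"z": 0,"turn": 0,"jaw": 5},
    {"x": 0,"y": 0,"z": 0,"turn": 0,"jaw": 5},
    {"x": 0,"y": 0,"z": 0,"turn": 0,"jaw": 5},
    {"x": 0,"y": 0,"z": 0,"turn": 0,"jaw": 5},
    {"x": 0,"y": 0,"z": 0,"turn": 0,"jaw": 5},
    {"x": 0,"y": 0,"z": 0,"turn": 0,"jaw": 5},
    {"x": 0,"y": 0,"z": 0,"turn": 0,"jaw": 5},
  ],
)

```text
t: 57.23
tool_pos: [0.5217, -0.2151, 0.2223]
tool_rot: [-1.563, 0.184, -0.184]
contact_force: [-0.7, 0.4, -0.1]
opening: 0.0503
```

```bash
python3 - <<'E'
from h import *
eyes.get_image('wrist')
d=snap('wrist','w31.png'); tgt(d)
E
```

```text
t 57.33 [ 521.6 -215.3  222.3] yaw -13.4 down [ 0. -0. -1.] F [-0.3 -0.6  0.8] q6 -1.86 op 50.2
board c 429.1 -274.3 size 87.2 59.2 yaw -15.5 px [238. 126.] 
heatsink [ 425.2 -273.3] shift [-96.4 -57.9] -15.450233459472656
```

View pics/w31.png

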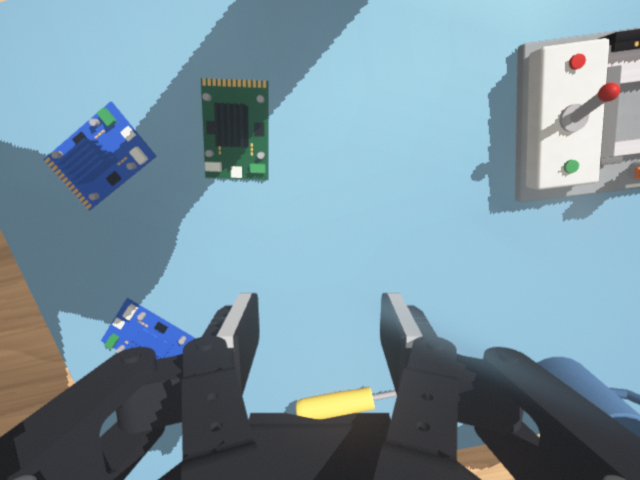

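play_rows(
  moves=[
    {"x": -1.61,"y": -0.96,"z": -2.4,"turn": -0.35,"jaw": 5},
    {"x": -1.61,"y": -0.96,"z": -2.4,"turn": -0.35,"jaw": 5},
    {"x": -1.61,"y": -0.96,"z": -2.4,"turn": -0.35,"jaw": 5},
    {"x": -1.61,"y": -0.96,"z": -2.4,"turn": -0.35,"jaw": 5},
    {"x": -1.61,"y": -0.96,"z": -2.4,"turn": -0.35,"jaw": 5},
    {"x": -1.61,"y": -0.96,"z": -2.4,"turn": -0.35,"jaw": 5},
    {"x": 0,"y": 0,"z": 0,"turn": 0,"jaw": 5},
    {"x": 0,"y": 0,"z": 0,"turn": 0,"jaw": 5},
  ],
)

```text
t: 58.0
tool_pos: [0.4237, -0.2728, 0.077]
tool_rot: [-1.558, 0.216, -0.213]
contact_force: [-1.0, 0.2, 1.5]
opening: 0.0497
```

play_rows(
  moves=[
    {"x": 0,"y": 0,"z": 0,"turn": 0,"jaw": 5},
    {"x": 0,"y": 0,"z": 0,"turn": 0,"jaw": 5},
    {"x": 0,"y": 0,"z": 0,"turn": 0,"jaw": 5},
    {"x": 0,"y": 0,"z": 0,"turn": 0,"jaw": 5},
  ],
)

```text
t: 58.33
tool_pos: [0.4261, -0.2739, 0.0799]
tool_rot: [-1.562, 0.211, -0.215]
contact_force: [-0.6, -0.4, 0.5]
opening: 0.05
```

```bash
python3 - <<'E'
from h import *
eyes.get_image('wrist');eyes.get_image('wrist')
d=snap('wrist','w32.png'); tgt(d)
E
```

```text
t 58.48 [ 425.3 -273.6   78.9] yaw -15.6 down [ 0.001 -0.001 -1.   ] F [-0.1  0.5 -1. ] q6 -2.02 op 50.2
board c 429.0 -274.3 size 87.3 59.3 yaw -15.5 px [323. 248.] 
board c 391.0 -385.8 size 14.3 11.3 yaw 22.5 px [128. 250.] 
heatsink [ 425.1 -273.2] shift [-0.2  0.4] -15.549797058105469
```

play_rows(
  moves=[
    {"x": 0,"y": 0.03,"z": -2.4,"turn": 0,"jaw": 5},
    {"x": 0,"y": 0,"z": -2.4,"turn": 0,"jaw": 5},
    {"x": 0,"y": 0,"z": -1.9,"turn": 0,"jaw": 5},
    {"x": 0,"y": 0,"z": 0,"turn": 0,"jaw": 5},
    {"x": 0,"y": 0,"z": 0,"turn": 0,"jaw": 5},
    {"x": 0,"y": 0,"z": 0,"turn": 0,"jaw": 5},
  ],
)

```text
t: 58.98
tool_pos: [0.4254, -0.2738, 0.0124]
tool_rot: [-1.561, 0.212, -0.215]
contact_force: [0.4, 0.5, 0.3]
opening: 0.05
```

play_rows(
  moves=[
    {"x": 0,"y": 0,"z": 0,"turn": 0,"jaw": 2},
    {"x": 0,"y": 0,"z": 0,"turn": 0,"jaw": 2},
    {"x": 0,"y": 0,"z": 0,"turn": 0,"jaw": 2},
    {"x": 0,"y": 0,"z": 0,"turn": 0,"jaw": 2},
    {"x": 0,"y": 0,"z": 0,"turn": 0,"jaw": 2},
    {"x": 0,"y": 0,"z": 0,"turn": 0,"jaw": 2},
  ],
  squeeze=35,
)

```text
t: 59.48
tool_pos: [0.4259, -0.2743, 0.0131]
tool_rot: [-1.562, 0.212, -0.216]
contact_force: [-0.3, -0.3, 6.3]
opening: 0.0233
```

play_rows(
  moves=[
    {"x": 0,"y": 0,"z": 2,"turn": 0,"jaw": 2},
    {"x": 0,"y": 0,"z": 3,"turn": 0,"jaw": 2},
    {"x": 0,"y": 0,"z": 3.5,"turn": 0,"jaw": 2},
    {"x": 0.5,"y": 2.3,"z": 3,"turn": 1.5,"jaw": 2},
    {"x": 0.5,"y": 2.8,"z": 0.3,"turn": 1.5,"jaw": 2},
    {"x": 0.5,"y": 2.8,"z": 0,"turn": 1.5,"jaw": 2},
    {"x": 0.5,"y": 2.8,"z": 0,"turn": 1.5,"jaw": 2},
    {"x": 0.5,"y": 2.8,"z": 0,"turn": 1.5,"jaw": 2},
  ],
)

```text
t: 60.15
tool_pos: [0.4495, -0.137, 0.1294]
tool_rot: [-1.568, 0.11, -0.111]
contact_force: [0.7, -0.1, -2.2]
opening: 0.0231
```

play_rows(
  moves=[
    {"x": 0.5,"y": 2.8,"z": 0,"turn": 1.6,"jaw": 2},
    {"x": 0.5,"y": 2.8,"z": 0,"turn": 0,"jaw": 2},
    {"x": 0.5,"y": 2.8,"z": 0,"turn": 0,"jaw": 2},
    {"x": 0.5,"y": 2.8,"z": 0,"turn": 0,"jaw": 2},
    {"x": 0.5,"y": 2.8,"z": 0,"turn": 0,"jaw": 2},
    {"x": 0.5,"y": 2.8,"z": 0,"turn": 0,"jaw": 2},
    {"x": 0.5,"y": 2.8,"z": 0,"turn": 0,"jaw": 2},
    {"x": 0.34,"y": 2.8,"z": 0,"turn": 0,"jaw": 2},
  ],
)

```text
t: 60.82
tool_pos: [0.4879, 0.0871, 0.1291]
tool_rot: [-1.569, 0.089, -0.089]
contact_force: [0.6, -0.2, -0.4]
opening: 0.0233
```

play_rows(
  moves=[
    {"x": 0,"y": 0,"z": 0,"turn": 0,"jaw": 2},
    {"x": 0,"y": 0,"z": 0,"turn": 0,"jaw": 2},
    {"x": 0,"y": 0,"z": 0,"turn": 0,"jaw": 2},
    {"x": 0,"y": 0,"z": 0,"turn": 0,"jaw": 2},
    {"x": 0,"y": 0,"z": 0,"turn": 0,"jaw": 2},
    {"x": 0,"y": 0,"z": 0,"turn": 0,"jaw": 2},
    {"x": 0,"y": 0,"z": 0,"turn": 0,"jaw": 2},
  ],
)

```text
t: 61.4
tool_pos: [0.4881, 0.085, 0.1293]
tool_rot: [-1.569, 0.09, -0.09]
contact_force: [-0.0, -0.2, -1.5]
opening: 0.0234
```

```bash
python3 - <<'E'
from h import *
st()
E
```

```text
t 61.4 [488.1  85.  129.3] yaw -6.6 down [ 0. -0. -1.] F [-0.  -0.2 -1.5] q6 -1.43 op 23.4
```

play_rows(
  moves=[
    {"x": 0.2,"y": 0,"z": -2,"turn": 0,"jaw": 2},
    {"x": 0,"y": 0,"z": -2,"turn": 0,"jaw": 2},
    {"x": 0,"y": 0,"z": -2.4,"turn": 0,"jaw": 2},
    {"x": 0,"y": 0,"z": -1.3,"turn": 0,"jaw": 2},
    {"x": 0,"y": 0,"z": 0,"turn": 0,"jaw": 2},
    {"x": 0,"y": 0,"z": 0,"turn": 0,"jaw": 2},
    {"x": 0,"y": 0,"z": 0,"turn": 0,"jaw": 2},
    {"x": 0,"y": 0,"z": 0,"turn": 0,"jaw": 2},
  ],
)

```text
t: 62.07
tool_pos: [0.4915, 0.0857, 0.0541]
tool_rot: [-1.569, 0.087, -0.091]
contact_force: [0.0, 0.6, -1.2]
opening: 0.0233
```

```bash
python3 - <<'E'
from h import *
eyes.get_image('wrist');eyes.get_image('wrist')
d=snap('wrist','w33.png'); np.save('w33.npy',d,allow_pickle=True)
o=st()
im=cv2.imread('pics/w33.png'); cv2.imwrite('pics/c.png',cv2.resize(im[150:350,220:430],None,fx=3,fy=3,interpolation=cv2.INTER_CUBIC)[:600])
E
```

```text
t 62.22 [491.   85.7  53.6] yaw -6.5 down [ 0.002  0.    -1.   ] F [-0.6  0.8 -1.6] q6 -1.43 op 23.2
```

View pics/c.png

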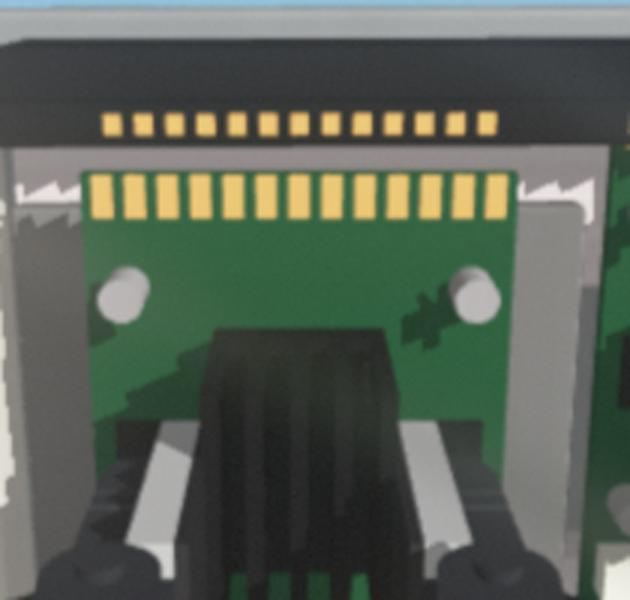

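```bash
python3 - <<'E'
from h import *
d=np.load('w33.npy',allow_pickle=True).item(); o=ctrl.get_obs()
C=lambda u,v:(220+u/3,150+v/3)
held(d,o,C(82,173),C(518,171),1,.0081)
for n,p,z in [('gold',C(299,124),.035),('lipfront mid',C(300,146),.035)]:
    r=atz(d,p,z)-bay(1); print(n,np.round([r@EX*1000,r@EY*1000],1))
E
```

```text
edge len 59.5 dyaw deg 0.16 edge in bay x -37.3 y -0.9 tool in bay 3.6 -0.2
gold [-42.4  -1. ]
lipfront mid [-39.3  -0.8]
```

play_rows(
  moves=[
    {"x": 0.1,"y": 0,"z": 0,"turn": 0,"jaw": 2},
    {"x": 0,"y": 0,"z": -0.5,"turn": 0,"jaw": 2},
    {"x": 0,"y": 0,"z": -0.5,"turn": 0,"jaw": 2},
    {"x": 0,"y": 0,"z": -0.2,"turn": 0,"jaw": 2},
    {"x": 0,"y": 0,"z": -0.15,"turn": 0,"jaw": 2},
    {"x": 0,"y": 0,"z": 0,"turn": 0,"jaw": 2},
    {"x": 0,"y": 0,"z": 0,"turn": 0,"jaw": 2},
    {"x": 0,"y": 0,"z": 0,"turn": 0,"jaw": 2},
  ],
)

```text
t: 62.88
tool_pos: [0.4908, 0.0859, 0.0394]
tool_rot: [-1.569, 0.09, -0.087]
contact_force: [-4.4, 0.0, 8.0]
opening: 0.0233
```

play_rows(
  moves=[
    {"x": 0,"y": 0,"z": 0,"turn": 0,"jaw": 3.4},
    {"x": 0,"y": 0,"z": 0,"turn": 0,"jaw": 3.4},
    {"x": 0,"y": 0,"z": 0,"turn": 0,"jaw": 3.4},
    {"x": 0,"y": 0,"z": 0,"turn": 0,"jaw": 3.4},
    {"x": 0,"y": 0,"z": 0,"turn": 0,"jaw": 3.4},
  ],
)

```text
t: 63.3
tool_pos: [0.491, 0.0857, 0.0386]
tool_rot: [-1.569, 0.089, -0.089]
contact_force: [0.2, 0.8, 0.5]
opening: 0.034
```

```bash
python3 - <<'E'
from h import *
d=snap('wrist','w34.png'); np.save('w34.npy',d,allow_pickle=True)
o=st()
im=cv2.imread('pics/w34.png'); cv2.imwrite('pics/c.png',cv2.resize(im[150:350,220:430],None,fx=3,fy=3,interpolation=cv2.INTER_CUBIC)[:600])
E
```

```text
t 63.35 [491.   85.7  38.6] yaw -6.5 down [-0.  0. -1.] F [0.2 0.6 0.1] q6 -1.43 op 34.0
```

View pics/c.png

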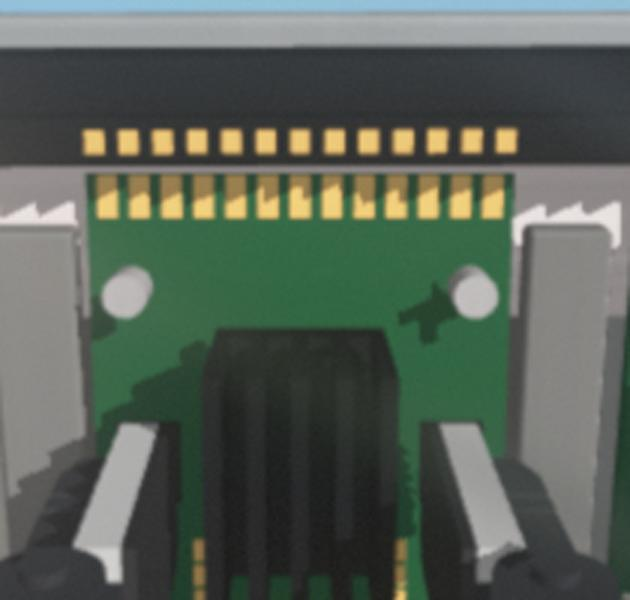

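Same state as before (edge down, ~7.3 mm short). Slide home.

play_rows(
  moves=[
    {"x": 0,"y": 0,"z": 0,"turn": 0,"jaw": 2},
    {"x": 0,"y": 0,"z": 0,"turn": 0,"jaw": 2},
    {"x": 0,"y": 0,"z": 0,"turn": 0,"jaw": 2},
    {"x": 0,"y": 0,"z": 0,"turn": 0,"jaw": 2},
    {"x": -0.2,"y": 0.02,"z": 0,"turn": 0,"jaw": 2},
    {"x": -0.2,"y": 0.02,"z": 0,"turn": 0,"jaw": 2},
    {"x": -0.2,"y": 0.02,"z": 0,"turn": 0,"jaw": 2},
    {"x": -0.1,"y": 0.02,"z": 0,"turn": 0,"jaw": 2},
  ],
  squeeze=20,
)

```text
t: 64.02
tool_pos: [0.4839, 0.0866, 0.0388]
tool_rot: [-1.569, 0.089, -0.089]
contact_force: [1.1, 0.8, -0.7]
opening: 0.0235
```

play_rows(
  moves=[
    {"x": -0.1,"y": 0.01,"z": 0,"turn": 0,"jaw": 2},
    {"x": 0,"y": 0,"z": 0,"turn": 0,"jaw": 2},
    {"x": 0,"y": 0,"z": 0,"turn": 0,"jaw": 2},
    {"x": 0,"y": 0,"z": 0,"turn": 0,"jaw": 2},
    {"x": 0,"y": 0,"z": 0,"turn": 0,"jaw": 2},
  ],
)

```text
t: 64.43
tool_pos: [0.4829, 0.0866, 0.0387]
tool_rot: [-1.569, 0.089, -0.088]
contact_force: [-0.7, -0.2, -0.2]
opening: 0.0238
```

play_rows(
  moves=[
    {"x": 0,"y": 0,"z": 0,"turn": 0,"jaw": 3.4},
    {"x": 0,"y": 0,"z": 0,"turn": 0,"jaw": 3.4},
    {"x": 0,"y": 0,"z": 0,"turn": 0,"jaw": 3.4},
    {"x": 0,"y": 0,"z": 3,"turn": 0,"jaw": 3.4},
    {"x": 0,"y": 0,"z": 3,"turn": 0,"jaw": 3.4},
    {"x": 2.2,"y": -0.3,"z": 2,"turn": 0,"jaw": 3.4},
    {"x": 2.2,"y": -0.3,"z": 1,"turn": 0,"jaw": 3.4},
    {"x": 2.1,"y": -0.2,"z": 0,"turn": 0,"jaw": 3},
  ],
)

```text
t: 65.1
tool_pos: [0.5514, 0.0785, 0.1331]
tool_rot: [-1.569, 0.083, -0.095]
contact_force: [0.1, -0.1, -0.4]
opening: 0.0299
```

play_rows(
  moves=[
    {"x": 0,"y": 0,"z": 0,"turn": 0,"jaw": 3},
    {"x": 0,"y": 0,"z": 0,"turn": 0,"jaw": 3},
    {"x": 0,"y": 0,"z": 0,"turn": 0,"jaw": 3},
    {"x": 0,"y": 0,"z": 0,"turn": 0,"jaw": 3},
  ],
)

```text
t: 65.43
tool_pos: [0.5468, 0.0788, 0.1278]
tool_rot: [-1.569, 0.09, -0.087]
contact_force: [-0.1, 0.0, 0.1]
opening: 0.0302
```

```bash
python3 - <<'E'
from h import *
d=snap('wrist','w35.png'); np.save('w35.npy',d,allow_pickle=True)
o=st(); print(piv(1))
E
```

```text
t 65.48 [546.9  78.8 128. ] yaw -6.5 down [-0.002  0.    -1.   ] F [ 0.3 -0.4  0.5] q6 -1.45 op 30.0
[0.54909894 0.07940988 0.024     ]
```

View pics/w35.png

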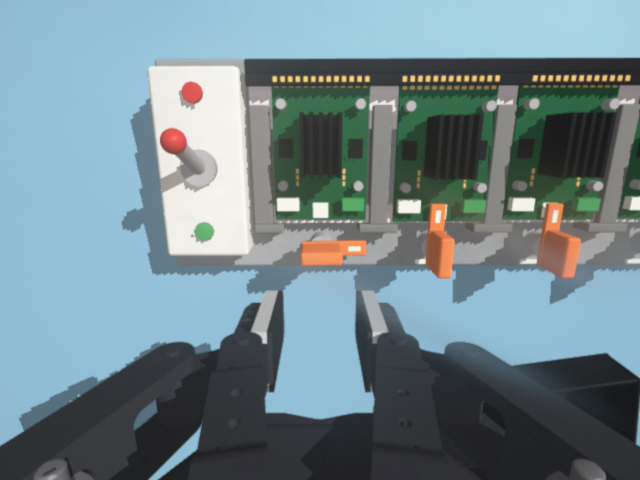

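```bash
python3 - <<'E'
from h import *
im=cv2.imread('pics/w35.png'); cv2.imwrite('pics/c.png',cv2.resize(im[50:285,380:640],None,fx=2.5,fy=2.5,interpolation=cv2.INTER_CUBIC)[:600])
E
```

```text
(no output)
```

View pics/c.png

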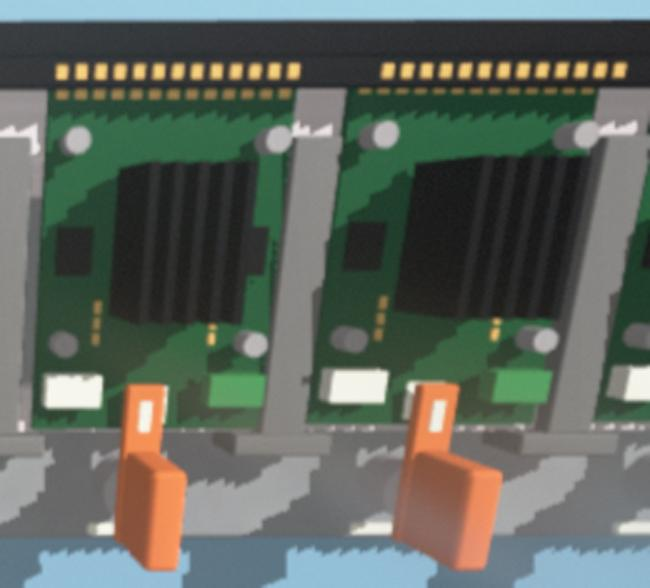

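```bash
python3 - <<'E'
from h import *
im=cv2.imread('pics/w30.png'); a=cv2.resize(im[50:285,260:520],None,fx=2.5,fy=2.5,interpolation=cv2.INTER_CUBIC)
cv2.imwrite('pics/c.png',a[:600])
E
```

```text
(no output)
```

View pics/c.png

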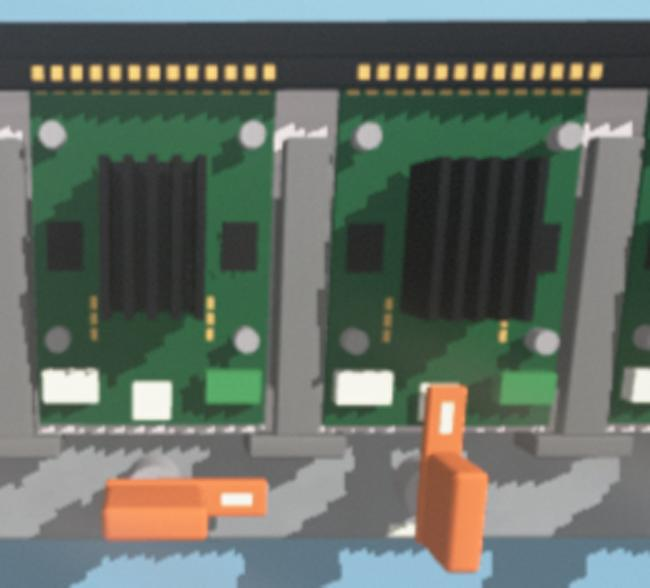

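play_rows(
  moves=[
    {"x": 0,"y": 0,"z": 0,"turn": -7,"jaw": 3},
    {"x": 0,"y": 0,"z": 0,"turn": -7,"jaw": 3},
    {"x": 0,"y": 0,"z": 0,"turn": -7,"jaw": 3},
    {"x": 0,"y": 0,"z": 0,"turn": -7,"jaw": 3},
    {"x": 0,"y": 0,"z": 0,"turn": -7,"jaw": 3},
    {"x": 0,"y": 0,"z": 0,"turn": -7,"jaw": 3},
    {"x": 0,"y": 0,"z": 0,"turn": -7,"jaw": 3},
    {"x": 0,"y": 0,"z": 0,"turn": -7,"jaw": 3},
  ],
)

```text
t: 66.15
tool_pos: [0.5472, 0.0788, 0.1284]
tool_rot: [-1.397, 0.854, -0.853]
contact_force: [-0.2, -0.5, -0.6]
opening: 0.0303
```

play_rows(
  moves=[
    {"x": 0,"y": 0,"z": 0,"turn": -7,"jaw": 3},
    {"x": 0,"y": 0,"z": 0,"turn": -7,"jaw": 3},
    {"x": 0,"y": 0,"z": -1,"turn": -7,"jaw": 3},
    {"x": 0,"y": 0,"z": -1.6,"turn": -7,"jaw": 3},
    {"x": 0,"y": 0,"z": -1.5,"turn": -6,"jaw": 3},
    {"x": 0,"y": 0,"z": 0,"turn": 0,"jaw": 3},
    {"x": 0,"y": 0,"z": 0,"turn": 0,"jaw": 3},
    {"x": 0,"y": 0,"z": 0,"turn": 0,"jaw": 3},
  ],
)

```text
t: 66.82
tool_pos: [0.5482, 0.0787, 0.0884]
tool_rot: [-1.154, 1.29, -1.291]
contact_force: [-0.4, -0.7, 0.4]
opening: 0.0302
```

play_rows(
  moves=[
    {"x": 0,"y": 0,"z": -2.3,"turn": 0,"jaw": 3},
    {"x": 0,"y": 0,"z": -2.2,"turn": 0,"jaw": 3},
    {"x": 0,"y": 0,"z": 0,"turn": 0,"jaw": 3},
    {"x": 0,"y": 0,"z": 0,"turn": 0,"jaw": 0.7},
    {"x": 0,"y": 0,"z": 0,"turn": 0,"jaw": 0.7},
    {"x": 0,"y": 0,"z": 0,"turn": 0,"jaw": 0.7},
    {"x": 0,"y": 0,"z": 0,"turn": 0,"jaw": 0.7},
    {"x": 0,"y": 0,"z": 0,"turn": 0,"jaw": 0.7},
  ],
)

```text
t: 67.48
tool_pos: [0.548, 0.0788, 0.0442]
tool_rot: [-1.154, 1.292, -1.291]
contact_force: [-4.2, -0.2, 3.3]
opening: 0.0081
```

play_rows(
  moves=[
    {"x": 0,"y": 0,"z": 0,"turn": 7,"jaw": 0.7},
    {"x": 0,"y": 0,"z": 0,"turn": 7,"jaw": 0.7},
    {"x": 0,"y": 0,"z": 0,"turn": 7,"jaw": 0.7},
    {"x": 0,"y": 0,"z": 0,"turn": 7,"jaw": 0.7},
    {"x": 0,"y": 0,"z": 0,"turn": 7,"jaw": 0.7},
    {"x": 0,"y": 0,"z": 0,"turn": 7,"jaw": 0.7},
    {"x": 0,"y": 0,"z": 0,"turn": 7,"jaw": 0.7},
    {"x": 0,"y": 0,"z": 0,"turn": 7,"jaw": 0.7},
  ],
)

```text
t: 68.15
tool_pos: [0.5487, 0.0792, 0.0442]
tool_rot: [-1.499, 0.547, -0.549]
contact_force: [-3.5, 2.6, 0.6]
opening: 0.0084
```

play_rows(
  moves=[
    {"x": 0,"y": 0,"z": 0,"turn": 7,"jaw": 0.7},
    {"x": 0,"y": 0,"z": 0,"turn": 7,"jaw": 0.7},
    {"x": 0,"y": 0,"z": 0,"turn": 7,"jaw": 0.7},
    {"x": 0,"y": 0,"z": 0,"turn": 7,"jaw": 0.7},
    {"x": 0,"y": 0,"z": 0,"turn": 7,"jaw": 0.7},
    {"x": 0,"y": 0,"z": 0,"turn": 0,"jaw": 0.7},
    {"x": 0,"y": 0,"z": 0,"turn": 0,"jaw": 0.7},
    {"x": 0,"y": 0,"z": 0,"turn": 0,"jaw": 0.7},
  ],
)

```text
t: 68.82
tool_pos: [0.5489, 0.0796, 0.0442]
tool_rot: [-1.567, 0.077, -0.08]
contact_force: [-2.9, 5.8, 2.7]
opening: 0.008
```

```bash
python3 - <<'E'
from h import *
o=st(); print(o['wrist_torque'])
E
```

```text
t 68.82 [548.9  79.6  44.2] yaw -5.7 down [ 0.002  0.002 -1.   ] F [-2.9  5.8  2.7] q6 -1.46 op 8.0
[ 0.88014832  0.54533718 -0.19957996]
```

play_rows(
  moves=[
    {"x": 0,"y": 0,"z": 0,"turn": 0,"jaw": 2.2},
    {"x": 0,"y": 0,"z": 0,"turn": 0,"jaw": 2.2},
    {"x": 0,"y": 0,"z": 0,"turn": 0,"jaw": 2.2},
    {"x": 0,"y": 0,"z": 3.5,"turn": 0,"jaw": 2.2},
    {"x": 0,"y": 0,"z": 3.5,"turn": 0,"jaw": 2.2},
    {"x": 1,"y": 3,"z": 1.5,"turn": 0,"jaw": 2.2},
    {"x": 1,"y": 3.5,"z": 1.5,"turn": 0,"jaw": 2.2},
    {"x": 0,"y": 3,"z": 0,"turn": 0,"jaw": 2.2},
  ],
)

```text
t: 69.48
tool_pos: [0.5724, 0.1748, 0.1483]
tool_rot: [-1.568, 0.069, -0.085]
contact_force: [0.8, -0.1, 1.0]
opening: 0.0221
```

play_rows(
  moves=[
    {"x": 0,"y": 1,"z": 0,"turn": 0,"jaw": 3.4},
    {"x": 0,"y": 0,"z": 0,"turn": 0,"jaw": 3.4},
    {"x": 0,"y": 0,"z": 0,"turn": 0,"jaw": 3.4},
    {"x": 0,"y": 0,"z": 0,"turn": 0,"jaw": 3.4},
    {"x": 0,"y": 0,"z": 0,"turn": 0,"jaw": 3.4},
    {"x": 0,"y": 0,"z": 0,"turn": 0,"jaw": 3.4},
  ],
)

```text
t: 69.98
tool_pos: [0.568, 0.1824, 0.1423]
tool_rot: [-1.57, 0.077, -0.076]
contact_force: [0.3, -1.1, -0.2]
opening: 0.0343
```

```bash
python3 - <<'E'
from h import *
d=snap('wrist','w36.png'); np.save('w36.npy',d,allow_pickle=True)
o=st()
im=cv2.imread('pics/w36.png'); cv2.imwrite('pics/c.png',cv2.resize(im[0:250,80:400],None,fx=2.4,fy=2.4,interpolation=cv2.INTER_CUBIC)[:600]); cv2.imwrite('pics/c2.png',cv2.resize(im[0:250,320:640],None,fx=2.4,fy=2.4,interpolation=cv2.INTER_CUBIC)[:600])
E
```

```text
t 70.03 [568.  182.5 142.4] yaw -5.6 down [-0.001 -0.    -1.   ] F [ 0.5 -0.8  0.5] q6 -1.29 op 33.9
```

View pics/c.png

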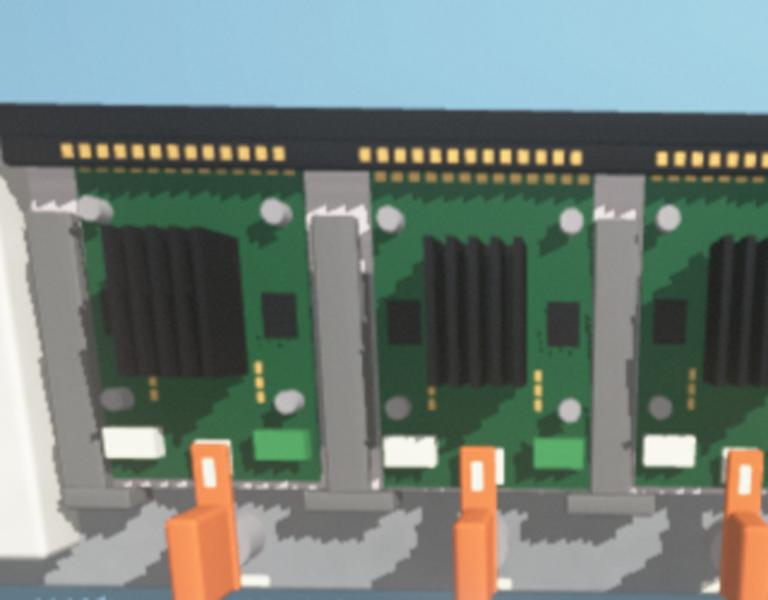

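View pics/c2.png

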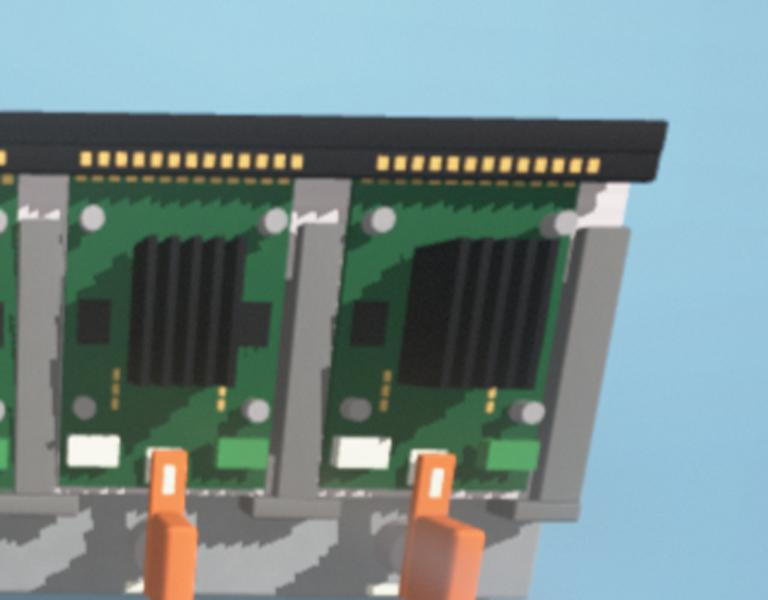

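play_rows(
  moves=[
    {"x": -1.9,"y": -0.5,"z": 0,"turn": -0.9,"jaw": 3.4},
    {"x": -1.9,"y": -0.5,"z": 0,"turn": 0,"jaw": 3.4},
    {"x": -1.9,"y": -0.5,"z": 0,"turn": 0,"jaw": 3.4},
    {"x": -1.8,"y": -0.5,"z": -1.5,"turn": 0,"jaw": 3.4},
    {"x": 0,"y": 0,"z": -2,"turn": 0,"jaw": 3.4},
    {"x": 0,"y": 0,"z": 0,"turn": 0,"jaw": 3.4},
    {"x": 0,"y": 0,"z": 0,"turn": 0,"jaw": 3.4},
    {"x": 0,"y": 0,"z": 0,"turn": 0,"jaw": 3.4},
  ],
)

```text
t: 70.7
tool_pos: [0.494, 0.1635, 0.1087]
tool_rot: [-1.569, 0.087, -0.089]
contact_force: [0.3, 0.0, 0.0]
opening: 0.0341
```

play_rows(
  moves=[
    {"x": 0,"y": 0,"z": 0,"turn": 0,"jaw": 3.4},
    {"x": 0,"y": 0,"z": 0,"turn": 0,"jaw": 3.4},
    {"x": 0,"y": 0,"z": 0,"turn": 0,"jaw": 3.4},
    {"x": 0,"y": 0,"z": 0,"turn": 0,"jaw": 3.4},
  ],
)

```text
t: 71.03
tool_pos: [0.4937, 0.1637, 0.1084]
tool_rot: [-1.569, 0.087, -0.088]
contact_force: [0.1, -0.3, 0.1]
opening: 0.034
```

```bash
python3 - <<'E'
from h import *
st()
E
```

```text
t 71.03 [493.7 163.7 108.4] yaw -6.4 down [ 0.001  0.    -1.   ] F [ 0.1 -0.3  0.1] q6 -1.28 op 34.0
```

play_rows(
  moves=[
    {"x": -0.1,"y": -0.15,"z": -2.2,"turn": 0,"jaw": 3.4},
    {"x": 0,"y": 0,"z": -2.4,"turn": 0,"jaw": 3.4},
    {"x": 0,"y": 0,"z": -2.2,"turn": 0,"jaw": 3.4},
    {"x": 0,"y": 0,"z": 0,"turn": 0,"jaw": 3.4},
    {"x": 0,"y": 0,"z": 0,"turn": 0,"jaw": 3.4},
    {"x": 0,"y": 0,"z": 0,"turn": 0,"jaw": 3.4},
    {"x": 0,"y": 0,"z": 0,"turn": 0,"jaw": 3.4},
  ],
)

```text
t: 71.62
tool_pos: [0.4937, 0.1624, 0.0418]
tool_rot: [-1.568, 0.085, -0.09]
contact_force: [0.2, -1.2, 0.3]
opening: 0.0341
```

play_rows(
  moves=[
    {"x": 0,"y": 0,"z": 0,"turn": 0,"jaw": 2},
    {"x": 0,"y": 0,"z": 0,"turn": 0,"jaw": 2},
    {"x": 0,"y": 0,"z": 0,"turn": 0,"jaw": 2},
    {"x": 0,"y": 0,"z": 0,"turn": 0,"jaw": 2},
    {"x": 0,"y": 0,"z": 0,"turn": 0,"jaw": 2},
    {"x": 0,"y": 0,"z": 0,"turn": 0,"jaw": 2},
  ],
  squeeze=20,
)

```text
t: 72.12
tool_pos: [0.4937, 0.1625, 0.0419]
tool_rot: [-1.568, 0.085, -0.09]
contact_force: [-0.8, 0.9, 5.8]
opening: 0.0233
```

```bash
python3 - <<'E'
from h import *
d=snap('wrist','w37.png'); st()
im=cv2.imread('pics/w37.png'); cv2.imwrite('pics/c.png',cv2.resize(im[150:350,220:430],None,fx=3,fy=3,interpolation=cv2.INTER_CUBIC)[:600])
E
```

```text
t 72.17 [493.7 162.5  41.9] yaw -6.4 down [ 0.003  0.001 -1.   ] F [-0.6  0.5  5.9] q6 -1.28 op 23.4
```

View pics/c.png

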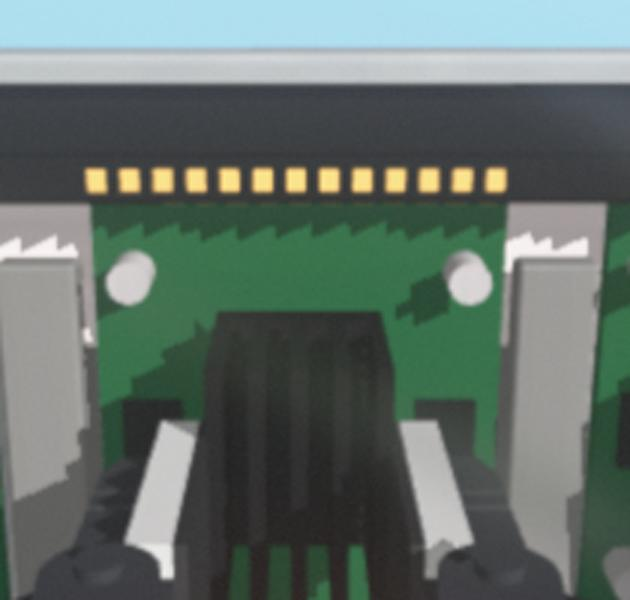

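play_rows(
  moves=[
    {"x": -0.07,"y": 0.01,"z": 0,"turn": 0,"jaw": 2},
    {"x": -0.07,"y": 0.01,"z": 0,"turn": 0,"jaw": 2},
    {"x": 0,"y": 0,"z": 0,"turn": 0,"jaw": 2},
    {"x": 0,"y": 0,"z": 0,"turn": 0,"jaw": 2},
    {"x": 0,"y": 0,"z": 0,"turn": 0,"jaw": 2},
    {"x": 0,"y": 0,"z": 0,"turn": 0,"jaw": 2},
  ],
)

```text
t: 72.67
tool_pos: [0.4931, 0.1626, 0.0419]
tool_rot: [-1.568, 0.083, -0.092]
contact_force: [3.8, 1.0, 5.9]
opening: 0.0233
```

play_rows(
  moves=[
    {"x": 0,"y": 0,"z": 0,"turn": 0,"jaw": 3.4},
    {"x": 0,"y": 0,"z": 0,"turn": 0,"jaw": 3.4},
    {"x": 0,"y": 0,"z": 0,"turn": 0,"jaw": 3.4},
    {"x": 0,"y": 0,"z": 0,"turn": 0,"jaw": 3.4},
    {"x": 0,"y": 0,"z": 3,"turn": 0,"jaw": 3.4},
    {"x": 0,"y": 0,"z": 3.5,"turn": 0,"jaw": 3.4},
    {"x": 2.5,"y": 0,"z": 2,"turn": 0,"jaw": 3.4},
    {"x": 2.5,"y": 0,"z": 1.5,"turn": 0,"jaw": 3.4},
  ],
)

```text
t: 73.33
tool_pos: [0.5414, 0.1627, 0.1423]
tool_rot: [-1.568, 0.085, -0.089]
contact_force: [0.8, -0.5, -0.0]
opening: 0.0336
```

play_rows(
  moves=[
    {"x": 2.4,"y": 0,"z": 0,"turn": 0,"jaw": 3.4},
    {"x": 0,"y": 0,"z": 0,"turn": 0,"jaw": 1},
    {"x": 0,"y": 0,"z": 0,"turn": 0,"jaw": 0},
    {"x": 0,"y": 0,"z": 0,"turn": 0,"jaw": 0},
    {"x": 0,"y": 0,"z": 0,"turn": 0,"jaw": 0},
    {"x": 0,"y": 0,"z": 0,"turn": 0,"jaw": 0},
    {"x": 0,"y": 0,"z": 0,"turn": 0,"jaw": 0},
  ],
)

```text
t: 73.92
tool_pos: [0.5638, 0.1624, 0.1393]
tool_rot: [-1.569, 0.088, -0.087]
contact_force: [-0.2, -1.5, 0.5]
opening: -0.0001
```

```bash
python3 - <<'E'
from h import *
d=snap('wrist','w38.png'); np.save('w38.npy',d,allow_pickle=True)
o=st()
im=cv2.imread('pics/w38.png'); cv2.imwrite('pics/c.png',cv2.resize(im[0:250,80:400],None,fx=2.4,fy=2.4,interpolation=cv2.INTER_CUBIC)[:600]); cv2.imwrite('pics/c2.png',cv2.resize(im[0:250,320:640],None,fx=2.4,fy=2.4,interpolation=cv2.INTER_CUBIC)[:600])
E
```

```text
t 73.97 [564.  162.4 139.5] yaw -6.4 down [-0.001 -0.    -1.   ] F [-0.2  0.4  0.4] q6 -1.31 op -0.0
```

View pics/c.png

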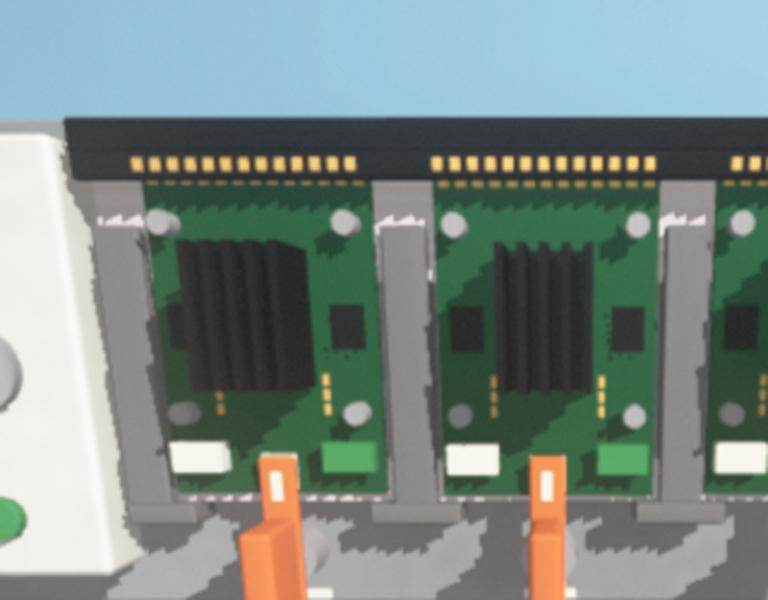

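View pics/c2.png

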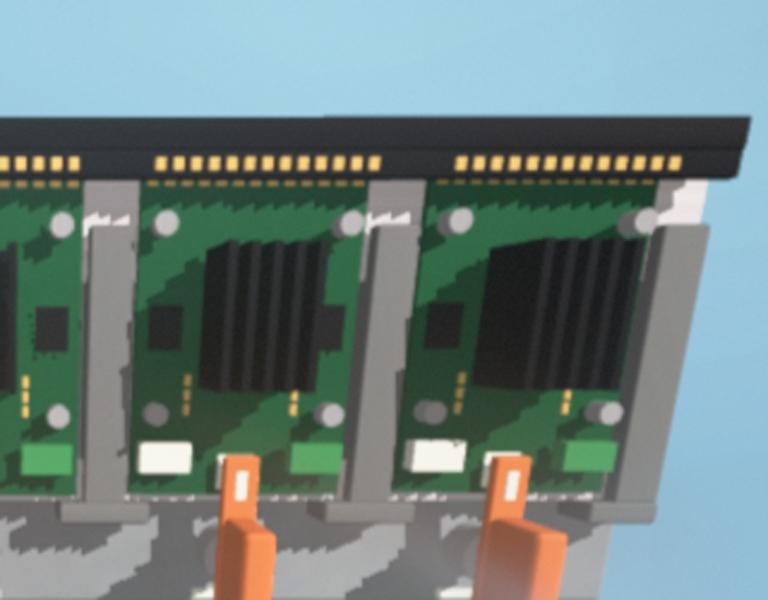

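play_rows(
  moves=[
    {"x": -1.92,"y": -2.47,"z": 0,"turn": 0,"jaw": 0},
    {"x": -1.92,"y": -2.47,"z": 0,"turn": 0,"jaw": 0},
    {"x": -1.92,"y": -2.47,"z": 0,"turn": 0,"jaw": 0},
    {"x": -1.92,"y": -2.47,"z": 0,"turn": 0,"jaw": 0},
    {"x": -1.92,"y": -2.47,"z": 0,"turn": 0,"jaw": 0},
    {"x": -1.92,"y": -2.47,"z": -1,"turn": 0,"jaw": 0},
    {"x": 0,"y": 0,"z": -2,"turn": 0,"jaw": 0},
    {"x": 0,"y": 0,"z": 0,"turn": 0,"jaw": 0},
  ],
)

```text
t: 74.63
tool_pos: [0.4464, 0.0135, 0.1066]
tool_rot: [-1.568, 0.093, -0.085]
contact_force: [0.3, 0.6, -1.0]
opening: 0.0001
```

play_rows(
  moves=[
    {"x": 0,"y": 0,"z": 0,"turn": 0,"jaw": 0},
    {"x": 0,"y": 0,"z": 0,"turn": 0,"jaw": 0},
    {"x": 0,"y": 0,"z": 0,"turn": 0,"jaw": 0},
    {"x": 0,"y": 0,"z": 0,"turn": 0,"jaw": 0},
    {"x": 0,"y": 0,"z": 0,"turn": 0,"jaw": 0},
  ],
)

```text
t: 75.05
tool_pos: [0.4503, 0.0145, 0.1106]
tool_rot: [-1.569, 0.086, -0.088]
contact_force: [-0.2, 0.2, -0.5]
opening: -0.0
```

```bash
python3 - <<'E'
from h import *
st(); d=snap('side','s1.png'); im=cv2.imread('pics/s1.png'); cv2.imwrite('pics/c.png',cv2.resize(im[210:340,200:360],None,fx=4,fy=4,interpolation=cv2.INTER_CUBIC))
E
```

```text
t 75.05 [450.3  14.5 110.6] yaw -6.3 down [ 0.001 -0.    -1.   ] F [-0.2  0.2 -0.5] q6 -1.59 op -0.0
```

View pics/c.png

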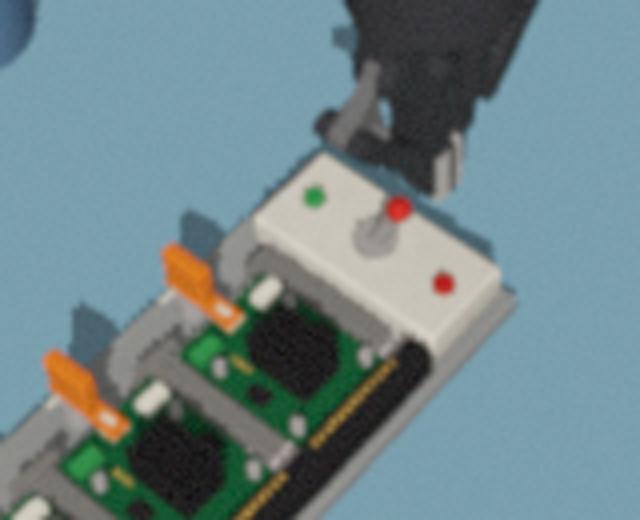

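play_rows(
  moves=[
    {"x": -0.3,"y": 0,"z": -2.4,"turn": 0,"jaw": 0},
    {"x": 0,"y": 0,"z": -2.4,"turn": 0,"jaw": 0},
    {"x": 0,"y": 0,"z": 0,"turn": 0,"jaw": 0},
    {"x": 0,"y": 0,"z": 0,"turn": 0,"jaw": 0},
    {"x": 0,"y": 0,"z": 0,"turn": 0,"jaw": 0},
  ],
)

```text
t: 75.52
tool_pos: [0.4473, 0.0141, 0.0629]
tool_rot: [-1.569, 0.086, -0.088]
contact_force: [-0.1, -0.6, 1.2]
opening: 0.0001
```

play_rows(
  moves=[
    {"x": 0.5,"y": -0.05,"z": 0,"turn": 0,"jaw": 0},
    {"x": 0.5,"y": -0.05,"z": 0,"turn": 0,"jaw": 0},
    {"x": 0.5,"y": -0.05,"z": 0,"turn": 0,"jaw": 0},
    {"x": 0.5,"y": -0.05,"z": 0,"turn": 0,"jaw": 0},
    {"x": 0.5,"y": -0.05,"z": 0,"turn": 0,"jaw": 0},
    {"x": 0.4,"y": -0.05,"z": 0,"turn": 0,"jaw": 0},
    {"x": 0,"y": 0,"z": 0,"turn": 0,"jaw": 0},
    {"x": 0,"y": 0,"z": 0,"turn": 0,"jaw": 0},
  ],
)

```text
t: 76.18
tool_pos: [0.476, 0.011, 0.0618]
tool_rot: [-1.569, 0.087, -0.088]
contact_force: [-0.4, -0.1, 0.2]
opening: -0.0001
```

play_rows(
  moves=[
    {"x": 0.3,"y": -0.03,"z": 0,"turn": 0,"jaw": 0},
    {"x": 0.3,"y": -0.03,"z": 0,"turn": 0,"jaw": 0},
    {"x": 0,"y": 0,"z": 0,"turn": 0,"jaw": 0},
    {"x": 0,"y": 0,"z": 0,"turn": 0,"jaw": 0},
    {"x": 0,"y": 0,"z": 0,"turn": 0,"jaw": 0},
  ],
)

```text
t: 76.6
tool_pos: [0.4814, 0.0105, 0.0617]
tool_rot: [-1.569, 0.088, -0.087]
contact_force: [-2.0, 0.6, -0.2]
opening: -0.0001
```

play_rows(
  moves=[
    {"x": 0.2,"y": 0,"z": 0,"turn": 0,"jaw": 0},
    {"x": 0.1,"y": 0,"z": 0,"turn": 0,"jaw": 0},
    {"x": 0,"y": 0,"z": 0,"turn": 0,"jaw": 0},
    {"x": 0,"y": 0,"z": 0,"turn": 0,"jaw": 0},
  ],
)

```text
t: 76.93
tool_pos: [0.4825, 0.0106, 0.0613]
tool_rot: [-1.569, 0.092, -0.083]
contact_force: [-8.3, 0.1, 4.2]
opening: -0.0001
```

play_rows(
  moves=[
    {"x": 0.1,"y": 0,"z": 0,"turn": 0,"jaw": 0},
    {"x": 0,"y": 0,"z": 0,"turn": 0,"jaw": 0},
    {"x": 0,"y": 0,"z": 0,"turn": 0,"jaw": 0},
    {"x": -1,"y": 0,"z": 0,"turn": 0,"jaw": 0},
    {"x": -1.5,"y": 0,"z": 1,"turn": 0,"jaw": 0},
    {"x": 0,"y": 0,"z": 3.5,"turn": 0,"jaw": 0},
    {"x": 0,"y": 0,"z": 3.5,"turn": 0,"jaw": 0},
    {"x": 1,"y": 1,"z": 3,"turn": 0,"jaw": 0},
  ],
)

```text
t: 77.6
tool_pos: [0.4703, 0.0198, 0.1739]
tool_rot: [-1.57, 0.087, -0.09]
contact_force: [0.8, -0.1, -0.8]
opening: -0.0001
```

play_rows(
  moves=[
    {"x": 2,"y": 2.5,"z": 2,"turn": 0,"jaw": 0},
    {"x": 2,"y": 2.5,"z": 1.5,"turn": 0,"jaw": 0},
    {"x": 2,"y": 2.5,"z": 0,"turn": 0,"jaw": 0},
    {"x": 2,"y": 2.5,"z": 0,"turn": 0,"jaw": 0},
    {"x": 2,"y": 2.5,"z": 0,"turn": 0,"jaw": 0},
    {"x": 2,"y": 2,"z": 0,"turn": 0,"jaw": 0},
    {"x": 0,"y": 0,"z": 0,"turn": 0,"jaw": 0},
    {"x": 0,"y": 0,"z": 0,"turn": 0,"jaw": 0},
  ],
)

```text
t: 78.27
tool_pos: [0.5914, 0.1665, 0.2066]
tool_rot: [-1.569, 0.086, -0.087]
contact_force: [-0.9, 0.3, -0.5]
opening: -0.0001
```

play_rows(
  moves=[
    {"x": 0,"y": 0,"z": 0,"turn": 0,"jaw": 0},
    {"x": 0,"y": 0,"z": 0,"turn": 0,"jaw": 0},
    {"x": 0,"y": 0,"z": 0,"turn": 0,"jaw": 0},
    {"x": 0,"y": 0,"z": 0,"turn": 0,"jaw": 0},
  ],
)

```text
t: 78.6
tool_pos: [0.5902, 0.1648, 0.2071]
tool_rot: [-1.569, 0.088, -0.089]
contact_force: [-0.1, -0.6, 0.6]
opening: -0.0001
```

```bash
python3 - <<'E'
from h import *
d=snap('wrist','w39.png'); np.save('w39.npy',d,allow_pickle=True); st()
snap('top','t9.png')
E
```

```text
t 78.65 [590.3 164.9 207.1] yaw -6.4 down [ 0.001  0.    -1.   ] F [-0.5  0.2  0.2] q6 -1.31 op -0.1
```

View pics/w39.png

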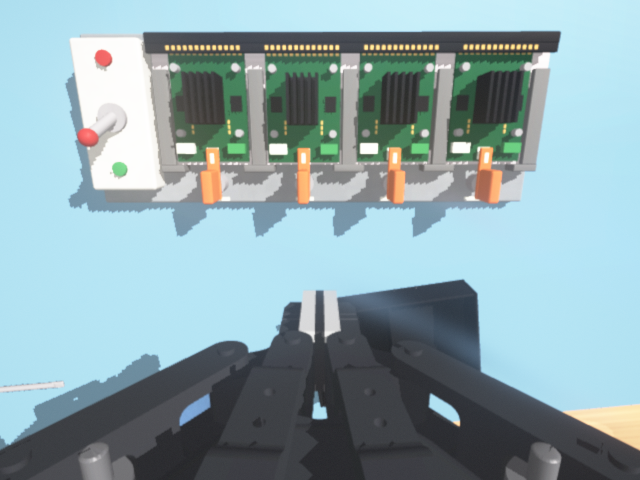

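View pics/t9.png

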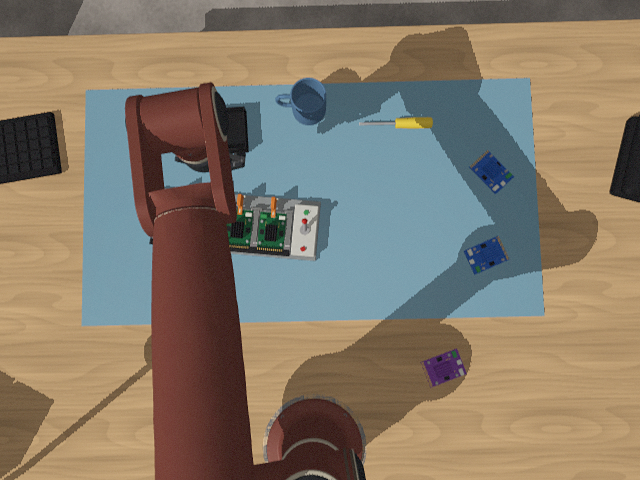

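```bash
python3 - <<'E'
from h import *
d=np.load('w39.npy',allow_pickle=True).item()
print(atz(d,(88,137),.075)*1000,'tip start was 502.4,8.4')
im=cv2.imread('pics/w39.png'); cv2.imwrite('pics/c.png',cv2.resize(im[25:215,155:355],None,fx=3.1,fy=3.1,interpolation=cv2.INTER_CUBIC)); cv2.imwrite('pics/c2.png',cv2.resize(im[25:215,350:550],None,fx=3.1,fy=3.1,interpolation=cv2.INTER_CUBIC))
E
```

```text
[502.20892978   8.52439819  75.        ] tip start was 502.4,8.4
```

View pics/c.png

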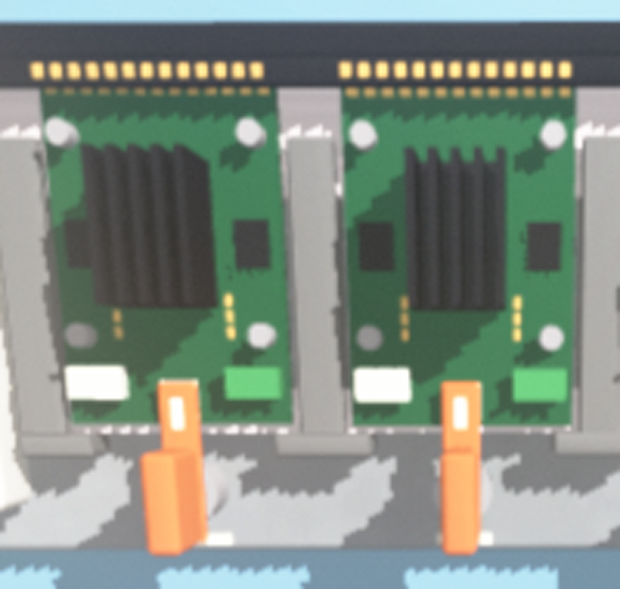

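View pics/c2.png

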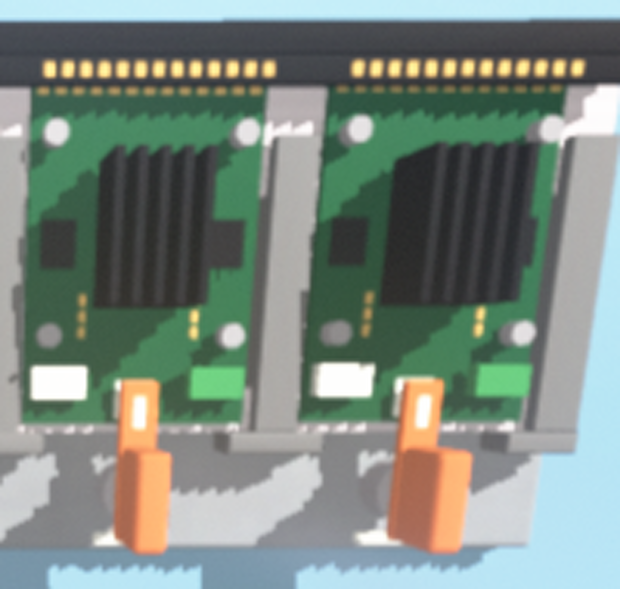

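```bash
python3 - <<'E'
from h import *
print(finish_job()); 
E
```

```text
the job is handed in; nothing more can be done
None
```

I handed the job in at about 79 s, with the whole task carried out in the order asked. No verdict was reported.

- **Switch off:** I threw it to the red lamp while all the boards still lay on the mat. It was against its stop at about 9 N.
- **Retainers opened:** I swung retainers 2, 3 and 4 open. Retainer 1 was already open.
- **Boards loaded:** All four green boards went in, in the order bay 4, 3, 2, 1. The moves cannot tilt the tool, so I did the tilt by resting each board's far edge on the corner stops. The contact edge then dropped onto the ledge, I slid it under the lip, and released the board flat. That tilt is about 0.07 rad, below the 0.15 to 0.3 rad in the description.
- **Retainers locked:** I turned each retainer to its stop over the white square after its board went in.
- **Switch on:** I threw it to the green lamp last, against its stop at about 8 N.

**Last checks:** The final pictures show all four boards lying flat under the lip with every nose over its white square. The switch tip measures within 0.3 mm of where it was when on at the start. The mug, the screwdriver, what shows of the parts tray and the blue and purple look-alikes look undisturbed.

**What disagreed:** After it was locked, the board in bay 2 was found about 1.3 mm out towards its far stops. I don't know what moved it. I gripped it again and pushed it back before turning the switch on. It still looks about 0.5 mm less far home than the other three, and I left it there.

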